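Leak-scan both seams of an instrument housing on the indexing turntable

ROBOT

A 7-joint arm with a two-finger parallel gripper is mounted at the origin on the work surface. World frame = base frame: x ahead of the robot, y to its left, z up, the work surface at z = 0. Lengths are in m, angles in degrees, forces in N, time in s.
With the tool pointing down it reaches from about 0.4 to 0.925 m from the base axis. Payload 4.1 kg.
Tool frame: the origin (TCP) lies midway between the tips of the shut fingers; the grasp point (between the pads) lies 19 mm behind it; z points along the fingers, y is the direction in which the jaws open and shut (so a half turn about z gives the same grasp; the last joint's range is limited). The gripper opens to 85 mm and grips with 20 to 120 N. Pads are 22 mm wide; open, the fingers measure 114 mm over their backs; the gripper's body (76 mm by 85 mm) begins 54 mm behind the grasp point. The pads swing forward as they close: fully open they stand 13 mm farther back than shut.
Start: joints at [-76.834, 22.827, 2.584, 88.041, -1.071, 69.15, -2.905], TCP at [0.21, 0.615, 0.231] pointing down, gripper open.
Joint ranges: [-161.44, 161.44], [-28.35, 127.94], [-78.24, 83.42], [0, 140.83], [-78.03, 258.03], [13.02, 114.36], [-168.23, 168.23]. Speed limits (degrees/s): [147.25, 147.25, 180, 180, 180, 180, 180].

INTERFACE

Orientations are given as a 3x3 rotation matrix whose columns are the frame's x, y, z axes.
In Python, from plant import arm gives the robot as it stands. The module is installed in compiled form; this text tells all that it offers.
- The arm moves only by the shell command python3 -m inch 'ROWS' [FORCE]. ROWS is JSON, a list of rows, each a list of 3 entries, a list of its own where there are three numbers: the closure, from 0 (fully open) to 1 (shut), then the shift along the tool's x, y, z in m, then the turn about the tool's z in rad. A call has 1 to 10 rows; each row shifts and turns the pose as measured when the row begins, along the tool's axes as they then stand; what a row does not reach is not made up. A row lasts 1/10 s, in which the tool goes at most 50 mm and 8.59 degrees, less where a joint would pass 70% of its speed; a pose out of reach is approached as far as the arm can. A call is refused whole if a number of a shift passes 0.05 or a number of a turn 0.15, either way. A call with a gripper value outside its range is refused whole. The fingers move at their own pace and stop on an object; FORCE is the grip in N (left out, the last holds). Time passes only in rows, so rows that do not move let the fingers close. It gives the time, the measured TCP pose, the force and the opening at its end, in the units of the state.
- arm.state(): the state, without advancing time (a new reading comes with each control period).
- arm.camera(name): name is "scene" or "top" or "wrist"; returns the picture (400x640x3 uint8, red, green, blue); there is no depth.
- arm.get_calibration(name): a dict with "fov_y" (degrees; the focal length in pixels is half the picture's height over the tangent of half this angle, whatever the lens; pixels are square), "cx", "cy" (the principal point, pixels), "k1" (the pictures are not rectified: a ray, as slopes to the right and down, at radius r is drawn at 1 + k1 r^2 times it, then the intrinsics apply), "rvec" (rotation vector, rad) and "tvec" (3), from world to camera coordinates, as OpenCV has them. Camera axes: x right, y down, z forward; pixel columns grow to the right and rows downward; lengths in m; the calibration is good to about 2 mm. A picture is of the moment at which its call begins: read the wrist's pose just before it. get_calibration takes no time and is no camera call; for the wrist camera it gives the pose at the moment of the call.
- arm.hand_in(): hands the job in, once; it reports no verdict.
The state is a dict: "clock": time; "qpos": joint angles; "dq": joint speeds; "effort": joint torques, N m; "eef_pos": TCP position; "tcp_rot": TCP orientation; "wrist_force": force on the tool from outside, world axes, zero at the start; "torque": the same for the moment, N m; "gripper_width": finger opening in m.
Only numpy, scipy, OpenCV 4.12 (cv2) and the standard library are available. Lean on these libraries where they do the work, as an engineer would, in place of code of your own. Each camera call takes 0.05 s, during which the arm holds its last target.

TASK

Lift every loose guard off the instrument's lid and put them in the blue tray. Then take the leak-test wand and draw its tip slowly (about 3 cm/s) and lightly along the whole of the dark seam nearest to the robot, from its left end to its right end as the robot sees it, staying on it or within 8 mm of it and following its bends; then swing the turntable by its post a quarter turn counter-clockwise to its other stop and scan the second seam, now at the robot's side, in the same way. Finish with the wand back upright in its holder and the turntable at that second stop, and leave the other things on the bench where they are.

Things in the scene. Friction and masses are not known exactly. Their poses are not given: they have to be found in the camera images.
- turntable (a joint): the turntable: an aluminium disc 360 mm across, 12 mm thick, its top 36 mm above the bench. 0 = first stop (as found), 1.571 = second stop, a quarter turn counter-clockwise from above. It turns stiffly (about 1.5 N at the handle) between the two stops and stays where it is left
- handle (a point): centre of the black grip (30 mm thick, 30 mm tall, top 114 mm above the bench) on the upright post on the turntable's rim, 164 mm from the turntable's axis
- station: the fixed foot that carries the turntable; origin on the turntable's axis, at bench height
- housing (a point): frame of the white housing (200 x 200 x 55 mm, bolted on the turntable): centre of its underside, 36 mm above the bench; its flat lid lies 91 mm above the bench. Two separate dark zigzag seams, 4 mm wide, about 120 mm long, are set in the lid: the first in its -x half, the second in its +y half. The turntable's axis is at (20, 20) mm in this frame
- a0 (a point): point 1 of 4 of the first seam: left end; on the lid's surface; the seam runs straight from each point to the next
- a1 (a point): point 2 of 4 of the first seam: first bend; on the lid's surface; the seam runs straight from each point to the next
- a2 (a point): point 3 of 4 of the first seam: second bend; on the lid's surface; the seam runs straight from each point to the next
- a3 (a point): point 4 of 4 of the first seam: right end; on the lid's surface; the seam runs straight from each point to the next
- b0 (a point): point 1 of 4 of the second seam: left end; on the lid's surface; the seam runs straight from each point to the next
- b1 (a point): point 2 of 4 of the second seam: first bend; on the lid's surface; the seam runs straight from each point to the next
- b2 (a point): point 3 of 4 of the second seam: second bend; on the lid's surface; the seam runs straight from each point to the next
- b3 (a point): point 4 of 4 of the second seam: right end; on the lid's surface; the seam runs straight from each point to the next
- guard1: loose grey plastic seam guard: a slab 60 (x) x 44 (y) x 10 mm with a grip rib 50 (x) x 14 (y) mm, 25 mm tall, on top along x; 35 mm tall in all, 70 g; origin at the centre of its underside; some may be absent
- guard2: loose grey plastic seam guard: a slab 60 (x) x 44 (y) x 10 mm with a grip rib 50 (x) x 14 (y) mm, 25 mm tall, on top along x; 35 mm tall in all, 70 g; origin at the centre of its underside; some may be absent
- guard3: loose grey plastic seam guard: a slab 60 (x) x 44 (y) x 10 mm with a grip rib 50 (x) x 14 (y) mm, 25 mm tall, on top along x; 35 mm tall in all, 70 g; origin at the centre of its underside; some may be absent
- tray: open blue tray 220 (x) x 160 (y) mm, 40 mm high, walls and floor about 4 mm, fixed to the bench; origin at the centre of its underside
- wand: leak-test wand standing upright, point down, in its holder: 180 mm long, 120 g; steel probe 10 mm thick for 70 mm from the tip, then a round shoulder 26 mm thick up to 110 mm, then a square black handle 24 x 24 mm from 110 to 174 mm; origin at the tip, z up along the wand, x and y square to the handle's flats
- tip (a point): the tip of the wand (same point as the wand's origin)
- holder: the wand's fixed holder: a stand with a socket block 64 mm square, top 130 mm above the bench; in it a 32 x 32 mm recess 35 mm deep, with a 16 x 16 mm hole in its floor (95 mm above the bench): the probe hangs through the hole, the shoulder rests on the floor, the tip is then 25 mm above the bench. Origin under the socket's centre, at bench height
- screwdriver: orange-handled screwdriver lying on the bench; leave it where it is
- wrench: steel spanner lying on the bench; leave it where it is
- jar: white jar with a black cap, 64 mm wide, 70 mm tall; leave it where it is
- box: small cardboard box 100 x 70 x 50 mm; leave it where it is

How it is judged (in metres and radians):
On the way, in this order (a step that is already met when the one before it is completed fails the run):
1. every seam guard lies in the tray (x of guard1 in the frame of tray between -0.105 and 0.105 m and y of guard1 in the frame of tray between -0.075 and 0.075 m and height (world z) of each of guard1, guard2, guard3 below 0.045 m and linear speed of each of guard1, guard2, guard3 below 0.05 m/s and x of guard2 in the frame of tray between -0.105 and 0.105 m and y of guard2 in the frame of tray between -0.075 and 0.075 m and x of guard3 in the frame of tray between -0.105 and 0.105 m and y of guard3 in the frame of tray between -0.075 and 0.075 m), for 0.2 s.
2. the wand's tip is within 9 mm of the left end of the first seam (turntable at its first stop), for 0.2 s (distance between tip and a0 below 0.009 m and value of joint turntable below 0.06 rad), for 0.2 s.
3. the wand's tip is within 9 mm of the first bend of the first seam (turntable at its first stop), for 0.2 s (distance between tip and a1 below 0.009 m and value of joint turntable below 0.06 rad), for 0.2 s.
4. the wand's tip is within 9 mm of the second bend of the first seam (turntable at its first stop), for 0.2 s (distance between tip and a2 below 0.009 m and value of joint turntable below 0.06 rad), for 0.2 s.
5. the wand's tip is within 9 mm of the right end of the first seam (turntable at its first stop), for 0.2 s (distance between tip and a3 below 0.009 m and value of joint turntable below 0.06 rad), for 0.2 s.
6. the turntable stands at its second stop, a quarter turn on (value of joint turntable above 1.51 rad and velocity of joint turntable below 0.05 rad/s), for 0.2 s.
7. the wand's tip is within 9 mm of the left end of the second seam (turntable at its second stop), for 0.2 s (distance between tip and b0 below 0.009 m and value of joint turntable above 1.51 rad), for 0.2 s.
8. the wand's tip is within 9 mm of the first bend of the second seam (turntable at its second stop), for 0.2 s (distance between tip and b1 below 0.009 m and value of joint turntable above 1.51 rad), for 0.2 s.
9. the wand's tip is within 9 mm of the second bend of the second seam (turntable at its second stop), for 0.2 s (distance between tip and b2 below 0.009 m and value of joint turntable above 1.51 rad), for 0.2 s.
10. the wand's tip is within 9 mm of the right end of the second seam (turntable at its second stop), for 0.2 s (distance between tip and b3 below 0.009 m and value of joint turntable above 1.51 rad), for 0.2 s.
At the end, for the whole second after the job is handed in: every guard present lies at rest in the tray; the turntable is within 0.06 rad of its second stop; the wand stands at rest in its holder, upright within 0.2 rad, its shoulder down in the socket (tip within 15 mm of the holder's axis and below 35 mm above its foot) (all of step 1 and value of joint turntable above 1.51 rad and angle between wand's own z axis and vertical below 0.2 rad and horizontal distance between wand and holder below 0.015 m and z of wand in the frame of holder below 0.035 m and linear speed of wand below 0.03 m/s); the robot touches nothing.
It fails at once if the wand moves faster than 0.1 m/s while its tip is within 10 mm of the lid (x of tip in the frame of housing between -0.1 and 0.1 m and y of tip in the frame of housing between -0.1 and 0.1 m and z of tip in the frame of housing below 0.065 m and linear speed of wand above 0.1 m/s).
It fails at once if the wand presses on the housing or turntable with more than 20 N (contact force between wand and station above 20 N).
It fails at once if the screwdriver, spanner, jar or small box is shifted by more than 30 mm (distance of any of screwdriver, wrench, jar, box from where it was at the start of the episode above 0.03 m).
Of guard1, guard2, guard3 only 1 to 3 are there at a start; the rules pass over those that are not, and their reading is None.
At some moment in a run one of guard1, guard2, guard3 may be knocked a few centimetres aside while the robot is not near it.
It also fails if it takes over 210 s, if anything falls off the work surface, if the arm or the gripper's body presses on something with over 40 N, if the wrist force passes 120 N, or if a joint passes its speed limit or range.

## Working session

There is one attempt and no reset: what is moved stays moved. The work goes in short steps, Python scripts to look and compute and a shell command to move; the robot and the scene stay as the last step left them, time stands still between calls to the robot, and variables do not carry over. Pictures are saved under pics/ and viewed, and the job is handed in when it is done.

```bash
mkdir -p pics; cat > h.py <<'E'
import numpy as np, cv2, json
from plant import arm
def K(c):
    f=200/np.tan(np.radians(c['fov_y'])/2)
    return np.array([[f,0,c['cx']],[0,f,c['cy']],[0,0,1]])
def ray(c,uv):
    k=K(c); d=np.array([c['k1'],0,0,0,0],float)
    p=cv2.undistortPoints(np.array([[uv]],float),k,d)[0,0]
    R=cv2.Rodrigues(np.array(c['rvec'],float))[0]; t=np.array(c['tvec'],float)
    return -R.T@t, R.T@np.array([p[0],p[1],1])
def pt(c,uv,z):
    o,d=ray(c,uv); return o+d*(z-o[2])/d[2]
def proj(c,P):
    return cv2.projectPoints(np.array(P,float).reshape(-1,1,3),np.array(c['rvec'],float),np.array(c['tvec'],float),K(c),np.array([c['k1'],0,0,0,0],float))[0].reshape(-1,2)
def snap(n,f):
    c=arm.get_calibration(n); im=arm.camera(n)
    cv2.imwrite(f'pics/{f}.png',im[:,:,::-1]); json.dump({k:(v if np.isscalar(v) else list(np.ravel(v).astype(float))) for k,v in c.items()},open(f'pics/{f}.json','w'),default=float)
    return c,im
def load(f): return json.load(open(f'pics/{f}.json')),cv2.imread(f'pics/{f}.png')
def crop(f,x0,y0,x1,y1,s,out):
    im=cv2.imread(f'pics/{f}.png')[y0:y1,x0:x1]; cv2.imwrite(f'pics/{out}.png',cv2.resize(im,None,fx=s,fy=s,interpolation=cv2.INTER_CUBIC))
E
python3 - <<'E'
from h import *
s=arm.state(); print(s)
for n in ['scene','top','wrist']:
    c,_=snap(n,n+'0'); print(n,c, ray(c,(320,200)))
E
```

```text
{'clock': 0.0, 'qpos': array([-76.83340779,  22.87158519,   2.58079627,  88.11343834,
        -1.07105411,  69.1512171 ,  -2.90583193]), 'dq': array([ 0.13894664, -0.04032422, -0.13053991,  0.12508143, -0.12507237,
       -0.10630256,  0.00566621]), 'effort': array([-2.62074363e-04, -4.75118995e+01,  1.36442531e+00, -2.54232985e+01,
        1.15737642e-02,  9.17189143e-03, -1.11349155e-05]), 'eef_pos': array([0.20967209, 0.61458321, 0.23027316]), 'tcp_rot': array([[-9.46459321e-01,  3.22822723e-01, -4.92898135e-04],
       [ 3.22823067e-01,  9.46457439e-01, -1.89331112e-03],
       [-1.44696744e-04, -1.95106084e-03, -9.99998086e-01]]), 'wrist_force': array([ 0.87398075, -0.1551206 , -0.00604009]), 'torque': array([ 1.08540018e-02, -3.85265064e-05,  1.18602448e-02]), 'gripper_width': 0.08556753156161487}
scene {'fov_y': 52.799138826762054, 'cx': 324.1999945964738, 'cy': 199.8742747922173, 'k1': -0.10381817514825437, 'rvec': array([ 1.55732345,  1.82031703, -0.88448632]), 'tvec': array([ 0.09082155, -0.27085126,  1.36821284])} (array([1.24779785, 0.09308589, 0.62285703]), array([-0.78059524, -0.12436031, -0.61262905]))
top {'fov_y': 56.95999670077029, 'cx': 319.5164094940297, 'cy': 193.49554759366265, 'k1': -0.03236836231050708, 'rvec': array([ 2.1863093 , -2.19934251,  0.04897837]), 'tvec': array([-0.00336532,  0.55293568,  1.02944187])} (array([ 0.5000454 , -0.01275541,  1.0560737 ]), array([ 0.03303174,  0.00464544, -0.99960009]))
wrist {'fov_y': 64.66364203560887, 'cx': 318.3170195603798, 'cy': 197.17705133123653, 'k1': -0.06280277711044013, 'rvec': array([-2.35051384, -1.68222312, -0.24713632]), 'tvec': array([-0.64937594, -0.0377969 ,  0.38080588])} (array([0.13947505, 0.63937515, 0.37400129]), array([ 0.28403793, -0.09339162, -0.95431056]))
```

View pics/top0.png

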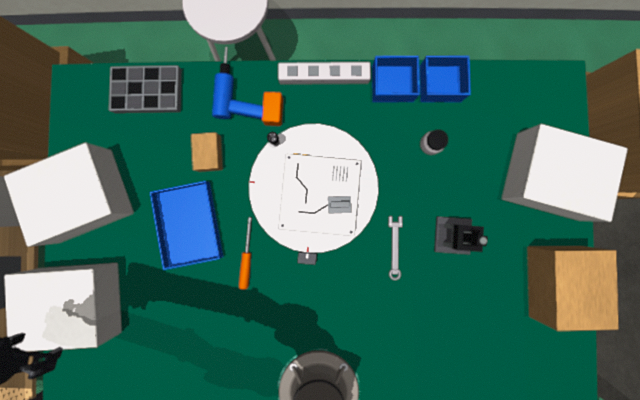

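View pics/scene0.png

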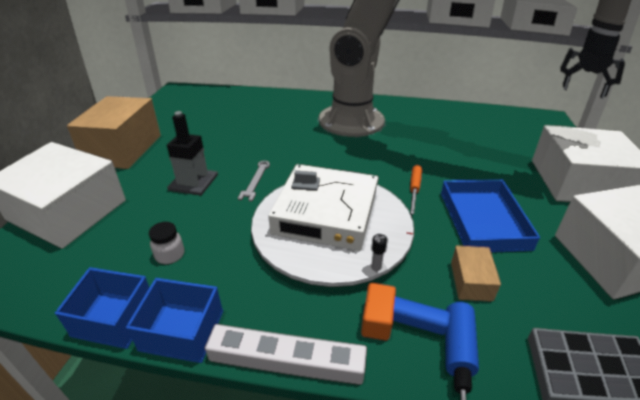

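View pics/wrist0.png

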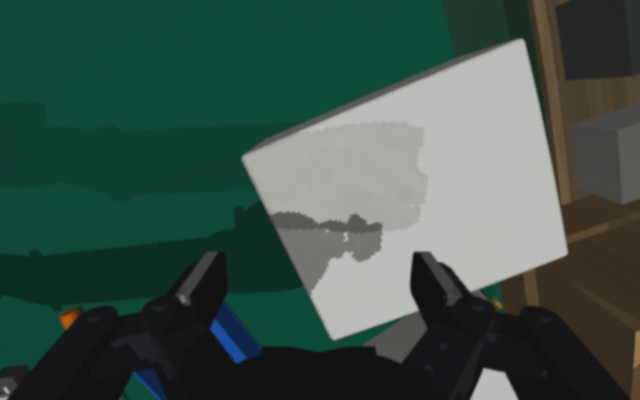

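```bash
python3 - <<'E'
from h import *
crop('top0',240,115,390,265,5,'c1'); crop('top0',140,170,240,300,5,'c2'); crop('top0',380,110,520,290,4,'c3')
E
```

```text
(no output)
```

View pics/c1.png

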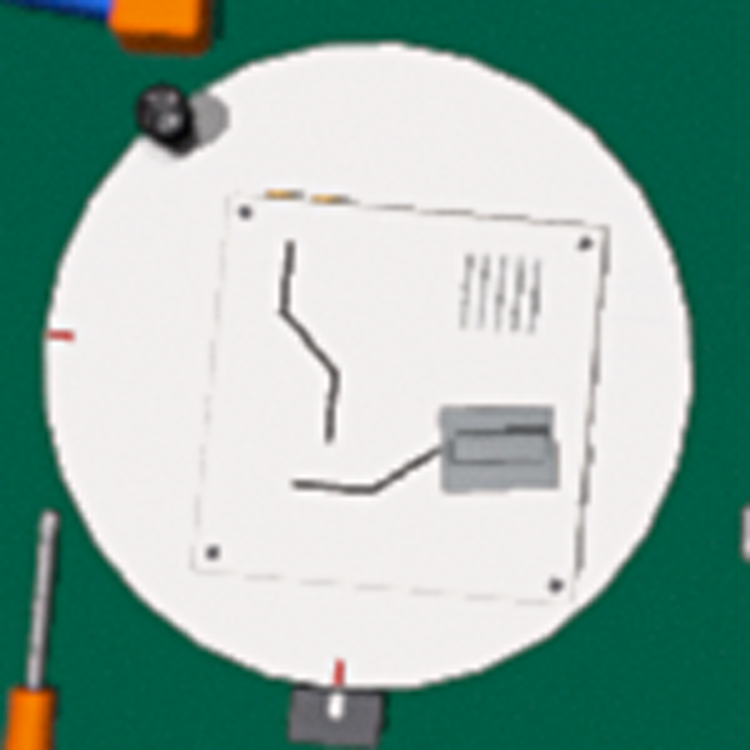

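View pics/c2.png

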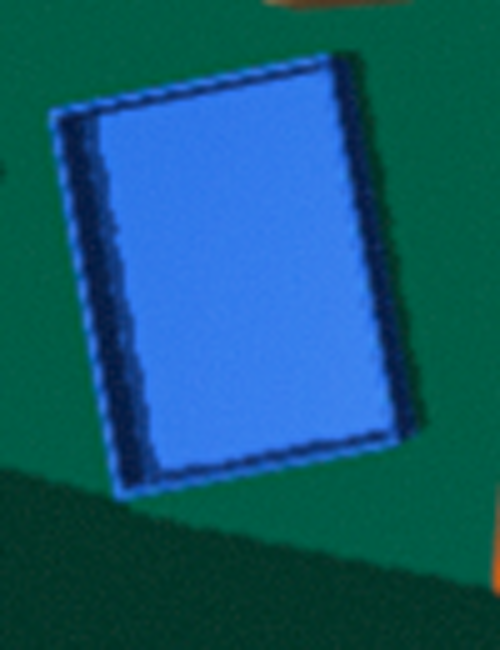

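View pics/c3.png

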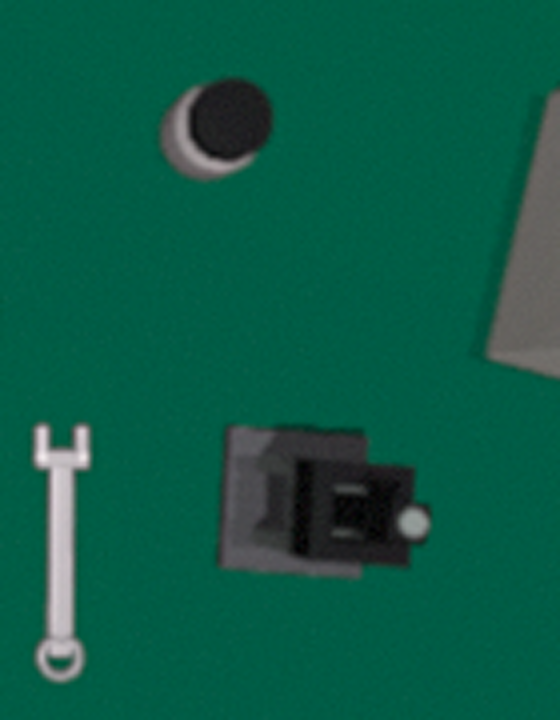

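```bash
cat > m1.py <<'E'
from h import *
c,_=load('top0')
def P(l,off,s,z): return np.array([pt(c,(off[0]+u/s-.4*0,off[1]+v/s),z) for u,v in l])
np.set_printoptions(precision=4,suppress=True)
o=(240,115)
L=P([(232,196),(607,227),(575,602),(194,570)],o,5,.091); print('lid',L,L.mean(0)) # far-left, far-right, near-right, near-left
A=P([(294,484),(373,490),(440,450)],o,5,.091); print('A',A)
B=P([(290,242),(283,312),(336,375),(329,440)],o,5,.091); print('B',B)
G=P([(440,408),(552,405),(558,488),(442,492)],o,5,.101);print('G',G,G.mean(0))
D=P([(44,370),(693,370),(370,42),(380,690)],o,5,.036);print('disc',D)
print('handle',P([(163,106)],o,5,.114))
T=P([(52,110),(332,57),(405,438),(118,497)],(140,170),5,.04);print('tray',T,T.mean(0))
H=P([(335,493),(372,493),(367,530),(335,530)],(380,110),4,.130);print('hold',H)
H=P([(298,460),(415,468),(410,567),(293,557)],(380,110),4,.130);print('hold block',H,H.mean(0))
print('wandtop',P([(413,522)],(380,110),4,.205))
E
python3 m1.py
```

```text
lid [[ 0.6533  0.0797  0.091 ]
 [ 0.6356 -0.1179  0.091 ]
 [ 0.4391 -0.099   0.091 ]
 [ 0.4568  0.0998  0.091 ]] [ 0.5462 -0.0093  0.091 ]
A [[ 0.5014  0.0474  0.091 ]
 [ 0.498   0.006   0.091 ]
 [ 0.5187 -0.0291  0.091 ]]
B [[0.6287 0.0491 0.091 ]
 [0.5917 0.0529 0.091 ]
 [0.5584 0.0252 0.091 ]
 [0.5243 0.029  0.091 ]]
G [[ 0.5403 -0.0291  0.101 ]
 [ 0.5415 -0.0872  0.101 ]
 [ 0.4985 -0.0899  0.101 ]
 [ 0.4968 -0.0298  0.101 ]] [ 0.5193 -0.059   0.101 ]
disc [[ 0.5655  0.1897  0.036 ]
 [ 0.5633 -0.1706  0.036 ]
 [ 0.7485  0.0075  0.036 ]
 [ 0.388   0.0038  0.036 ]]
handle [[0.6968 0.1132 0.114 ]]
tray [[0.5586 0.4646 0.04  ]
 [0.5872 0.3073 0.04  ]
 [0.3768 0.265  0.04  ]
 [0.3446 0.4245 0.04  ]] [0.4668 0.3653 0.04  ]
hold [[ 0.4449 -0.3686  0.13  ]
 [ 0.4447 -0.392   0.13  ]
 [ 0.4217 -0.3883  0.13  ]
 [ 0.4218 -0.3681  0.13  ]]
hold block [[ 0.4658 -0.3457  0.13  ]
 [ 0.4602 -0.4197  0.13  ]
 [ 0.3983 -0.415   0.13  ]
 [ 0.4052 -0.3413  0.13  ]] [ 0.4324 -0.3804  0.13  ]
wandtop [[ 0.4324 -0.3848  0.205 ]]
```

```bash
cat > plan.py <<'E'
import sys
from h import *
# usage: plan.py x y z yawdeg(of tool y; 'k' keep) n closure
def plan(tx,ty,tz,yaw,n,g):
    s=arm.state(); p=np.array(s['eef_pos']); R=np.array(s['tcp_rot'])
    y0=np.degrees(np.arctan2(R[1,1],R[0,1])); 
    if yaw=='k': dy=0
    else:
        dy=(float(yaw)-y0+90)%180-90   # half-turn symmetric
        if len(sys.argv)>7: dy=float(yaw)-y0; dy=(dy+180)%360-180
    t=np.array([tx,ty,tz]); rows=[]; e=np.zeros(3)
    turn=round(np.radians(-dy)/n,3)
    for i in range(n):
        a=-turn*i; Rz=np.array([[np.cos(a),-np.sin(a),0],[np.sin(a),np.cos(a),0],[0,0,1]])
        Ri=Rz@R; want=(t-p)/(n-i); sh=np.round(Ri.T@want,4); p=p+Ri@sh
        rows.append([g,[float(v) for v in sh],turn])
    print('yaw0',round(y0,2),'dyaw',round(dy,2)); 
    for k in range(0,n,10): print(json.dumps(rows[k:k+10]).replace(' ',''))
if __name__=='__main__':
    a=sys.argv; plan(float(a[1]),float(a[2]),float(a[3]),a[4],int(a[5]),float(a[6]))
E
cat > st.py <<'E'
from h import *
s=arm.state(); R=s['tcp_rot']; print('t',round(s['clock'],2),'p',np.round(s['eef_pos'],4),'yaw',round(float(np.degrees(np.arctan2(R[1,1],R[0,1]))),2),'tz',np.round(R[:,2],3),'F',np.round(s['wrist_force'],2),'w',round(s['gripper_width'],4),'q7',np.round(s['qpos'],1))
E
python3 plan.py .50 -.059 .24 0 20 0
```

```text
yaw0 71.16 dyaw -71.16
[[0.0,[-0.0246,-0.0272,-0.0004],0.062],[0.0,[-0.0263,-0.0256,-0.0004],0.062],[0.0,[-0.0278,-0.0239,-0.0004],0.062],[0.0,[-0.0292,-0.0222,-0.0004],0.062],[0.0,[-0.0305,-0.0203,-0.0005],0.062],[0.0,[-0.0317,-0.0184,-0.0005],0.062],[0.0,[-0.0328,-0.0164,-0.0004],0.062],[0.0,[-0.0338,-0.0143,-0.0005],0.062],[0.0,[-0.0346,-0.0122,-0.0005],0.062],[0.0,[-0.0353,-0.01,-0.0005],0.062]]
[[0.0,[-0.0358,-0.0078,-0.0005],0.062],[0.0,[-0.0363,-0.0056,-0.0005],0.062],[0.0,[-0.0365,-0.0034,-0.0004],0.062],[0.0,[-0.0367,-0.0011,-0.0005],0.062],[0.0,[-0.0367,0.0012,-0.0005],0.062],[0.0,[-0.0365,0.0035,-0.0004],0.062],[0.0,[-0.0362,0.0057,-0.0005],0.062],[0.0,[-0.0358,0.0079,-0.0005],0.062],[0.0,[-0.0353,0.0102,-0.0004],0.062],[0.0,[-0.0346,0.0123,-0.0005],0.062]]
```

```bash
python3 -m inch '[[0,[-0.025,-0.027,0],0.062],[0,[-0.026,-0.026,0],0.062],[0,[-0.028,-0.024,0],0.062],[0,[-0.029,-0.022,0],0.062],[0,[-0.03,-0.02,0],0.062],[0,[-0.032,-0.018,0],0.062],[0,[-0.033,-0.016,0],0.062],[0,[-0.034,-0.014,0],0.062],[0,[-0.035,-0.012,0],0.062],[0,[-0.035,-0.01,0],0.062]]'; python3 st.py; python3 plan.py .48 -.059 .24 0 12 0
```

```text
clock: 1.15
eef_pos: [0.3534, 0.2687, 0.2265]
tcp_rot: [[-0.572, 0.821, -0.005], [0.821, 0.571, -0.003], [0.001, -0.006, -1.0]]
wrist_force: [0.4, -0.1, -0.1]
gripper_width: 0.0858
t 1.15 p [0.3534 0.2687 0.2265] yaw 34.86 tz [-0.005 -0.003 -1.   ] F [ 0.38 -0.13 -0.08] w 0.0858 q7 [-60.2   1.7  17.9 115.2  -0.7  63.5  -7.1]
yaw0 34.86 dyaw -34.86
[[0.0,[-0.0284,-0.007,-0.0011],0.051],[0.0,[-0.0288,-0.0055,-0.0011],0.051],[0.0,[-0.029,-0.004,-0.0011],0.051],[0.0,[-0.0292,-0.0025,-0.0011],0.051],[0.0,[-0.0292,-0.001,-0.0012],0.051],[0.0,[-0.0293,0.0004,-0.0012],0.051],[0.0,[-0.0292,0.0019,-0.0012],0.051],[0.0,[-0.0291,0.0034,-0.0012],0.051],[0.0,[-0.0289,0.0049,-0.0012],0.051],[0.0,[-0.0285,0.0064,-0.0011],0.051]]
[[0.0,[-0.0282,0.0078,-0.0012],0.051],[0.0,[-0.0278,0.0093,-0.0012],0.051]]
```

```bash
python3 -m inch '[[0,[-0.029,-0.007,-0.001],0.051],[0,[-0.029,-0.005,-0.001],0.051],[0,[-0.03,-0.004,-0.001],0.051],[0,[-0.03,-0.002,-0.001],0.051],[0,[-0.03,-0.001,-0.001],0.051],[0,[-0.03,0,-0.001],0.051],[0,[-0.03,0.002,-0.001],0.051],[0,[-0.03,0.004,-0.001],0.051],[0,[-0.03,0.005,-0.001],0.051],[0,[-0.03,0.007,-0.001],0.051]]'; python3 -m inch '[[0,[-0.03,0.008,-0.001],0.051],[0,[-0.03,0.01,-0.001],0.051],[0,[0,0,0],0]]'; python3 - <<'E'
from h import *
snap('wrist','w1')
E
python3 st.py
```

```text
clock: 2.15
eef_pos: [0.4613, -0.0273, 0.236]
tcp_rot: [[-0.075, 0.997, -0.006], [0.997, 0.075, -0.0], [-0.0, -0.006, -1.0]]
wrist_force: [0.5, 0.1, 0.3]
gripper_width: 0.0855
clock: 2.45
eef_pos: [0.4828, -0.0934, 0.2382]
tcp_rot: [[0.039, 0.999, -0.005], [0.999, -0.039, -0.003], [-0.003, -0.005, -1.0]]
wrist_force: [0.2, 0.2, -0.8]
gripper_width: 0.0856
t 2.5 p [ 0.4822 -0.091   0.2378] yaw -2.04 tz [-0.006 -0.001 -1.   ] F [-0.31 -0.03  0.06] w 0.0855 q7 [-33.2   7.9  43.  109.3  -5.8  65.3   9.9]
```

View pics/w1.png

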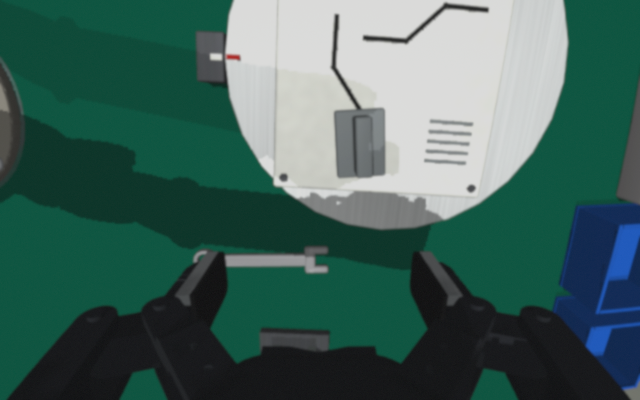

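```bash
python3 - <<'E'
from h import *
crop('w1',300,90,420,200,6,'c4')
E
```

```text
(no output)
```

View pics/c4.png

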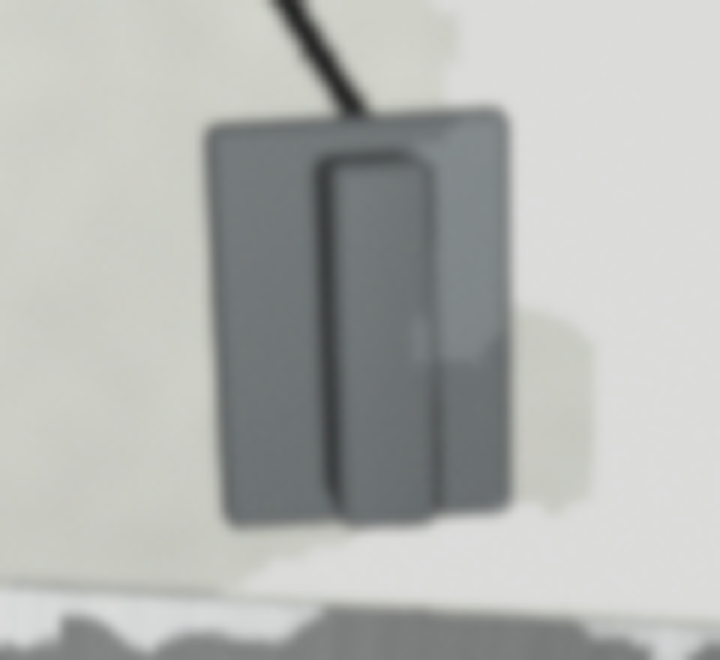

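```bash
python3 - <<'E'
from h import *
np.set_printoptions(precision=4,suppress=True)
c,_=load('w1')
f=lambda l,z:np.array([pt(c,(300+u/6,90+v/6),z) for u,v in l])
S=f([(208,128),(505,110),(510,512),(228,524)],.101);print(S,S.mean(0))
Rb=f([(333,165),(432,165),(438,520),(340,522)],.126);print(Rb,Rb.mean(0))
E
python3 plan.py .519 -.059 .16 0 6 0
```

```text
[[ 0.4985 -0.0278  0.101 ]
 [ 0.5412 -0.0267  0.101 ]
 [ 0.543  -0.086   0.101 ]
 [ 0.5001 -0.0863  0.101 ]] [ 0.5207 -0.0567  0.101 ]
[[ 0.5137 -0.0323  0.126 ]
 [ 0.5268 -0.0328  0.126 ]
 [ 0.5279 -0.0808  0.126 ]
 [ 0.5144 -0.0806  0.126 ]] [ 0.5207 -0.0566  0.126 ]
yaw0 -2.04 dyaw 2.04
[[0.0,[0.0056,0.006,0.0129],-0.006],[0.0,[0.0055,0.006,0.0129],-0.006],[0.0,[0.0055,0.0061,0.0129],-0.006],[0.0,[0.0055,0.0061,0.013],-0.006],[0.0,[0.0054,0.0062,0.0129],-0.006],[0.0,[0.0054,0.0062,0.013],-0.006]]
```

```bash
python3 -m inch '[[0,[0.006,0.006,0.013],-0.008],[0,[0.006,0.006,0.013],-0.008],[0,[0.006,0.007,0.013],-0.008],[0,[0.006,0.007,0.013],-0.008],[0,[0.006,0.007,0.013],-0.008],[0,[0.006,0.007,0.013],-0.008],[0,[0,0,0],0]]'; python3 st.py;python3 plan.py .5205 -.057 .103 1 6 0
```

```text
clock: 3.2
eef_pos: [0.5214, -0.0398, 0.148]
tcp_rot: [[-0.035, 0.999, -0.015], [0.999, 0.035, 0.005], [0.006, -0.015, -1.0]]
wrist_force: [-0.7, 0.4, 0.7]
gripper_width: 0.0855
t 3.2 p [ 0.5214 -0.0398  0.148 ] yaw 2.01 tz [-0.015  0.005 -1.   ] F [-0.69  0.37  0.75] w 0.0855 q7 [-31.8  18.6  38.4 110.9 -14.1  56.1  15.3]
yaw0 2.01 dyaw -1.01
[[0.0,[-0.0029,-0.0001,0.0075],0.003],[0.0,[-0.0029,-0.0001,0.0075],0.003],[0.0,[-0.0029,-0.0001,0.0075],0.003],[0.0,[-0.0029,-0.0001,0.0075],0.003],[0.0,[-0.0029,-0.0002,0.0074],0.003],[0.0,[-0.0029,-0.0001,0.0075],0.003]]
```

```bash
python3 -m inch '[[0,[-0.004,0,0.006],0.002],[0,[-0.004,0,0.006],0.002],[0,[-0.004,0,0.006],0.002],[0,[-0.002,0,0.006],0.002],[0,[0,0,0],0]]'; python3 st.py;python3 plan.py .5205 -.057 .103 1 4 0
```

```text
clock: 3.7
eef_pos: [0.5203, -0.0538, 0.1213]
tcp_rot: [[-0.029, 0.999, -0.017], [1.0, 0.029, 0.006], [0.006, -0.017, -1.0]]
wrist_force: [-0.1, -0.0, 0.4]
gripper_width: 0.0853
t 3.7 p [ 0.5203 -0.0538  0.1213] yaw 1.64 tz [-0.017  0.006 -1.   ] F [-0.15 -0.03  0.43] w 0.0853 q7 [-29.4  20.9  37.8 112.2 -16.1  53.2  18.2]
yaw0 1.64 dyaw -0.64
[[0.0,[-0.0008,0.0001,0.0046],0.003],[0.0,[-0.0008,0.0001,0.0046],0.003],[0.0,[-0.0009,0.0001,0.0045],0.003],[0.0,[-0.0008,0.0001,0.0046],0.003]]
```

```bash
python3 -m inch '[[0,[-0.001,0,0.004],0.002],[0,[-0.001,0,0.004],0.002],[0,[-0.001,0,0.004],0.002],[0,[0,0,0.004],0.002],[0,[0,0,0],0]]' 40; python3 st.py
```

```text
clock: 4.2
eef_pos: [0.5205, -0.0575, 0.1046]
tcp_rot: [[-0.019, 1.0, -0.015], [1.0, 0.019, 0.006], [0.006, -0.015, -1.0]]
wrist_force: [0.3, 0.3, -0.2]
gripper_width: 0.0855
t 4.2 p [ 0.5205 -0.0575  0.1046] yaw 1.08 tz [-0.015  0.006 -1.   ] F [ 0.29  0.28 -0.17] w 0.0855 q7 [-28.3  22.3  37.2 112.9 -17.4  51.2  19.1]
```

```bash
python3 -m inch '[[1,[0,0,0],0],[1,[0,0,0],0],[1,[0,0,0],0],[1,[0,0,0],0],[1,[0,0,0],0],[1,[0,0,0],0],[1,[0,0,0],0],[1,[0,0,0],0]]' 40; python3 st.py
```

```text
clock: 5.0
eef_pos: [0.5211, -0.0571, 0.1052]
tcp_rot: [[-0.019, 1.0, -0.014], [1.0, 0.02, 0.006], [0.007, -0.014, -1.0]]
wrist_force: [0.1, -0.6, -0.1]
gripper_width: 0.0133
t 5.0 p [ 0.5211 -0.0571  0.1052] yaw 1.12 tz [-0.014  0.006 -1.   ] F [ 0.09 -0.6  -0.09] w 0.0133 q7 [-28.4  22.3  37.2 112.9 -17.4  51.2  19.1]
```

```bash
python3 -m inch '[[1,[0,0,-0.005],0],[1,[0,0,-0.015],0],[1,[0,0,-0.02],0],[1,[0,0,-0.02],0],[1,[0,0,-0.02],0],[1,[0,0,-0.01],0],[1,[0,0,0],0]]'; python3 st.py; python3 plan.py .467 .365 .18 10.6 16 1
```

```text
clock: 5.7
eef_pos: [0.521, -0.0579, 0.1984]
tcp_rot: [[-0.019, 1.0, -0.017], [1.0, 0.019, 0.006], [0.006, -0.017, -1.0]]
wrist_force: [0.3, -0.2, -0.6]
gripper_width: 0.0131
t 5.7 p [ 0.521  -0.0579  0.1984] yaw 1.07 tz [-0.017  0.006 -1.   ] F [ 0.3  -0.18 -0.59] w 0.0131 q7 [-32.1  15.3  40.5 107.5 -11.4  62.2  14. ]
yaw0 1.07 dyaw 9.53
[[1.0,[0.0265,-0.0029,0.0014],-0.01],[1.0,[0.0265,-0.0026,0.0014],-0.01],[1.0,[0.0265,-0.0023,0.0014],-0.01],[1.0,[0.0266,-0.0021,0.0013],-0.01],[1.0,[0.0266,-0.0018,0.0013],-0.01],[1.0,[0.0266,-0.0015,0.0013],-0.01],[1.0,[0.0266,-0.0013,0.0013],-0.01],[1.0,[0.0266,-0.001,0.0014],-0.01],[1.0,[0.0266,-0.0007,0.0013],-0.01],[1.0,[0.0266,-0.0005,0.0013],-0.01]]
[[1.0,[0.0266,-0.0002,0.0013],-0.01],[1.0,[0.0267,0.0001,0.0013],-0.01],[1.0,[0.0266,0.0003,0.0014],-0.01],[1.0,[0.0267,0.0006,0.0013],-0.01],[1.0,[0.0266,0.0009,0.0013],-0.01],[1.0,[0.0266,0.0012,0.0014],-0.01]]
```

```bash
python3 -m inch '[[1,[0.01,-0.001,0.001],-0.01],[1,[0.025,-0.003,0.001],-0.01],[1,[0.027,-0.002,0.001],-0.01],[1,[0.027,-0.002,0.001],-0.01],[1,[0.027,-0.002,0.001],-0.01],[1,[0.027,-0.002,0.001],-0.01],[1,[0.027,-0.001,0.001],-0.01],[1,[0.027,-0.001,0.001],-0.01],[1,[0.027,-0.001,0.001],-0.01],[1,[0.027,0,0.001],-0.01]]'; python3 st.py; python3 plan.py .467 .365 .17 10.6 8 1
```

```text
clock: 6.7
eef_pos: [0.4777, 0.2018, 0.1787]
tcp_rot: [[-0.121, 0.992, -0.036], [0.993, 0.121, -0.0], [0.004, -0.036, -0.999]]
wrist_force: [-0.3, -0.4, -0.4]
gripper_width: 0.0128
t 6.7 p [0.4777 0.2018 0.1787] yaw 6.95 tz [-0.036 -0.    -0.999] F [-0.31 -0.4  -0.45] w 0.0128 q7 [-53.6  15.2  31.6 108.7 -10.   60.5 -10.8]
yaw0 6.95 dyaw 3.65
[[1.0,[0.0204,0.0012,0.0011],-0.008],[1.0,[0.0204,0.0013,0.0011],-0.008],[1.0,[0.0204,0.0015,0.0011],-0.008],[1.0,[0.0204,0.0017,0.0011],-0.008],[1.0,[0.0203,0.0018,0.0011],-0.008],[1.0,[0.0203,0.002,0.0011],-0.008],[1.0,[0.0203,0.0022,0.0011],-0.008],[1.0,[0.0204,0.0023,0.0012],-0.008]]
```

```bash
python3 -m inch '[[1,[0.02,0.001,0.001],-0.008],[1,[0.02,0.001,0.001],-0.008],[1,[0.02,0.001,0.001],-0.008],[1,[0.02,0.002,0.001],-0.008],[1,[0.02,0.002,0.001],-0.008],[1,[0.02,0.002,0.001],-0.008],[1,[0.02,0.002,0.001],-0.008],[1,[0.01,0.002,0.001],-0.008],[1,[0,0,0],0]]'; python3 st.py; python3 plan.py .467 .365 .08 10.6 6 1
```

```text
clock: 7.6
eef_pos: [0.4628, 0.3682, 0.1662]
tcp_rot: [[-0.196, 0.98, -0.041], [0.981, 0.196, -0.003], [0.005, -0.041, -0.999]]
wrist_force: [-0.4, -0.5, -0.9]
gripper_width: 0.0132
t 7.6 p [0.4628 0.3682 0.1662] yaw 11.32 tz [-0.041 -0.003 -0.999] F [-0.44 -0.51 -0.87] w 0.0132 q7 [-62.   23.1  26.2  99.6 -12.8  62.1 -19.8]
yaw0 11.32 dyaw -0.72
[[1.0,[-0.0007,0.0012,0.0143],0.002],[1.0,[-0.0007,0.0012,0.0143],0.002],[1.0,[-0.0008,0.0012,0.0143],0.002],[1.0,[-0.0007,0.0011,0.0144],0.002],[1.0,[-0.0007,0.0012,0.0143],0.002],[1.0,[-0.0008,0.0011,0.0144],0.002]]
```

```bash
python3 -m inch '[[1,[0,0.001,0.014],0],[1,[0,0.001,0.014],0],[1,[0,0.001,0.014],0],[1,[0,0.001,0.014],0],[1,[0,0.001,0.014],0],[1,[0,0.001,0.014],0],[1,[0,0.001,0.014],0],[1,[0,0.001,0.014],0],[1,[0,0,0.01],0],[1,[0,0,0],0]]'; python3 st.py; python3 - <<'E'
from h import *
snap('top','t2'); crop('t2',120,160,260,290,5,'c5')
E
```

```text
clock: 8.6
eef_pos: [0.466, 0.3632, 0.0311]
tcp_rot: [[-0.19, 0.981, -0.044], [0.982, 0.19, -0.008], [0.0, -0.045, -0.999]]
wrist_force: [0.3, 0.4, -0.4]
gripper_width: 0.0131
t 8.6 p [0.466  0.3632 0.0311] yaw 10.94 tz [-0.044 -0.008 -0.999] F [ 0.33  0.42 -0.37] w 0.0131 q7 [-58.5  32.8  22.8 105.  -18.   48.1 -15.3]
```

View pics/c5.png

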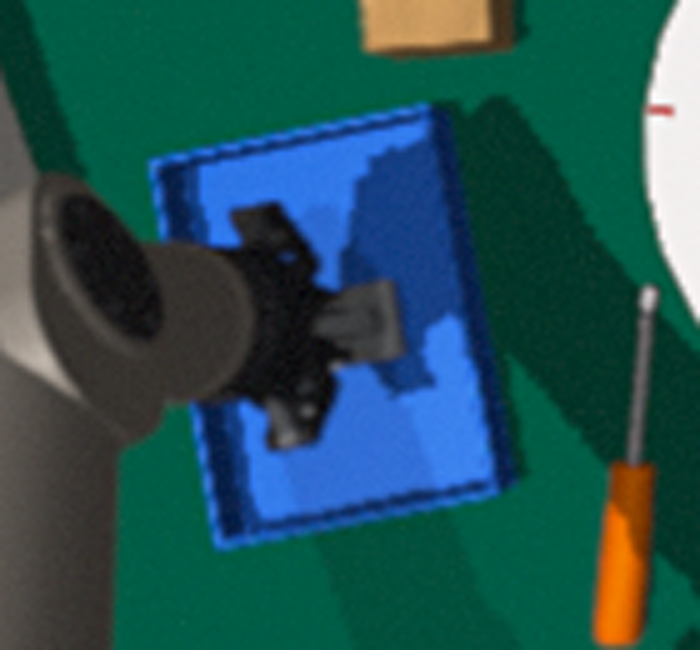

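Guard hangs over the tray's middle (crop ≈(365,320)). Lower a bit and release.

```bash
python3 -m inch '[[1,[0,0,0.006],0],[1,[0,0,0.003],0],[1,[0,0,0],0],[0.5,[0,0,0],0],[0.5,[0,0,0],0],[0.5,[0,0,0],0],[0.5,[0,0,0],0],[0.5,[0,0,-0.01],0],[0.5,[0,0,-0.03],0],[0.5,[0,0,-0.03],0]]'; python3 -m inch '[[0.5,[0,0,-0.03],0],[0.5,[0,0,-0.03],0],[0.5,[0,0,-0.03],0],[0.5,[0,0,-0.03],0],[0.5,[0,0,-0.02],0]]'; python3 st.py; python3 - <<'E'
from h import *
snap('wrist','w2');snap('top','t3'); 
E
```

```text
clock: 9.65
eef_pos: [0.4683, 0.3636, 0.0943]
tcp_rot: [[-0.19, 0.981, -0.045], [0.982, 0.19, -0.009], [-0.0, -0.046, -0.999]]
wrist_force: [0.3, -0.2, 0.5]
gripper_width: 0.0428
clock: 10.15
eef_pos: [0.4756, 0.3641, 0.2455]
tcp_rot: [[-0.188, 0.981, -0.041], [0.982, 0.188, -0.005], [0.003, -0.041, -0.999]]
wrist_force: [0.8, 0.6, -0.6]
gripper_width: 0.0428
t 10.15 p [0.4756 0.3641 0.2455] yaw 10.86 tz [-0.041 -0.005 -0.999] F [ 0.77  0.56 -0.57] w 0.0428 q7 [-62.1  20.   27.8  93.2 -10.9  71.3 -21. ]
```

View pics/w2.png

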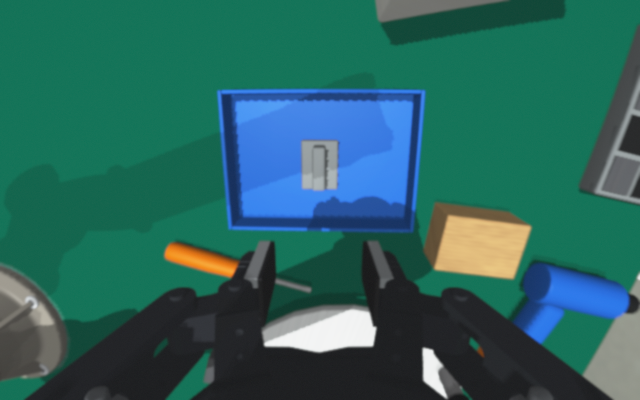

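View pics/t3.png

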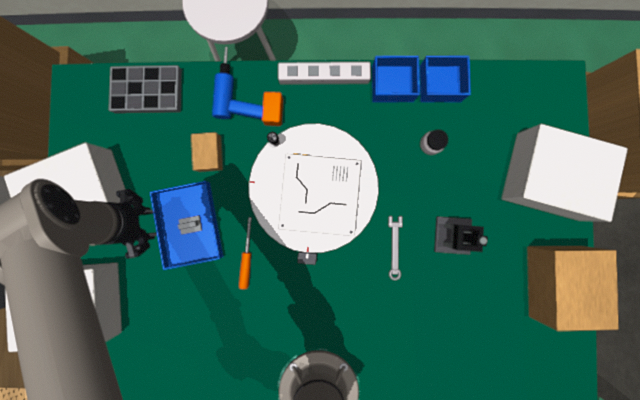

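```bash
python3 - <<'E'
from h import *
crop('t3',280,150,370,240,8,'c6')
E
```

```text
(no output)
```

View pics/c6.png

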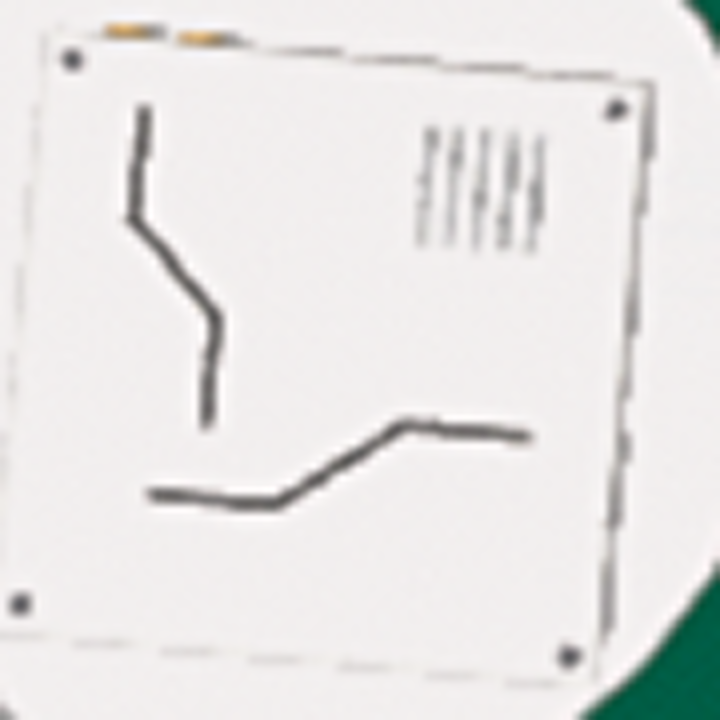

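```bash
python3 - <<'E'
from h import *
np.set_printoptions(precision=4,suppress=True)
c,_=load('t3')
f=lambda l:np.array([pt(c,(280+(u+.5)/8-.5,150+(v+.5)/8-.5),.091) for u,v in l])
A=f([(150,494),(278,503),(404,425),(530,437)]);B=f([(144,106),(133,217),(217,317),(207,428)])
scr=f([(73,60),(616,109),(568,656),(20,603)]); print('screws',scr,scr.mean(0))
print(A,B)
c,_=load('w1')
g=lambda l:np.array([pt(c,p,.091) for p in l])
print('w1 A',g([(337,15),(334,67)]),'B',g([(364,38),(407,41),(446,6),(487,10)]),'screw',g([(284,177.5),(471,188)]))
ctr=scr.mean(0)[:2]; u=(scr[0]-scr[3]+scr[1]-scr[2])[:2]; th=np.arctan2(u[1],u[0]); print(np.degrees(th))
R=np.array([[np.cos(th),-np.sin(th)],[np.sin(th),np.cos(th)]])
print('house A',(A[:,:2]-ctr)@R,'B',(B[:,:2]-ctr)@R)
ax=ctr+R@[.02,.02];print('axis',ax)
Q=np.array([[0,-1],[1,0]])
print('B after', (B[:,:2]-ax)@Q.T+ax)
E
python3 plan.py .43 .2 .25 0 10 0.5
```

```text
screws [[ 0.6457  0.0736  0.091 ]
 [ 0.6283 -0.1051  0.091 ]
 [ 0.4491 -0.0875  0.091 ]
 [ 0.4673  0.0912  0.091 ]] [ 0.5476 -0.0069  0.091 ]
[[ 0.5027  0.0486  0.091 ]
 [ 0.4995  0.0068  0.091 ]
 [ 0.5247 -0.0346  0.091 ]
 [ 0.5206 -0.0757  0.091 ]] [[0.6303 0.0503 0.091 ]
 [0.5936 0.054  0.091 ]
 [0.5605 0.0265 0.091 ]
 [0.5241 0.0299 0.091 ]]
w1 A [[0.503  0.0504 0.091 ]
 [0.4994 0.0092 0.091 ]] B [[0.5254 0.0317 0.091 ]
 [0.562  0.0284 0.091 ]
 [0.5944 0.0553 0.091 ]
 [0.63   0.0521 0.091 ]] screw [[ 0.4496 -0.0869  0.091 ]
 [ 0.6291 -0.1039  0.091 ]]
-5.620038865516468
house A [[-0.0502  0.0509]
 [-0.0492  0.0089]
 [-0.02   -0.0298]
 [-0.0202 -0.0711]] B [[ 0.0767  0.065 ]
 [ 0.0398  0.0651]
 [ 0.0096  0.0345]
 [-0.027   0.0344]]
axis [0.5695 0.011 ]
B after [[ 0.5302  0.0718]
 [ 0.5265  0.0352]
 [ 0.554   0.0021]
 [ 0.5506 -0.0343]]
yaw0 10.86 dyaw -10.86
[[0.5,[-0.0153,-0.0077,-0.0001],0.019],[0.5,[-0.0154,-0.0074,-0.0001],0.019],[0.5,[-0.0156,-0.0071,-0.0002],0.019],[0.5,[-0.0157,-0.0068,-0.0002],0.019],[0.5,[-0.0159,-0.0066,-0.0002],0.019],[0.5,[-0.016,-0.0062,-0.0002],0.019],[0.5,[-0.0161,-0.0059,-0.0002],0.019],[0.5,[-0.0162,-0.0057,-0.0002],0.019],[0.5,[-0.0163,-0.0053,-0.0002],0.019],[0.5,[-0.0163,-0.005,-0.0001],0.019]]
```

```bash
python3 plan.py .43 -.29 .30 -5 28 0.2
```

```text
yaw0 10.86 dyaw -15.86
[[0.2,[-0.0226,-0.0061,-0.0018],0.01],[0.2,[-0.0227,-0.0059,-0.0018],0.01],[0.2,[-0.0228,-0.0057,-0.0018],0.01],[0.2,[-0.0228,-0.0054,-0.0018],0.01],[0.2,[-0.0229,-0.0052,-0.0018],0.01],[0.2,[-0.0229,-0.005,-0.0018],0.01],[0.2,[-0.023,-0.0047,-0.0018],0.01],[0.2,[-0.023,-0.0045,-0.0019],0.01],[0.2,[-0.0231,-0.0043,-0.0019],0.01],[0.2,[-0.0231,-0.0041,-0.0019],0.01]]
[[0.2,[-0.0231,-0.0038,-0.0019],0.01],[0.2,[-0.0232,-0.0036,-0.0019],0.01],[0.2,[-0.0232,-0.0034,-0.0019],0.01],[0.2,[-0.0232,-0.0031,-0.0019],0.01],[0.2,[-0.0233,-0.0029,-0.0019],0.01],[0.2,[-0.0233,-0.0027,-0.0019],0.01],[0.2,[-0.0233,-0.0024,-0.0019],0.01],[0.2,[-0.0233,-0.0022,-0.0019],0.01],[0.2,[-0.0234,-0.002,-0.0019],0.01],[0.2,[-0.0234,-0.0017,-0.002],0.01]]
[[0.2,[-0.0234,-0.0015,-0.002],0.01],[0.2,[-0.0234,-0.0013,-0.002],0.01],[0.2,[-0.0234,-0.001,-0.002],0.01],[0.2,[-0.0234,-0.0008,-0.002],0.01],[0.2,[-0.0234,-0.0006,-0.002],0.01],[0.2,[-0.0234,-0.0003,-0.002],0.01],[0.2,[-0.0235,-0.0001,-0.002],0.01],[0.2,[-0.0234,0.0001,-0.0019],0.01]]
```

```bash
python3 -m inch '[[0,[-0.023,-0.006,-0.002],0.01],[0,[-0.023,-0.006,-0.002],0.01],[0,[-0.023,-0.006,-0.002],0.01],[0,[-0.023,-0.005,-0.002],0.01],[0,[-0.023,-0.005,-0.002],0.01],[0,[-0.023,-0.005,-0.002],0.01],[0,[-0.023,-0.005,-0.002],0.01],[0,[-0.023,-0.004,-0.002],0.01],[0,[-0.023,-0.004,-0.002],0.01],[0,[-0.023,-0.004,-0.002],0.01]]'; python3 -m inch '[[0,[-0.023,-0.004,-0.002],0.01],[0,[-0.023,-0.004,-0.002],0.01],[0,[-0.023,-0.003,-0.002],0.01],[0,[-0.023,-0.003,-0.002],0.01],[0,[-0.023,-0.003,-0.002],0.01],[0,[-0.023,-0.003,-0.002],0.01],[0,[-0.023,-0.002,-0.002],0.01],[0,[-0.023,-0.002,-0.002],0.01],[0,[-0.023,-0.002,-0.002],0.01],[0,[-0.023,-0.002,-0.002],0.01]]' | head -2; python3 st.py;  python3 plan.py .43 -.29 .30 -5 8 0
```

```text
clock: 11.25
eef_pos: [0.4575, 0.118, 0.2663]
tcp_rot: [[-0.089, 0.995, -0.041], [0.996, 0.089, -0.003], [0.0, -0.041, -0.999]]
wrist_force: [0.1, 0.9, -0.3]
gripper_width: 0.0856
clock: 12.25
eef_pos: [0.4353, -0.134, 0.2902]
t 12.25 p [ 0.4353 -0.134   0.2902] yaw -1.22 tz [-0.039 -0.001 -0.999] F [ 0.   -0.15  0.63] w 0.0849 q7 [-37.9   0.9  50.4 108.   -0.2  73.6  11.3]
yaw0 -1.22 dyaw -3.78
[[0.0,[-0.0195,-0.0003,-0.0012],0.008],[0.0,[-0.0195,-0.0001,-0.0012],0.008],[0.0,[-0.0195,0.0,-0.0012],0.008],[0.0,[-0.0195,0.0002,-0.0012],0.008],[0.0,[-0.0195,0.0003,-0.0012],0.008],[0.0,[-0.0195,0.0005,-0.0012],0.008],[0.0,[-0.0195,0.0006,-0.0012],0.008],[0.0,[-0.0196,0.0008,-0.0013],0.008]]
```

```bash
python3 -m inch '[[0,[-0.02,0,-0.001],0.008],[0,[-0.02,0,-0.001],0.008],[0,[-0.02,0,-0.001],0.008],[0,[-0.02,0,-0.001],0.008],[0,[-0.02,0,-0.001],0.008],[0,[-0.018,0,-0.001],0.008],[0,[-0.015,0,-0.001],0.008],[0,[-0.01,0,-0.001],0.008],[0,[0,0,0],0]]'|head -2; python3 st.py; python3 - <<'E'
from h import *
snap('wrist','w3'); 
E
```

```text
clock: 13.15
eef_pos: [0.4202, -0.2941, 0.3007]
t 13.15 p [ 0.4202 -0.2941  0.3007] yaw -5.71 tz [-0.037 -0.001 -0.999] F [ 0.   -0.29 -0.17] w 0.0855 q7 [-20.8  11.6  58.6 100.7  -8.8  75.1  34.2]
```

View pics/w3.png

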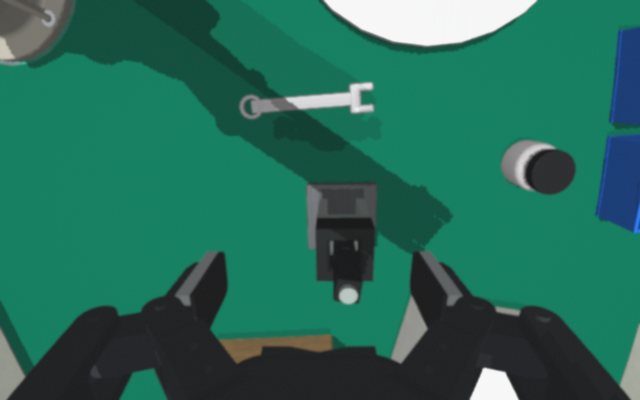

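```bash
python3 - <<'E'
from h import *
crop('w3',295,170,395,310,5,'c7')
E
```

```text
(no output)
```

View pics/c7.png

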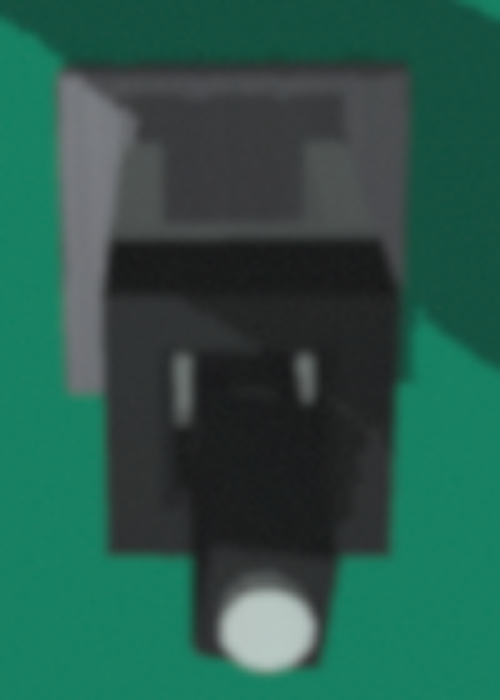

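```bash
python3 - <<'E'
from h import *
np.set_printoptions(precision=4,suppress=True)
c,_=load('w3')
f=lambda l,z:np.array([pt(c,(295+(u+.5)/5-.5,170+(v+.5)/5-.5),z) for u,v in l])
B=f([(108,297),(397,297),(388,552),(110,552)],.13);print(B,B.mean(0))
print(f([(268,630),(218,630),(318,630)],.205))
print('handle top edges',f([(195,655),(325,665)],.199))
c,_=load('top0'); print(np.array([pt(c,(380+(413.5)/4-.5,110+(522.5)/4-.5),.205)]))
B=np.array([pt(c,(380+(u+.5)/4-.5,110+(v+.5)/4-.5),.13) for u,v in [(298,460),(415,468),(410,567),(293,557)]]);print(B)
E
```

```text
[[ 0.4055 -0.3505  0.13  ]
 [ 0.4671 -0.3558  0.13  ]
 [ 0.4624 -0.418   0.13  ]
 [ 0.3996 -0.413   0.13  ]] [ 0.4337 -0.3843  0.13  ]
[[ 0.4335 -0.3847  0.205 ]
 [ 0.4248 -0.384   0.205 ]
 [ 0.4423 -0.3854  0.205 ]]
handle top edges [[ 0.42   -0.3931  0.199 ]
 [ 0.4434 -0.3971  0.199 ]]
[[ 0.4332 -0.3839  0.205 ]]
[[ 0.4667 -0.3448  0.13  ]
 [ 0.4611 -0.4188  0.13  ]
 [ 0.3993 -0.4141  0.13  ]
 [ 0.4062 -0.3403  0.13  ]]
```

```bash
python3 plan.py .433 -.3845 .24 -5.5 6 0
```

```text
yaw0 -5.65 dyaw 0.15
[[0.0,[-0.0149,0.004,0.01],-0.0],[0.0,[-0.0149,0.004,0.01],-0.0],[0.0,[-0.0149,0.004,0.01],-0.0],[0.0,[-0.0149,0.0039,0.01],-0.0],[0.0,[-0.0149,0.004,0.01],-0.0],[0.0,[-0.0148,0.0039,0.01],-0.0]]
```

```bash
python3 -m inch '[[0,[-0.015,0.004,0.01],0],[0,[-0.015,0.004,0.01],0],[0,[-0.015,0.004,0.01],0],[0,[-0.015,0.004,0.01],0],[0,[-0.015,0.004,0.01],0],[0,[-0.012,0.004,0.01],0],[0,[0,0,0],0],[0,[0,0,0],0]]'|head -2; python3 st.py; python3 plan.py .433 -.3845 .153 -5.5 9 0;python3 - <<'E'
from h import *
snap('wrist','w4'); 
E
```

```text
clock: 14.0
eef_pos: [0.439, -0.3751, 0.2365]
t 14.0 p [ 0.439  -0.3751  0.2365] yaw -4.67 tz [-0.035  0.01  -0.999] F [0.15 0.51 0.15] w 0.0851 q7 [ -4.6  24.2  54.2  97.4 -19.4  70.8  49.6]
yaw0 -4.67 dyaw -0.83
[[0.0,[-0.0012,-0.0002,0.0093],0.002],[0.0,[-0.0012,-0.0003,0.0093],0.002],[0.0,[-0.0012,-0.0002,0.0093],0.002],[0.0,[-0.0012,-0.0002,0.0093],0.002],[0.0,[-0.0011,-0.0003,0.0093],0.002],[0.0,[-0.0012,-0.0002,0.0093],0.002],[0.0,[-0.0011,-0.0003,0.0092],0.002],[0.0,[-0.0012,-0.0002,0.0093],0.002],[0.0,[-0.0011,-0.0003,0.0092],0.002]]
```

View pics/w4.png

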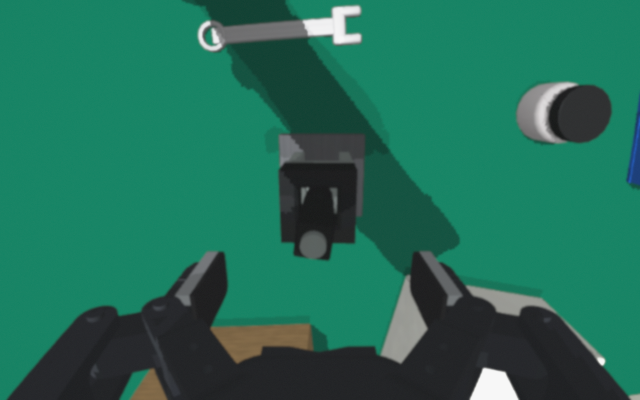

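```bash
python3 -m inch '[[0,[-0.002,0,0.009],0],[0,[-0.002,0,0.009],0],[0,[-0.002,0,0.009],0],[0,[-0.002,0,0.009],0],[0,[-0.002,-0.001,0.009],0],[0,[0,-0.001,0.009],0],[0,[0,0,0],0]]'|head -2; python3 st.py; python3 plan.py .433 -.3845 .153 -5.5 4 0
```

```text
clock: 14.75
eef_pos: [0.4349, -0.382, 0.1783]
t 14.75 p [ 0.4349 -0.382   0.1783] yaw -4.43 tz [-0.034  0.012 -0.999] F [-1.13 -0.24  0.29] w 0.0855 q7 [ -1.7  27.6  51.8 101.  -22.6  64.8  53. ]
yaw0 -4.43 dyaw -1.07
[[0.0,[-0.0007,-0.0002,0.0063],0.005],[0.0,[-0.0007,-0.0002,0.0064],0.005],[0.0,[-0.0008,-0.0002,0.0063],0.005],[0.0,[-0.0007,-0.0002,0.0064],0.005]]
```

```bash
python3 -m inch '[[0,[-0.001,0,0.007],0.005],[0,[-0.001,0,0.007],0.005],[0,[-0.001,-0.001,0.007],0.005],[0,[0,0,0.005],0.004],[0,[0,0,0],0]]'|head -2; python3 st.py
```

```text
clock: 15.25
eef_pos: [0.4328, -0.385, 0.1502]
t 15.25 p [ 0.4328 -0.385   0.1502] yaw -5.63 tz [-0.033  0.012 -0.999] F [-0.85  0.01  0.01] w 0.0854 q7 [ -0.4  29.5  50.8 102.6 -24.5  62.   53.6]
```

```bash
python3 -m inch '[[1,[0,0,0],0],[1,[0,0,0],0],[1,[0,0,0],0],[1,[0,0,0],0],[1,[0,0,0],0],[1,[0,0,0],0],[1,[0,0,0],0],[1,[0,0,0],0]]' 60|head -2; python3 st.py;python3 -m inch '[[1,[0,0,-0.01],0],[1,[0,0,-0.015],0],[1,[0,0,-0.015],0],[1,[0,0,-0.02],0],[1,[0,0,-0.02],0],[1,[0,0,-0.02],0],[1,[0,0,-0.02],0],[1,[0,0,-0.01],0],[1,[0,0,0],0]]'|head -2; python3 st.py; python3 - <<'E'
from h import *
snap('wrist','w5'); snap('scene','s5')
E
```

```text
clock: 16.05
eef_pos: [0.4336, -0.3855, 0.1511]
t 16.05 p [ 0.4336 -0.3855  0.1511] yaw -5.61 tz [-0.031  0.01  -0.999] F [-0.84 -0.03 -0.59] w 0.0236 q7 [ -0.4  29.4  50.8 102.5 -24.5  61.9  53.6]
clock: 16.95
eef_pos: [0.4375, -0.3883, 0.2952]
t 16.95 p [ 0.4375 -0.3883  0.2952] yaw -5.7 tz [-0.027  0.008 -1.   ] F [ 0.95  0.   -1.57] w 0.0233 q7 [ -4.4  22.3  56.   92.1 -17.9  77.1  48.3]
```

View pics/w5.png

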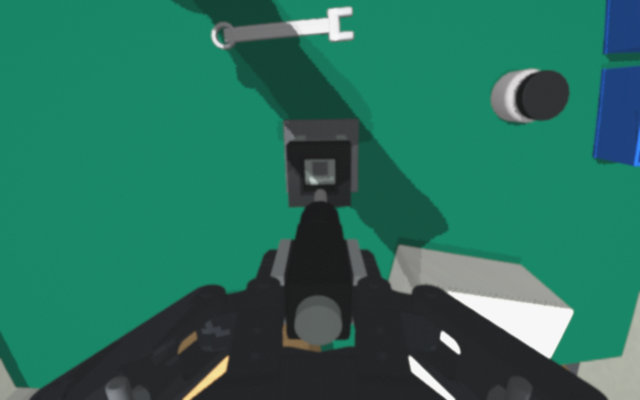

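View pics/s5.png

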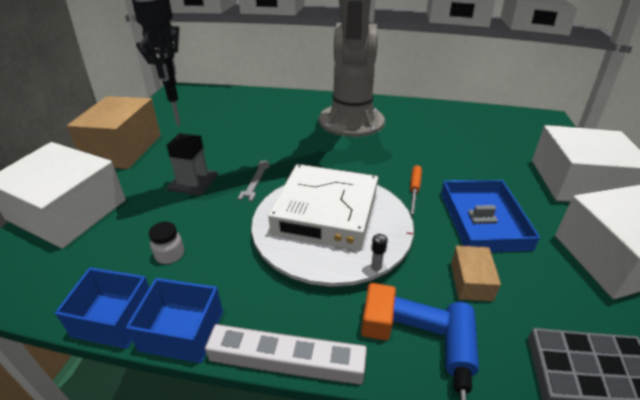

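```bash
python3 - <<'E'
from h import *
np.set_printoptions(precision=4,suppress=True)
c,_=load('w5'); s=arm.state(); p=np.array(s['eef_pos']);R=np.array(s['tcp_rot'])
t=p+R[:,2]*.126; print('tip',t,proj(c,t),'TCP',proj(c,p),'sockettop,hole',proj(c,[[.4335,-.3845,.13],[.4335,-.3845,.095]]))
cs,_=load('s5');print('scene tip',proj(cs,t))
crop('w5',270,110,370,210,7,'c8');crop('s5',130,20,230,200,4,'c9')
E
```

```text
tip [ 0.4331 -0.3864  0.1673] [[317.619  187.7532]] TCP [[317.9076 252.8226]] sockettop,hole [[318.8562 176.2999]
 [319.6489 169.2932]]
scene tip [[179.4363 126.6516]]
```

View pics/c8.png

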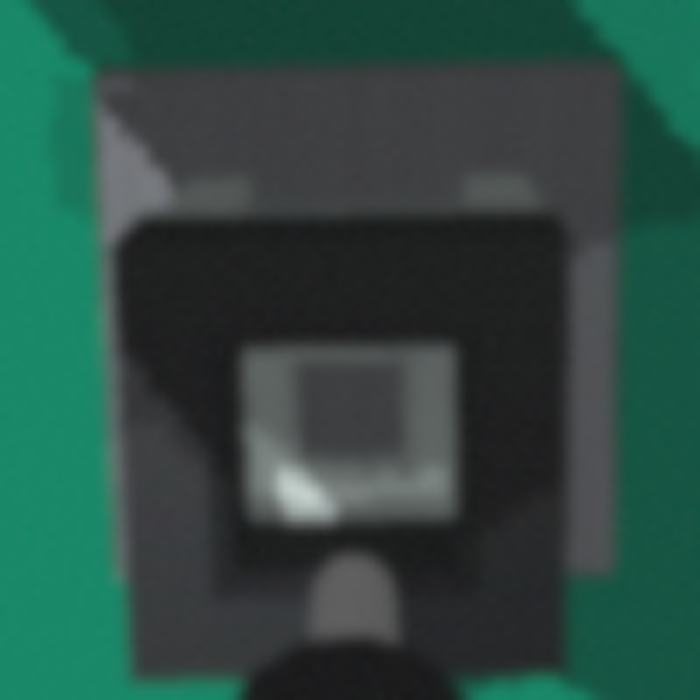

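View pics/c9.png

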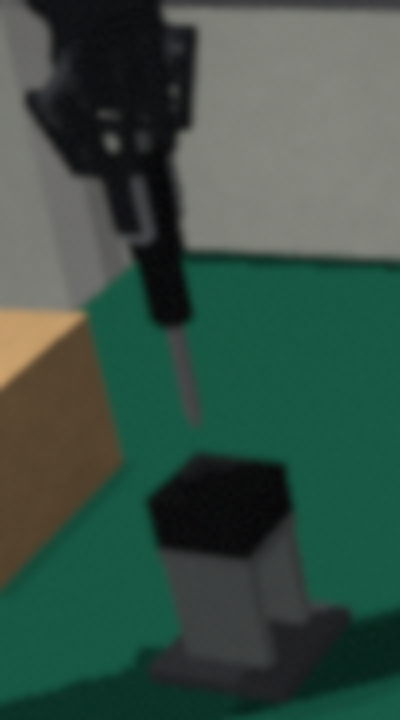

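```bash
python3 st.py; python3 plan.py .505 .05 .26 -3 24 1
```

```text
t 17.05 p [ 0.4368 -0.3876  0.2933] yaw -5.72 tz [-0.029  0.009 -1.   ] F [-0.48 -0.61 -1.03] w 0.0231 q7 [ -4.4  22.3  55.9  92.2 -17.9  77.   48.3]
yaw0 -5.72 dyaw 2.72
[[1.0,[0.0184,0.0011,0.0015],-0.002],[1.0,[0.0184,0.0011,0.0015],-0.002],[1.0,[0.0184,0.0011,0.0015],-0.002],[1.0,[0.0184,0.0012,0.0015],-0.002],[1.0,[0.0184,0.0012,0.0015],-0.002],[1.0,[0.0184,0.0012,0.0015],-0.002],[1.0,[0.0184,0.0013,0.0015],-0.002],[1.0,[0.0184,0.0013,0.0015],-0.002],[1.0,[0.0184,0.0013,0.0015],-0.002],[1.0,[0.0184,0.0014,0.0014],-0.002]]
[[1.0,[0.0184,0.0014,0.0014],-0.002],[1.0,[0.0184,0.0015,0.0015],-0.002],[1.0,[0.0184,0.0015,0.0014],-0.002],[1.0,[0.0184,0.0015,0.0015],-0.002],[1.0,[0.0184,0.0016,0.0014],-0.002],[1.0,[0.0184,0.0016,0.0014],-0.002],[1.0,[0.0184,0.0016,0.0015],-0.002],[1.0,[0.0184,0.0017,0.0014],-0.002],[1.0,[0.0184,0.0017,0.0015],-0.002],[1.0,[0.0183,0.0017,0.0014],-0.002]]
[[1.0,[0.0184,0.0018,0.0015],-0.002],[1.0,[0.0183,0.0018,0.0014],-0.002],[1.0,[0.0184,0.0019,0.0014],-0.002],[1.0,[0.0183,0.0019,0.0015],-0.002]]
```

```bash
python3 -m inch '[[1,[0.01,0.001,0],-0.002],[1,[0.018,0.001,0],-0.002],[1,[0.018,0.001,0],-0.002],[1,[0.018,0.001,0],-0.002],[1,[0.018,0.001,0],-0.002],[1,[0.018,0.001,0],-0.002],[1,[0.018,0.001,0],-0.002],[1,[0.018,0.001,0],-0.002],[1,[0.018,0.001,0],-0.002],[1,[0.018,0.001,0],-0.002]]'|head -2; python3 -m inch '[[1,[0.018,0.001,0],-0.002],[1,[0.018,0.001,0],-0.002],[1,[0.018,0.001,0],-0.002],[1,[0.018,0.001,0],-0.002],[1,[0.018,0.001,0],-0.002],[1,[0.018,0.001,0],-0.002],[1,[0.018,0.001,0],-0.002],[1,[0.018,0.001,0],-0.002],[1,[0.018,0.001,0],-0.002],[1,[0.018,0.001,0],-0.002]]'|head -2; python3 st.py; python3 plan.py .505 .05 .26 -3 6 1
```

```text
clock: 18.05
eef_pos: [0.4571, -0.202, 0.2832]
clock: 19.05
eef_pos: [0.4702, -0.0056, 0.2755]
t 19.05 p [ 0.4702 -0.0056  0.2755] yaw -2.88 tz [-0.074  0.024 -0.997] F [ 0.49  0.3  -1.59] w 0.0235 q7 [-48.7   6.6  49.6 106.2  -6.6  73.9   0. ]
yaw0 -2.88 dyaw -0.12
[[1.0,[0.0095,0.0055,0.0024],0.0],[1.0,[0.0095,0.0055,0.0024],0.0],[1.0,[0.0095,0.0055,0.0023],0.0],[1.0,[0.0095,0.0055,0.0024],0.0],[1.0,[0.0095,0.0055,0.0023],0.0],[1.0,[0.0095,0.0056,0.0024],0.0]]
```

```bash
python3 -m inch '[[1,[0.009,0.005,0.002],0],[1,[0.009,0.005,0.002],0],[1,[0.009,0.005,0.002],0],[1,[0.009,0.005,0.002],0],[1,[0.009,0.006,0.002],0],[1,[0.005,0.003,0.001],0],[1,[0,0,0],0],[1,[0,0,0],0]]'|head -2;python3 st.py; python3 - <<'E'
from h import *
np.set_printoptions(precision=4,suppress=True)
c,_=snap('wrist','w6'); snap('scene','s6'); s=arm.state(); p=np.array(s['eef_pos']);R=np.array(s['tcp_rot'])
t=p+R[:,2]*.126; print('tip',t,proj(c,t))
E
```

```text
clock: 19.85
eef_pos: [0.5014, 0.0488, 0.259]
t 19.85 p [0.5014 0.0488 0.259 ] yaw -2.7 tz [-0.079  0.021 -0.997] F [-0.08 -0.86 -1.86] w 0.0234 q7 [-49.5  12.6  47.4 103.3 -11.1  72.9  -1.4]
tip [0.4913 0.0514 0.1336] [[318.649  189.3342]]
```

View pics/w6.png

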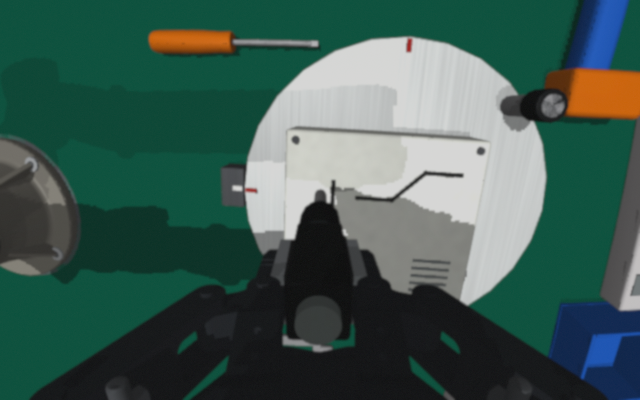

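View pics/s6.png

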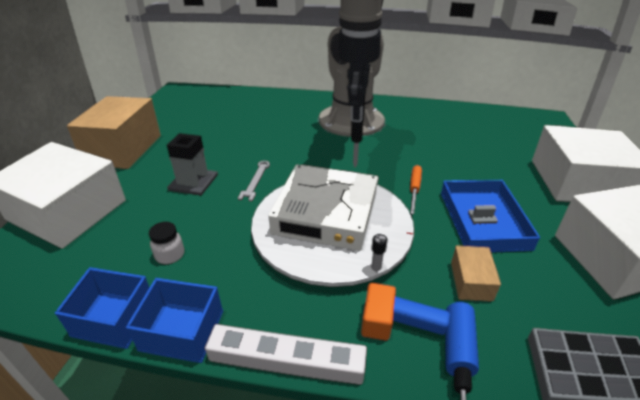

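```bash
python3 plan.py .5115 .0485 .230 k 5 1
```

```text
yaw0 -2.7 dyaw 0
[[1.0,[-0.0,0.0025,0.0057],0.0],[1.0,[-0.0001,0.0025,0.0056],0.0],[1.0,[-0.0,0.0025,0.0057],0.0],[1.0,[-0.0001,0.0025,0.0056],0.0],[1.0,[-0.0,0.0025,0.0057],0.0]]
```

```bash
python3 -m inch '[[1,[0,0.002,0.005],0],[1,[0,0.003,0.005],0],[1,[0,0.003,0.005],0],[1,[0,0.003,0.005],0],[1,[0,0.002,0.004],0],[1,[0,0,0],0]]'|head -2;python3 st.py; python3 - <<'E'
from h import *
np.set_printoptions(precision=4,suppress=True)
c,_=snap('wrist','w7'); s=arm.state(); p=np.array(s['eef_pos']);R=np.array(s['tcp_rot'])
t=p+R[:,2]*.126; print('tip',t,proj(c,t), proj(c,[.503,.0495,.091])); crop('w7',270,140,370,240,7,'c10')
E
```

```text
clock: 20.55
eef_pos: [0.5129, 0.0474, 0.2321]
t 20.55 p [0.5129 0.0474 0.2321] yaw -2.82 tz [-0.079  0.022 -0.997] F [-0.34 -0.37 -1.26] w 0.0234 q7 [-47.4  15.8  46.8 104.  -13.6  70.2   1. ]
tip [0.5029 0.0501 0.1067] [[318.8054 189.3855]] [[320.225  185.8616]]
```

View pics/c10.png

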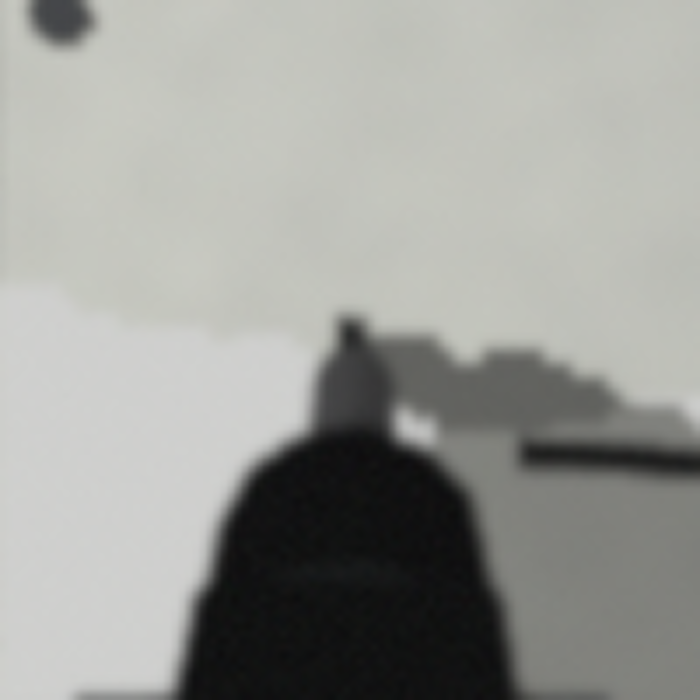

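```bash
python3 plan.py .512 .0472 .2185 k 6 1;python3 -m inch '[[1,[0,0,0.002],0],[1,[0,0,0.002],0],[1,[0,0,0.002],0],[1,[0,0,0.002],0],[1,[0,0,0],0]]'|head -2;python3 st.py
```

```text
yaw0 -2.82 dyaw 0
[[1.0,[-0.0001,0.0,0.0023],0.0],[1.0,[-0.0001,0.0,0.0023],0.0],[1.0,[-0.0001,0.0001,0.0023],0.0],[1.0,[-0.0001,0.0,0.0023],0.0],[1.0,[-0.0,0.0001,0.0023],0.0],[1.0,[-0.0001,0.0,0.0023],0.0]]
clock: 21.1
eef_pos: [0.5123, 0.0477, 0.2241]
t 21.1 p [0.5123 0.0477 0.2241] yaw -2.8 tz [-0.078  0.022 -0.997] F [ 0.15 -0.02 -1.08] w 0.0234 q7 [-47.3  16.2  46.6 104.6 -14.   69.2   1.4]
```

```bash
python3 -m inch '[[1,[0,0,0.002],0],[1,[0,0,0.002],0],[1,[0,0,0],0]]'|head -2;python3 st.py;python3 -m inch '[[1,[0,0,0.001],0],[1,[0,0,0],0]]'|head -2;python3 st.py
```

```text
clock: 21.4
eef_pos: [0.5121, 0.0479, 0.2199]
t 21.4 p [0.5121 0.0479 0.2199] yaw -2.79 tz [-0.078  0.023 -0.997] F [-0.12 -0.17 -1.69] w 0.0231 q7 [-47.2  16.4  46.5 105.  -14.2  68.7   1.6]
clock: 21.6
eef_pos: [0.512, 0.0479, 0.2188]
t 21.6 p [0.512  0.0479 0.2188] yaw -2.79 tz [-0.078  0.023 -0.997] F [-0.01  0.27 -1.18] w 0.0231 q7 [-47.2  16.4  46.5 105.1 -14.3  68.6   1.6]
```

```bash
python3 -m inch '[[1,[0,0,0.001],0],[1,[0,0,0],0]]'|head -2;python3 st.py; python3 - <<'E'
from h import *
np.set_printoptions(precision=4,suppress=True)
c,_=snap('wrist','w8'); s=arm.state(); p=np.array(s['eef_pos']);R=np.array(s['tcp_rot'])
t=p+R[:,2]*.126; print('tip',t,proj(c,t), proj(c,[.503,.0495,.091])); crop('w8',270,140,370,240,7,'c11')
E
```

```text
clock: 21.8
eef_pos: [0.512, 0.0479, 0.2178]
t 21.8 p [0.512  0.0479 0.2178] yaw -2.79 tz [-0.078  0.023 -0.997] F [-0.1   0.25 -1.46] w 0.0236 q7 [-47.1  16.5  46.5 105.1 -14.3  68.5   1.7]
tip [0.5023 0.0507 0.0923] [[318.844  189.3464]] [[319.8586 190.3241]]
```

View pics/c11.png

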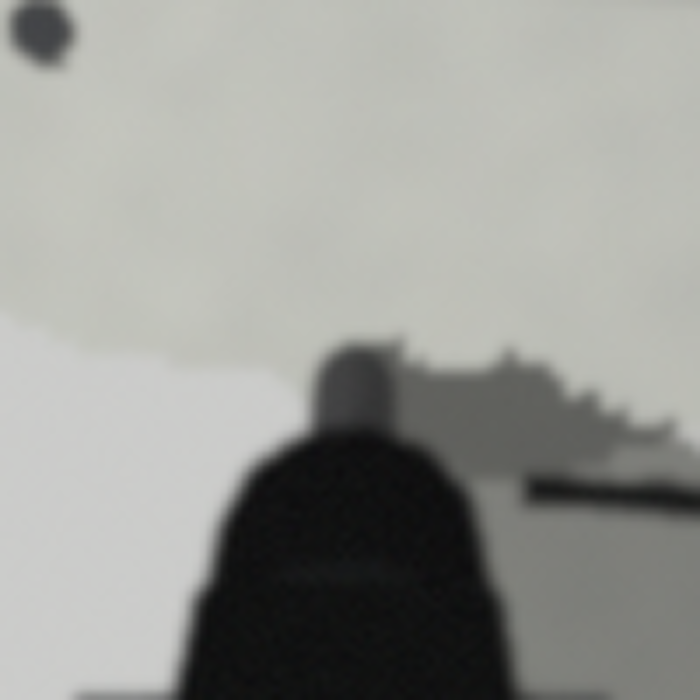

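```bash
python3 -m inch '[[1,[0,0,0.001],0],[1,[0,0,0],0]]'|head -2;python3 st.py;python3 -m inch '[[1,[0,0,0.001],0],[1,[0,0,0],0]]'|head -2;python3 st.py
```

```text
clock: 22.05
eef_pos: [0.512, 0.0479, 0.2169]
t 22.05 p [0.512  0.0479 0.2169] yaw -2.79 tz [-0.077  0.023 -0.997] F [-0.4   0.49 -0.98] w 0.0231 q7 [-47.1  16.6  46.5 105.2 -14.4  68.4   1.7]
clock: 22.25
eef_pos: [0.5122, 0.0479, 0.2166]
t 22.25 p [0.5122 0.0479 0.2166] yaw -2.79 tz [-0.077  0.023 -0.997] F [-0.06 -0.35  1.32] w 0.0237 q7 [-47.1  16.6  46.5 105.2 -14.4  68.3   1.7]
```

```bash
python3 plan.py .5075 .007 .217 k 14 1
```

```text
yaw0 -2.79 dyaw 0
[[1.0,[-0.0029,-0.0002,-0.0001],0.0],[1.0,[-0.0029,-0.0002,-0.0001],0.0],[1.0,[-0.0029,-0.0002,-0.0001],0.0],[1.0,[-0.0029,-0.0002,-0.0001],0.0],[1.0,[-0.0029,-0.0002,-0.0001],0.0],[1.0,[-0.003,-0.0002,-0.0001],0.0],[1.0,[-0.0029,-0.0002,-0.0],0.0],[1.0,[-0.003,-0.0002,-0.0001],0.0],[1.0,[-0.0029,-0.0002,-0.0],0.0],[1.0,[-0.003,-0.0002,-0.0001],0.0]]
[[1.0,[-0.0029,-0.0002,-0.0],0.0],[1.0,[-0.003,-0.0002,-0.0001],0.0],[1.0,[-0.0029,-0.0002,-0.0],0.0],[1.0,[-0.003,-0.0001,-0.0001],0.0]]
```

```bash
python3 -m inch '[[1,[-0.002,0,0],0],[1,[-0.003,0,0],0],[1,[-0.003,0,0],0],[1,[-0.003,0,0],0],[1,[-0.003,0,0],0],[1,[-0.003,0,0],0]]'|head -2; python3 st.py;python3 plan.py .5075 .007 .2167 k 8 1
```

```text
clock: 22.85
eef_pos: [0.512, 0.0314, 0.2166]
t 22.85 p [0.512  0.0314 0.2166] yaw -2.74 tz [-0.075  0.026 -0.997] F [0.35 0.39 1.35] w 0.0234 q7 [-45.6  16.4  46.8 105.5 -14.4  68.2   3.6]
yaw0 -2.74 dyaw 0
[[1.0,[-0.0031,-0.0004,-0.0001],0.0],[1.0,[-0.0031,-0.0004,-0.0],0.0],[1.0,[-0.0031,-0.0004,-0.0001],0.0],[1.0,[-0.0031,-0.0004,-0.0],0.0],[1.0,[-0.0031,-0.0004,-0.0001],0.0],[1.0,[-0.003,-0.0004,-0.0],0.0],[1.0,[-0.0031,-0.0004,-0.0001],0.0],[1.0,[-0.003,-0.0005,-0.0],0.0]]
```

```bash
python3 -m inch '[[1,[-0.003,-0.0008,0],0],[1,[-0.003,-0.0008,0],0],[1,[-0.003,-0.0006,0],0],[1,[-0.003,-0.0006,0],0],[1,[-0.003,-0.0006,0],0],[1,[-0.003,-0.0006,0],0],[1,[-0.003,-0.0006,0],0],[1,[-0.003,-0.0006,0],0]]'|head -2; python3 st.py;python3 plan.py .5075 .007 .2167 k 1 1; python3 plan.py .533 -.035 .2167 k 16 1
```

```text
clock: 23.65
eef_pos: [0.5054, 0.0053, 0.2166]
t 23.65 p [0.5054 0.0053 0.2166] yaw -2.76 tz [-0.074  0.026 -0.997] F [0.42 0.86 0.65] w 0.0232 q7 [-44.   15.6  47.6 106.4 -13.8  68.    6. ]
yaw0 -2.76 dyaw 0
[[1.0,[0.0018,0.002,-0.0002],0.0]]
yaw0 -2.76 dyaw 0
[[1.0,[-0.0024,0.0018,-0.0002],0.0],[1.0,[-0.0024,0.0018,-0.0002],0.0],[1.0,[-0.0024,0.0018,-0.0002],0.0],[1.0,[-0.0024,0.0018,-0.0002],0.0],[1.0,[-0.0024,0.0018,-0.0002],0.0],[1.0,[-0.0024,0.0019,-0.0002],0.0],[1.0,[-0.0025,0.0018,-0.0002],0.0],[1.0,[-0.0024,0.0019,-0.0002],0.0],[1.0,[-0.0025,0.0018,-0.0002],0.0],[1.0,[-0.0024,0.0019,-0.0002],0.0]]
[[1.0,[-0.0025,0.0018,-0.0002],0.0],[1.0,[-0.0024,0.0019,-0.0002],0.0],[1.0,[-0.0025,0.0018,-0.0002],0.0],[1.0,[-0.0024,0.0019,-0.0002],0.0],[1.0,[-0.0025,0.0018,-0.0002],0.0],[1.0,[-0.0024,0.0019,-0.0002],0.0]]
```

```bash
python3 -m inch '[[1,[0,0.002,0],0],[1,[0,0,0],0]]'|head -2;python3 st.py; python3 - <<'E'
from h import *
np.set_printoptions(precision=4,suppress=True)
c,_=snap('wrist','w9'); s=arm.state(); p=np.array(s['eef_pos']);R=np.array(s['tcp_rot'])
t=p+R[:,2]*.126; print('tip',t,proj(c,t), proj(c,[[.503,.0495,.091],[.4995,.008,.091],[.525,-.034,.091],[.5208,-.0753,.091]])); crop('w9',250,100,390,240,5,'c12')
E
```

```text
clock: 23.85
eef_pos: [0.5061, 0.0044, 0.2165]
t 23.85 p [0.5061 0.0044 0.2165] yaw -2.81 tz [-0.078  0.026 -0.997] F [-0.28  0.9   2.45] w 0.0231 q7 [-43.7  15.9  47.6 106.2 -13.9  68.2   6.2]
tip [0.4964 0.0077 0.0909] [[318.8285 189.2915]] [[324.1675 141.4493]
 [322.2985 188.9478]
 [352.2415 232.7918]
 [348.6025 273.2879]]
```

View pics/c12.png

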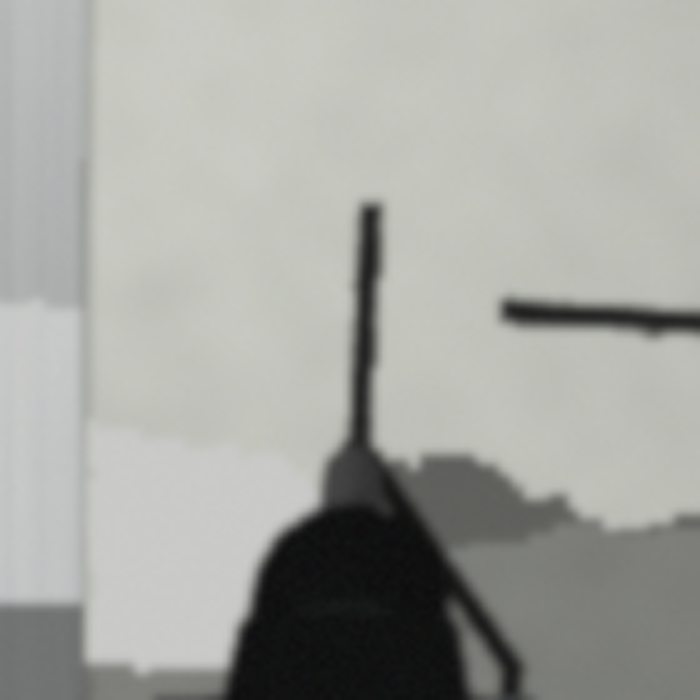

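```bash
cat > sc.py <<'E'
import sys
from h import *
# sc.py x y n  : rows to bring tip to x y
s=arm.state(); c=arm.get_calibration('wrist'); p=np.array(s['eef_pos']);R=np.array(s['tcp_rot'])
tip=pt(c,(320.5,190),.091); d=np.array([float(sys.argv[1])-tip[0],float(sys.argv[2])-tip[1],0])
n=max(1,int(round(np.linalg.norm(d)/.003)))
print('tip',np.round(tip,4),'alt',np.round(p+R[:,2]*.126,4),'F',np.round(s['wrist_force'],1),'z',round(p[2],4),'dist',round(np.linalg.norm(d)*1e3,1),'n',n,'per row',np.round(R.T@d/n,4))
E
python3 sc.py .525 -.034
```

```text
tip [0.4979 0.0071 0.091 ] alt [0.4964 0.0077 0.0909] F [-0.2  0.6  2.1] z 0.2165 dist 49.2 n 16 per row [-0.0025  0.0018 -0.0002]
```

```bash
python3 -m inch '[[1,[-0.002,0.0015,-0.0002],0],[1,[-0.0025,0.0019,-0.0002],0],[1,[-0.0025,0.0019,-0.0002],0],[1,[-0.0025,0.0019,-0.0002],0],[1,[-0.0025,0.0019,-0.0002],0],[1,[-0.0025,0.0019,-0.0002],0]]'|head -2; python3 sc.py .525 -.034
```

```text
clock: 24.5
eef_pos: [0.5165, -0.0092, 0.2164]
tip [ 0.508  -0.0061  0.091 ] alt [ 0.5064 -0.0054  0.0909] F [-1.5  2.7  1.8] z 0.2164 dist 32.7 n 11 per row [-0.0025  0.0017 -0.0002]
```

```bash
python3 -m inch '[[1,[-0.0025,0.0018,-0.0003],0],[1,[-0.0025,0.0018,-0.0003],0],[1,[-0.0025,0.0018,-0.0003],0],[1,[-0.0025,0.0018,-0.0002],0],[1,[-0.0025,0.0018,-0.0002],0],[1,[-0.0025,0.0018,-0.0002],0]]'|head -2; python3 sc.py .525 -.034
```

```text
clock: 25.1
eef_pos: [0.5279, -0.0269, 0.2165]
tip [ 0.5195 -0.0239  0.091 ] alt [ 0.518  -0.0233  0.0909] F [-1.5  1.5  1.5] z 0.2165 dist 11.5 n 4 per row [-0.0024  0.0015 -0.0002]
```

```bash
python3 -m inch '[[1,[-0.0024,0.0015,-0.0002],0],[1,[-0.0024,0.0015,-0.0002],0],[1,[-0.0024,0.0015,-0.0002],0],[1,[-0.001,0.0005,0],0],[1,[0,0,0],0]]'|head -2; python3 sc.py .525 -.034;python3 sc.py .5208 -.0753
```

```text
clock: 25.6
eef_pos: [0.5334, -0.0366, 0.2165]
tip [ 0.525  -0.0338  0.091 ] alt [ 0.5235 -0.0331  0.0909] F [-0.8  3.   2.5] z 0.2165 dist 0.2 n 1 per row [-0.0002 -0.     -0.    ]
tip [ 0.525  -0.0338  0.091 ] alt [ 0.5235 -0.0331  0.0909] F [-0.8  3.   2.5] z 0.2165 dist 41.8 n 14 per row [-0.003  -0.0002 -0.0001]
```

```bash
python3 -m inch '[[1,[-0.002,-0.0004,-0.0002],0],[1,[-0.003,-0.0004,-0.0002],0],[1,[-0.003,-0.0004,-0.0002],0],[1,[-0.003,-0.0004,-0.0001],0],[1,[-0.003,-0.0004,-0.0001],0],[1,[-0.003,-0.0004,-0.0001],0],[1,[-0.003,-0.0004,-0.0001],0]]'|head -2; python3 sc.py .5208 -.0753
```

```text
clock: 26.3
eef_pos: [0.5299, -0.0597, 0.2167]
tip [ 0.5218 -0.0573  0.091 ] alt [ 0.5203 -0.0566  0.0911] F [ 0.3  0.  -0.5] z 0.2167 dist 18.0 n 6 per row [-0.003  -0.     -0.0001]
```

```bash
python3 -m inch '[[1,[-0.003,0,0],0],[1,[-0.003,0,0],0],[1,[-0.003,0,0],0],[1,[-0.003,0,0],0],[1,[-0.003,0,0],0],[1,[-0.0025,0,0],0],[1,[0,0,0],0]]'|head -2; python3 sc.py .5208 -.0753;python3 - <<'E'
from h import *
snap('wrist','w10');crop('w10',250,80,390,240,4,'c13')
E
```

```text
clock: 27.0
eef_pos: [0.5291, -0.0789, 0.2166]
tip [ 0.521  -0.0764  0.091 ] alt [ 0.5195 -0.0758  0.091 ] F [-0.3  0.3 -0.8] z 0.2166 dist 1.2 n 1 per row [ 0.0011 -0.0003  0.    ]
```

View pics/c13.png

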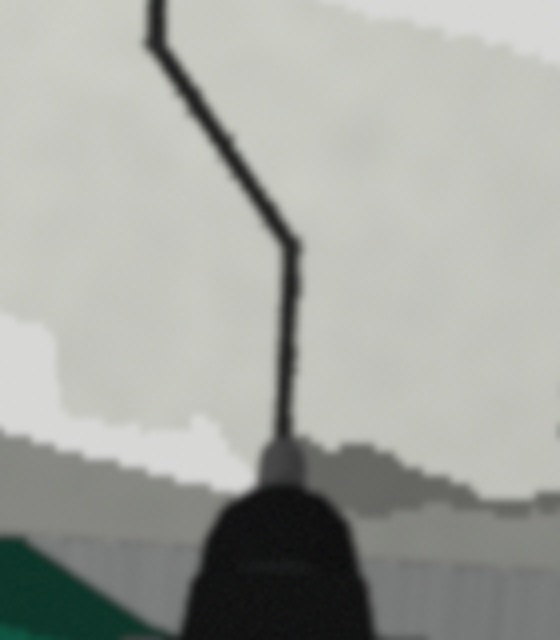

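```bash
python3 -m inch '[[1,[0,0,-0.003],0],[1,[0,0,-0.005],0],[1,[0,0,-0.006],0],[1,[0,0,-0.01],0],[1,[0,0,-0.015],0],[1,[0,0,-0.02],0],[1,[0,0,-0.02],0],[1,[0,0,-0.01],0],[1,[0,0,0],0]]'|head -2; python3 st.py;python3 plan.py .438 -.3845 .31 -5 24 1
```

```text
clock: 27.95
eef_pos: [0.5361, -0.082, 0.3119]
t 27.95 p [ 0.5361 -0.082   0.3119] yaw -2.78 tz [-0.075  0.023 -0.997] F [-0.81  0.59 -1.97] w 0.023 q7 [-35.2  16.2  50.1  93.9 -12.7  80.4  14.1]
yaw0 -2.78 dyaw -2.22
[[1.0,[-0.0128,-0.0035,0.0001],0.002],[1.0,[-0.0128,-0.0034,0.0001],0.002],[1.0,[-0.0128,-0.0034,0.0001],0.002],[1.0,[-0.0128,-0.0034,0.0001],0.002],[1.0,[-0.0128,-0.0033,0.0001],0.002],[1.0,[-0.0128,-0.0033,0.0001],0.002],[1.0,[-0.0128,-0.0033,0.0001],0.002],[1.0,[-0.0128,-0.0033,0.0001],0.002],[1.0,[-0.0129,-0.0033,0.0001],0.002],[1.0,[-0.0129,-0.0032,0.0001],0.002]]
[[1.0,[-0.0129,-0.0032,0.0001],0.002],[1.0,[-0.0129,-0.0032,0.0001],0.002],[1.0,[-0.0129,-0.0031,0.0001],0.002],[1.0,[-0.0129,-0.0031,0.0001],0.002],[1.0,[-0.0129,-0.0031,0.0001],0.002],[1.0,[-0.0129,-0.0031,0.0001],0.002],[1.0,[-0.0129,-0.003,0.0],0.002],[1.0,[-0.0129,-0.003,0.0],0.002],[1.0,[-0.0129,-0.003,0.0001],0.002],[1.0,[-0.0129,-0.003,0.0],0.002]]
[[1.0,[-0.0129,-0.0029,0.0],0.002],[1.0,[-0.0129,-0.0029,0.0001],0.002],[1.0,[-0.0129,-0.0029,0.0],0.002],[1.0,[-0.0129,-0.0029,0.0001],0.002]]
```

```bash
python3 -m inch '[[1,[-0.01,-0.003,0],0.002],[1,[-0.016,-0.004,0],0.002],[1,[-0.016,-0.004,0],0.002],[1,[-0.016,-0.004,0],0.002],[1,[-0.016,-0.004,0],0.002],[1,[-0.016,-0.004,0],0.002],[1,[-0.016,-0.004,0],0.002],[1,[-0.016,-0.004,0],0.002],[1,[-0.016,-0.004,0],0.002],[1,[-0.016,-0.004,0],0.002]]'|head -2; python3 st.py;python3 plan.py .438 -.3845 .31 -5 12 1
```

```text
clock: 28.95
eef_pos: [0.4751, -0.2494, 0.3062]
t 28.95 p [ 0.4751 -0.2494  0.3062] yaw -4.59 tz [-0.088  0.023 -0.996] F [ 0.49  0.15 -1.26] w 0.0232 q7 [-20.   17.2  53.9  94.8 -12.4  80.2  31.3]
yaw0 -4.59 dyaw -0.41
[[1.0,[-0.0115,-0.0022,-0.0003],0.001],[1.0,[-0.0115,-0.0022,-0.0003],0.001],[1.0,[-0.0115,-0.0022,-0.0003],0.001],[1.0,[-0.0115,-0.0022,-0.0003],0.001],[1.0,[-0.0115,-0.0022,-0.0003],0.001],[1.0,[-0.0115,-0.0021,-0.0003],0.001],[1.0,[-0.0115,-0.0021,-0.0003],0.001],[1.0,[-0.0114,-0.0021,-0.0003],0.001],[1.0,[-0.0115,-0.0021,-0.0003],0.001],[1.0,[-0.0114,-0.0021,-0.0004],0.001]]
[[1.0,[-0.0115,-0.0021,-0.0003],0.001],[1.0,[-0.0114,-0.0021,-0.0004],0.001]]
```

```bash
python3 -m inch '[[1,[-0.012,-0.002,0],0],[1,[-0.012,-0.002,0],0],[1,[-0.012,-0.002,0],0],[1,[-0.012,-0.002,0],0],[1,[-0.012,-0.002,0],0],[1,[-0.012,-0.002,0],0],[1,[-0.012,-0.002,0],0],[1,[-0.012,-0.002,0],0],[1,[-0.012,-0.002,0],0],[1,[-0.01,-0.002,0],0]]'|head -2; python3 st.py; python3 -m inch '[[1,[0,0,0],0],[1,[0,0,0],0]]'|head -2; python3 st.py
```

```text
clock: 29.95
eef_pos: [0.4395, -0.3774, 0.3045]
t 29.95 p [ 0.4395 -0.3774  0.3045] yaw -4.85 tz [-0.091  0.024 -0.996] F [ 0.86  0.64 -1.16] w 0.0235 q7 [ -3.7  23.3  53.9  89.3 -15.8  81.5  46.7]
clock: 30.15
eef_pos: [0.4384, -0.3794, 0.3045]
t 30.15 p [ 0.4384 -0.3794  0.3045] yaw -5.03 tz [-0.092  0.024 -0.995] F [ 0.51  1.3  -1.36] w 0.0233 q7 [ -3.5  23.4  54.   89.2 -15.8  81.6  46.8]
```

```bash
python3 plan.py .4453 -.388 .262 k 8 1
```

```text
yaw0 -5.03 dyaw 0
[[1.0,[-0.0011,0.0014,0.0052],0.0],[1.0,[-0.0011,0.0015,0.0052],0.0],[1.0,[-0.0011,0.0014,0.0052],0.0],[1.0,[-0.0011,0.0015,0.0052],0.0],[1.0,[-0.0011,0.0014,0.0052],0.0],[1.0,[-0.001,0.0015,0.0052],0.0],[1.0,[-0.0011,0.0014,0.0051],0.0],[1.0,[-0.001,0.0015,0.0052],0.0]]
```

```bash
python3 -m inch '[[1,[-0.001,0.0015,0.005],0],[1,[-0.001,0.0015,0.005],0],[1,[-0.001,0.0015,0.005],0],[1,[-0.001,0.0015,0.005],0],[1,[-0.001,0.0015,0.005],0],[1,[-0.001,0.0015,0.005],0],[1,[-0.001,0.0015,0.004],0],[1,[0,0,0],0]]'|head -2; python3 st.py;python3 - <<'E'
from h import *
np.set_printoptions(precision=4,suppress=True)
c,_=snap('wrist','w11'); s=arm.state(); p=np.array(s['eef_pos']);R=np.array(s['tcp_rot'])
t=p+R[:,2]*.126; print('tip',t,proj(c,t),pt(c,(320.5,190),t[2]), proj(c,[[.4335,-.3845,.13],[.4335,-.3845,.095]])); crop('w11',270,130,370,230,6,'c14')
E
```

```text
clock: 30.95
eef_pos: [0.4473, -0.3841, 0.2653]
t 30.95 p [ 0.4473 -0.3841  0.2653] yaw -4.75 tz [-0.093  0.026 -0.995] F [ 0.38 -0.34 -1.87] w 0.0233 q7 [ -2.   26.1  52.5  91.  -17.9  77.9  48.2]
tip [ 0.4357 -0.3808  0.1402] [[318.7894 189.482 ]] [ 0.4371 -0.3814  0.1402] [[317.8222 190.7454]
 [321.0761 182.1577]]
```

View pics/c14.png

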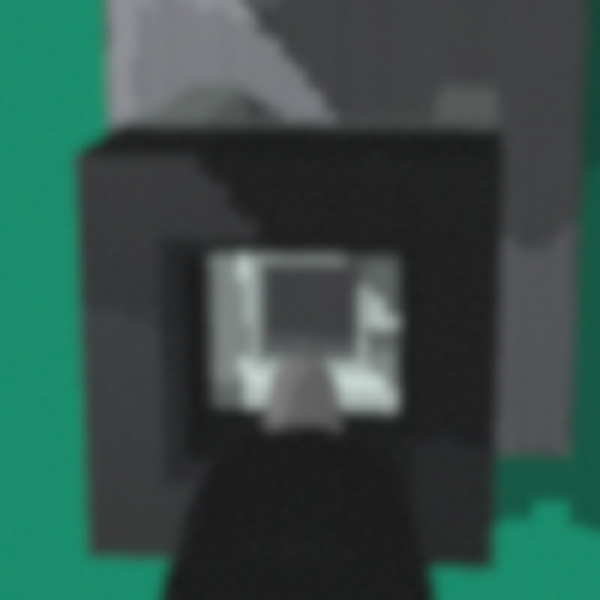

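```bash
python3 -m inch '[[1,[-0.002,-0.001,0.002],0],[1,[-0.002,-0.001,0.002],0],[1,[0,0,0.004],0],[1,[0,0,0.004],0],[1,[0,0,0.004],0],[1,[0,0,0.004],0],[1,[0,0,0],0]]'|head -2; python3 st.py;python3 - <<'E'
from h import *
np.set_printoptions(precision=4,suppress=True)
c,_=snap('wrist','w12'); s=arm.state(); p=np.array(s['eef_pos']);R=np.array(s['tcp_rot'])
t=p+R[:,2]*.126; print('tip',t,proj(c,t),pt(c,(320.5,190),t[2]), proj(c,[[.4335,-.3845,.13],[.4335,-.3845,.095]])); crop('w12',270,130,370,230,6,'c15')
print('want', np.array([.4365,-.3853])+(p[2]-.1505)*np.array([.081,-.024]))
E
```

```text
clock: 31.7
eef_pos: [0.4425, -0.3882, 0.2447]
t 31.7 p [ 0.4425 -0.3882  0.2447] yaw -4.79 tz [-0.091  0.026 -0.995] F [-0.02  0.28 -0.64] w 0.0235 q7 [ -1.2  26.8  52.1  92.8 -18.5  75.6  49.2]
tip [ 0.4312 -0.3851  0.1196] [[318.9673 189.5829]] [ 0.4325 -0.3856  0.1196] [[320.4723 191.7517]
 [323.6162 182.4236]]
want [ 0.4442 -0.3876]
```

View pics/c15.png

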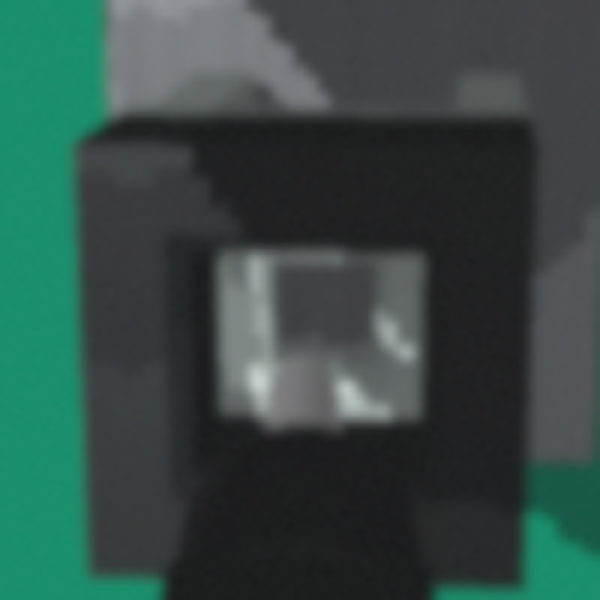

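```bash
python3 -m inch '[[1,[0,0.002,0.003],0],[1,[0,0,0.003],0],[1,[0,0,0.003],0],[1,[0,0,0.003],0],[1,[0,0,0],0]]'|head -2; python3 st.py;python3 - <<'E'
from h import *
np.set_printoptions(precision=4,suppress=True)
c,_=snap('wrist','w13'); s=arm.state(); p=np.array(s['eef_pos']);R=np.array(s['tcp_rot'])
t=p+R[:,2]*.126; print('tip',t,proj(c,t),pt(c,(320.5,190),t[2]), proj(c,[[.4335,-.3845,.13],[.4335,-.3845,.095]])); crop('w13',270,130,370,230,6,'c16')
print('want', np.array([.4365,-.3853])+(p[2]-.1505)*np.array([.081,-.024]))
E
```

```text
clock: 32.25
eef_pos: [0.4441, -0.3881, 0.2321]
t 32.25 p [ 0.4441 -0.3881  0.2321] yaw -4.76 tz [-0.091  0.025 -0.996] F [ 0.55 -0.07 -0.91] w 0.0232 q7 [ -1.   27.5  51.7  93.6 -19.1  74.2  49.5]
tip [ 0.4327 -0.3851  0.1068] [[318.8914 189.5104]] [ 0.4341 -0.3857  0.1068] [[317.1789 195.7809]
 [320.8025 185.5784]]
want [ 0.4431 -0.3873]
```

View pics/c16.png

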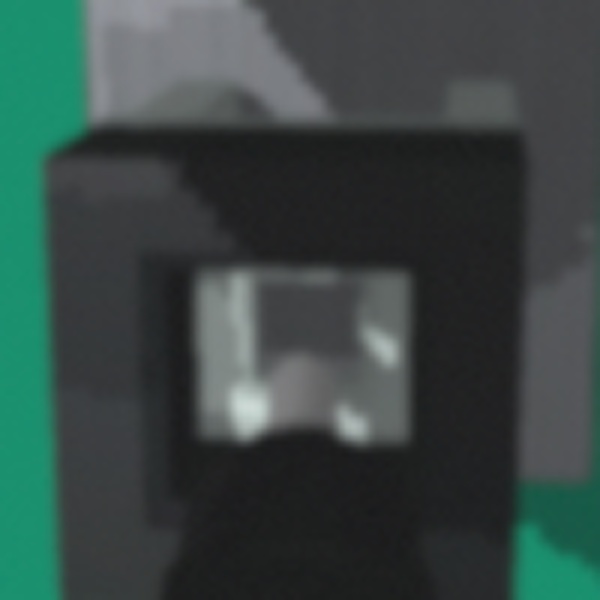

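```bash
python3 -m inch '[[1,[0.0005,0,0.004],0],[1,[0,0,0.004],0],[1,[0,0,0.004],0],[1,[0,0,0.004],0],[1,[0,0,0],0]]'|head -2; python3 st.py; python3 -m inch '[[1,[0,0,0.004],0],[1,[0,0,0.004],0],[1,[0,0,0.004],0],[1,[0,0,0.004],0],[1,[0,0,0],0]]'|head -2; python3 st.py
```

```text
clock: 32.8
eef_pos: [0.4426, -0.3873, 0.215]
t 32.8 p [ 0.4426 -0.3873  0.215 ] yaw -4.76 tz [-0.09   0.025 -0.996] F [ 0.76 -0.31 -1.4 ] w 0.0233 q7 [ -0.7  28.1  51.2  95.1 -19.7  72.3  50. ]
clock: 33.3
eef_pos: [0.441, -0.3868, 0.1976]
t 33.3 p [ 0.441  -0.3868  0.1976] yaw -4.76 tz [-0.09   0.025 -0.996] F [-0.41  0.32 -1.38] w 0.0233 q7 [ -0.4  28.9  50.7  96.4 -20.3  70.4  50.6]
```

```bash
python3 -m inch '[[1,[0.0005,-0.0005,0.004],0],[1,[0,0,0.004],0],[1,[0,0,0.004],0],[1,[0,0,0.004],0],[1,[0,0,0],0]]'|head -2; python3 st.py; python3 -m inch '[[1,[0,0,0.004],0],[1,[0,0,0.004],0],[1,[0,0,0.004],0],[1,[0,0,0],0]]'|head -2; python3 st.py
```

```text
clock: 33.8
eef_pos: [0.439, -0.3858, 0.1803]
t 33.8 p [ 0.439  -0.3858  0.1803] yaw -4.75 tz [-0.09   0.025 -0.996] F [ 0.28 -0.01 -2.14] w 0.0231 q7 [ -0.   29.6  50.2  97.8 -21.   68.5  51.1]
clock: 34.2
eef_pos: [0.4379, -0.3855, 0.1673]
t 34.2 p [ 0.4379 -0.3855  0.1673] yaw -4.75 tz [-0.09   0.025 -0.996] F [-0.08 -0.26 -0.66] w 0.0235 q7 [  0.3  30.3  49.7  98.7 -21.6  67.1  51.6]
```

```bash
python3 -m inch '[[1,[0,0,0.004],0],[1,[0,0,0.004],0],[1,[0,0,0.004],0],[1,[0,0,0],0]]'|head -2; python3 st.py; python3 -m inch '[[1,[0,0,0.002],0],[1,[0,0,0],0]]'|head -2; python3 st.py
```

```text
clock: 34.6
eef_pos: [0.4368, -0.3853, 0.1543]
t 34.6 p [ 0.4368 -0.3853  0.1543] yaw -4.75 tz [-0.09   0.025 -0.996] F [ 0.27 -0.31 -1.71] w 0.0234 q7 [  0.7  31.   49.2  99.6 -22.2  65.7  52. ]
clock: 34.8
eef_pos: [0.4365, -0.3852, 0.1521]
t 34.8 p [ 0.4365 -0.3852  0.1521] yaw -4.75 tz [-0.09   0.025 -0.996] F [ 0.02 -0.45 -0.92] w 0.0234 q7 [  0.7  31.1  49.1  99.7 -22.3  65.4  52.1]
```

```bash
python3 -m inch '[[1,[0,0,0.001],0],[1,[0,0,0],0],[0,[0,0,0],0],[0,[0,0,0],0],[0,[0,0,0],0],[0,[0,0,0],0],[0,[0,0,0],0],[0,[0,0,0],0],[0,[0,0,-0.005],0],[0,[0,0,-0.01],0]]'|head -2; python3 -m inch '[[0,[0,0,-0.02],0],[0,[0,0,-0.03],0],[0,[0,0,-0.03],0],[0,[0,0,-0.03],0],[0,[0,0,-0.02],0],[0,[0,0,0],0]]'|head -2; python3 st.py;python3 - <<'E'
from h import *
snap('wrist','w14');snap('scene','s14')
E
```

```text
clock: 35.8
eef_pos: [0.4378, -0.3857, 0.1669]
clock: 36.4
eef_pos: [0.4502, -0.3903, 0.3071]
t 36.4 p [ 0.4502 -0.3903  0.3071] yaw -4.83 tz [-0.087  0.021 -0.996] F [-0.82 -0.27 -0.58] w 0.0852 q7 [ -1.9  25.   53.4  87.  -17.   82.2  47.7]
```

View pics/w14.png

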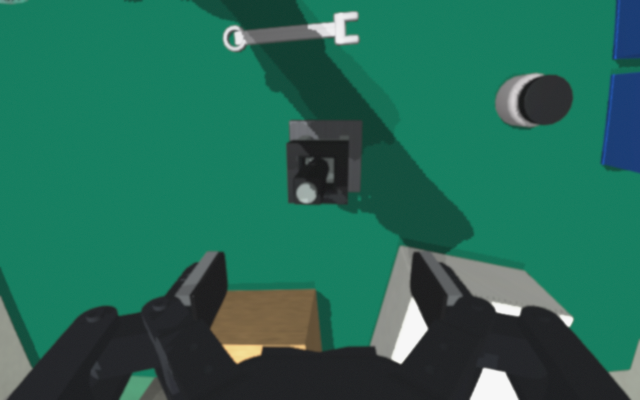

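View pics/s14.png

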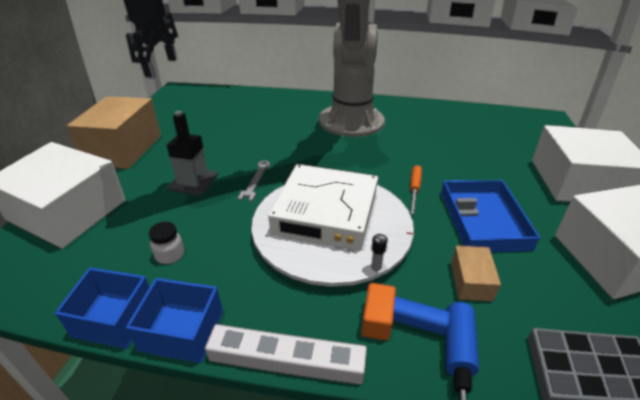

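```bash
python3 - <<'E'
from h import *
snap('top','t4');crop('t4',140,170,240,280,6,'c17');crop('s14',430,160,550,260,6,'c18')
E
```

```text
(no output)
```

View pics/c17.png

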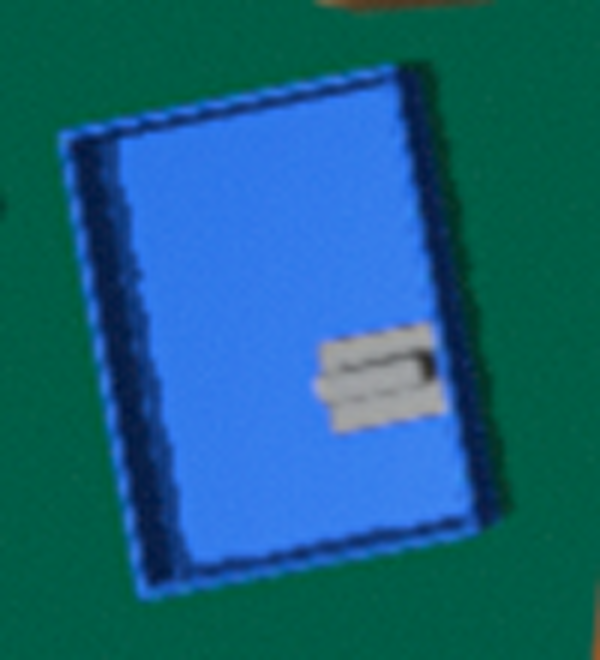

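View pics/c18.png

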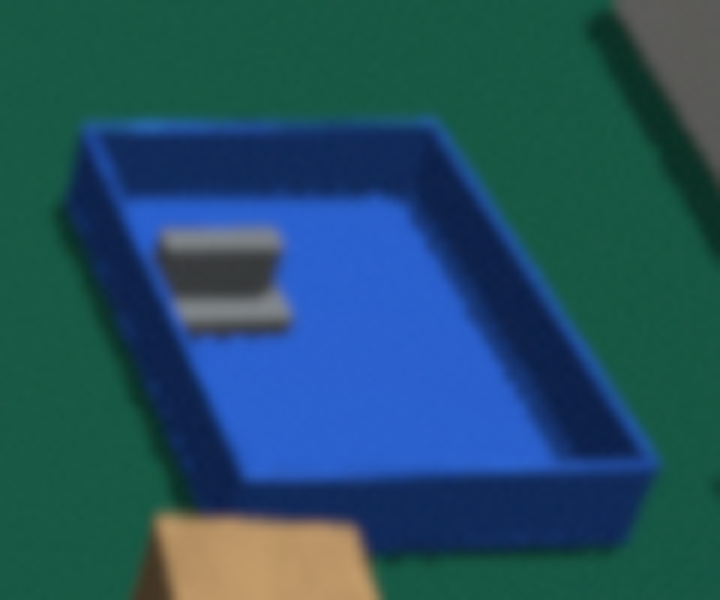

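```bash
python3 - <<'E'
from h import *
np.set_printoptions(precision=4,suppress=True)
c,_=load('w6');print(pt(c,(552,104),.114))
c,_=load('t4'); print(pt(c,(272.5,136),.114),'orange',pt(c,(272,120),.05),'box',pt(c,(206,150),.05),'disc',pt(c,(248.8,188),.036),pt(c,(378.6,189),.036))
crop('t4',230,80,310,170,7,'c19')
crop('w6',500,70,600,140,7,'c20')
E
python3 plan.py .690 .109 .25 -51 26 .4
```

```text
[0.6961 0.1176 0.114 ]
[0.6974 0.1134 0.114 ] orange [0.7556 0.1235 0.05  ] box [0.6734 0.3062 0.05  ] disc [0.5683 0.1897 0.036 ] [ 0.5633 -0.1706  0.036 ]
yaw0 -4.83 dyaw -46.17
[[0.4,[0.0198,0.0078,0.0017],0.031],[0.4,[0.02,0.0072,0.0017],0.031],[0.4,[0.0203,0.0066,0.0018],0.031],[0.4,[0.0204,0.0059,0.0018],0.031],[0.4,[0.0206,0.0053,0.0019],0.031],[0.4,[0.0208,0.0046,0.002],0.031],[0.4,[0.0209,0.004,0.002],0.031],[0.4,[0.021,0.0034,0.0021],0.031],[0.4,[0.0211,0.0027,0.0022],0.031],[0.4,[0.0211,0.0021,0.0022],0.031]]
[[0.4,[0.0212,0.0014,0.0023],0.031],[0.4,[0.0212,0.0007,0.0024],0.031],[0.4,[0.0212,0.0001,0.0024],0.031],[0.4,[0.0212,-0.0006,0.0025],0.031],[0.4,[0.0212,-0.0012,0.0025],0.031],[0.4,[0.0211,-0.0019,0.0026],0.031],[0.4,[0.021,-0.0025,0.0027],0.031],[0.4,[0.021,-0.0032,0.0027],0.031],[0.4,[0.0208,-0.0038,0.0028],0.031],[0.4,[0.0207,-0.0045,0.0028],0.031]]
[[0.4,[0.0205,-0.0051,0.0029],0.031],[0.4,[0.0204,-0.0057,0.0029],0.031],[0.4,[0.0202,-0.0064,0.003],0.031],[0.4,[0.0199,-0.007,0.0031],0.031],[0.4,[0.0197,-0.0076,0.0031],0.031],[0.4,[0.0195,-0.0082,0.0032],0.031]]
```

View pics/c19.png

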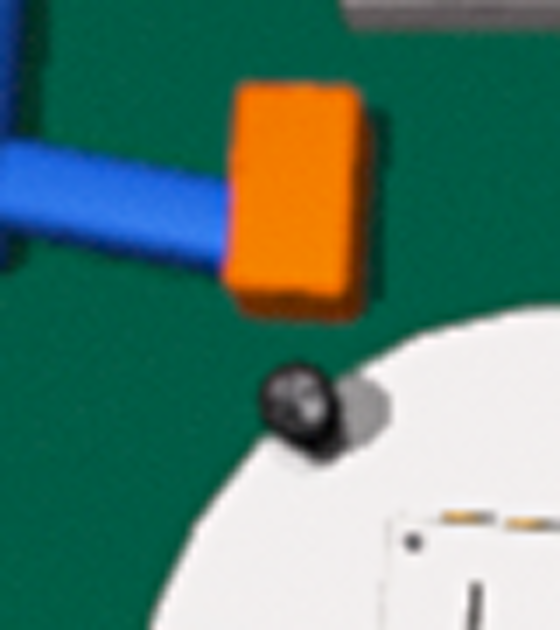

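View pics/c20.png

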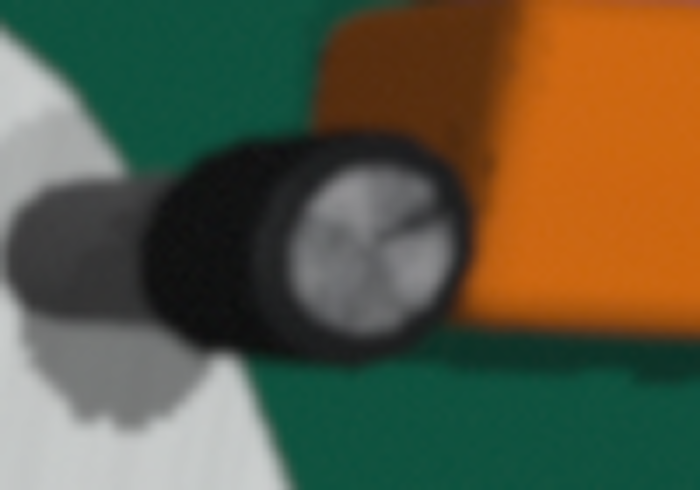

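```bash
python3 -m inch '[[0.4,[0.02,0.008,0],0.031],[0.4,[0.02,0.007,0],0.031],[0.4,[0.02,0.007,0],0.031],[0.4,[0.02,0.006,0],0.031],[0.4,[0.021,0.005,0],0.031],[0.4,[0.021,0.005,0],0.031],[0.4,[0.021,0.004,0],0.031],[0.4,[0.021,0.003,0],0.031],[0.4,[0.021,0.003,0],0.031],[0.4,[0.021,0.002,0],0.031]]'|head -2; python3 st.py; python3 plan.py .693 .113 .22 -51 14 .4
```

```text
clock: 37.55
eef_pos: [0.5381, -0.1898, 0.2836]
t 37.55 p [ 0.5381 -0.1898  0.2836] yaw -24.07 tz [-0.118  0.037 -0.992] F [0.49 0.43 0.37] w 0.0511 q7 [-24.9  25.8  56.6  90.6 -19.9  82.3  10.2]
yaw0 -24.07 dyaw -26.93
[[0.4,[0.0243,0.0018,0.004],0.034],[0.4,[0.0244,0.001,0.0041],0.034],[0.4,[0.0243,0.0002,0.0042],0.034],[0.4,[0.0243,-0.0006,0.0043],0.034],[0.4,[0.0243,-0.0014,0.0044],0.034],[0.4,[0.0242,-0.0023,0.0045],0.034],[0.4,[0.0241,-0.0031,0.0046],0.034],[0.4,[0.0239,-0.0039,0.0047],0.034],[0.4,[0.0238,-0.0047,0.0048],0.034],[0.4,[0.0236,-0.0055,0.0049],0.034]]
[[0.4,[0.0234,-0.0062,0.0051],0.034],[0.4,[0.0231,-0.007,0.0051],0.034],[0.4,[0.0229,-0.0078,0.0053],0.034],[0.4,[0.0225,-0.0086,0.0053],0.034]]
```

```bash
python3 -m inch '[[0.4,[0,0,0],0.12],[0.4,[0,0,0],0.12],[0.4,[0,0,0],0.12],[0.4,[0,0,0],0.12],[0.4,[0,0,0],0]]'|head -1; python3 st.py;python3 -m inch '[[0.4,[0,0,0],-0.12],[0.4,[0,0,0],-0.12],[0.4,[0,0,0],-0.12],[0.4,[0,0,0],-0.12],[0.4,[0,0,0],0]]'|head -1; python3 st.py
```

```text
clock: 38.05
t 38.05 p [ 0.5364 -0.1816  0.275 ] yaw -52.42 tz [-0.133  0.042 -0.99 ] F [-0.5   0.55  0.44] w 0.0515 q7 [-28.9  29.6  63.4  91.3 -24.3  83.5 -14.4]
clock: 38.55
t 38.55 p [ 0.5331 -0.1802  0.2697] yaw -22.96 tz [-0.143  0.044 -0.989] F [-0.1  -0.27 -0.51] w 0.0511 q7 [-25.   26.3  55.6  91.8 -19.8  82.1  10.6]
```

```bash
python3 -m inch '[[0.4,[0.0156,0.0368,0],0],[0.4,[0.0156,0.0368,0],0],[0.4,[0.0156,0.0368,0],0],[0.4,[0,0,0],0],[0.4,[0,0,0],0]]'|head -1; python3 st.py;python3 -m inch '[[0.4,[0,0,-0.05],0],[0.4,[0,0,-0.05],0],[0.4,[0,0,-0.05],0],[0.4,[0,0,0],0],[0.4,[0,0,0],0]]'|head -1; python3 st.py
```

```text
clock: 39.05
t 39.05 p [ 0.6522 -0.1797  0.2472] yaw -23.36 tz [-0.15   0.049 -0.988] F [ 0.18 -0.76 -0.5 ] w 0.0511 q7 [-16.4  39.5  50.4  75.3 -27.7  87.4   9.4]
clock: 39.55
t 39.55 p [ 0.6689 -0.1876  0.3971] yaw -23.88 tz [-0.159  0.053 -0.986] F [ 0.16 -0.26 -0.6 ] w 0.0511 q7 [-11.   38.9  51.2  56.  -27.6 105.7   6.1]
```

```bash
python3 -m inch '[[0.4,[0,0,0.05],0],[0.4,[0,0,0.05],0],[0.4,[0,0,0.05],0],[0.4,[0,0,0],0],[0.4,[0,0,0],0]]'|head -1; python3 st.py;python3 -m inch '[[0.4,[-0.0156,-0.0368,0],0],[0.4,[-0.0156,-0.0368,0],0],[0.4,[-0.0156,-0.0368,0],0],[0.4,[0,0,0],0],[0.4,[0,0,0],0]]'|head -1; python3 st.py
```

```text
clock: 40.05
t 40.05 p [ 0.6394 -0.1804  0.2469] yaw -24.21 tz [-0.159  0.054 -0.986] F [0.25 0.65 0.16] w 0.0513 q7 [-16.9  38.7  50.8  76.8 -27.3  87.4   9.2]
clock: 40.55
t 40.55 p [ 0.5237 -0.1828  0.277 ] yaw -24.17 tz [-0.143  0.048 -0.989] F [0.81 0.85 0.27] w 0.0511 q7 [-25.7  25.4  56.7  92.2 -19.5  82.7   9.9]
```

```bash
python3 -m inch '[[0.4,[0.0062,0.0147,0],0],[0.4,[0.0062,0.0147,0],0],[0.4,[0.0062,0.0147,0],0],[0.4,[0.0062,0.0147,0],0],[0.4,[0.0062,0.0147,0],0],[0.4,[0.0062,0.0147,0],0],[0.4,[0.0062,0.0147,0],0],[0.4,[0.0062,0.0147,0],0],[0.4,[0,0,0],0]]'|head -1; python3 st.py;python3 -m inch '[[0.4,[-0.019,-0.045,0],0],[0.4,[-0.019,-0.045,0],0],[0.4,[-0.0156,-0.0368,0],0],[0.4,[0,0,0],0],[0.4,[0,0,0],0]]'|head -1; python3 st.py
```

```text
clock: 41.45
t 41.45 p [ 0.6719 -0.1894  0.2744] yaw -23.67 tz [-0.117  0.036 -0.993] F [-0.31  0.64  0.25] w 0.0511 q7 [-15.3  39.7  50.9  71.2 -28.2  89.    8.8]
clock: 41.95
t 41.95 p [ 0.5344 -0.1904  0.292 ] yaw -23.5 tz [-0.115  0.031 -0.993] F [ 0.32 -0.08 -0.1 ] w 0.051 q7 [-25.8  25.1  57.3  90.6 -19.2  82.7  10.4]
```

```bash
for i in 1 ; do python3 -m inch '[[0.4,[0.0062,0.0147,0],0],[0.4,[0.0062,0.0147,0],0],[0.4,[0.0062,0.0147,0],0],[0.4,[0.0062,0.0147,0],0],[0.4,[0.0062,0.0147,0],0],[0.4,[0.0062,0.0147,0],0],[0.4,[0.0062,0.0147,0],0],[0.4,[0.0062,0.0147,0],0],[0.4,[0,0,0],0]]'|head -1; python3 st.py;python3 -m inch '[[0.4,[-0.019,-0.045,0],0],[0.4,[-0.019,-0.045,0],0],[0.4,[-0.0156,-0.0368,0],0],[0.4,[0,0,0],0],[0.4,[0,0,0],0]]'|head -1; python3 st.py; done
```

```text
clock: 42.85
t 42.85 p [ 0.6776 -0.1912  0.2802] yaw -22.92 tz [-0.107  0.024 -0.994] F [0.36 0.24 0.08] w 0.0512 q7 [-15.3  39.8  51.1  70.3 -28.   89.1   9.3]
clock: 43.35
t 43.35 p [ 0.538  -0.1924  0.2923] yaw -22.69 tz [-0.113  0.021 -0.993] F [ 0.38 -0.19  0.19] w 0.0514 q7 [-25.9  25.4  57.5  90.3 -19.2  82.5  11.2]
```

```bash
python3 plan.py .66 -.12 .27 k 9 .4;  python3 -m inch '[[0.4,[0.01,0.01,0.003],0],[0.4,[0.01,0.01,0.003],0],[0.4,[0.01,0.01,0.003],0],[0.4,[0.01,0.01,0.003],0],[0.4,[0.01,0.01,0.003],0],[0.4,[0.01,0.01,0.003],0],[0.4,[0.01,0.01,0.003],0],[0.4,[0.01,0.01,0.003],0],[0.4,[0.01,0.01,0.003],0],[0.4,[0.01,0.01,0.003],0]]'|head -1; python3 st.py; python3 plan.py .693 .113 .24 -51 14 .4
```

```text
yaw0 -22.69 dyaw 0
[[0.4,[0.0127,0.0096,0.0011],0.0],[0.4,[0.0127,0.0096,0.0011],0.0],[0.4,[0.0127,0.0096,0.0011],0.0],[0.4,[0.0127,0.0096,0.0011],0.0],[0.4,[0.0127,0.0096,0.0011],0.0],[0.4,[0.0126,0.0096,0.0011],0.0],[0.4,[0.0127,0.0097,0.0011],0.0],[0.4,[0.0126,0.0096,0.0011],0.0],[0.4,[0.0127,0.0097,0.0011],0.0]]
clock: 44.35
t 44.35 p [ 0.6799 -0.1312  0.2429] yaw -22.39 tz [-0.113  0.018 -0.993] F [ 0.32 -0.38 -1.07] w 0.0514 q7 [-21.3  40.   50.8  75.2 -28.3  84.9   5.9]
yaw0 -22.39 dyaw -28.61
[[0.4,[0.0165,-0.0057,0.0004],0.036],[0.4,[0.0163,-0.0063,0.0005],0.036],[0.4,[0.016,-0.0069,0.0006],0.036],[0.4,[0.0158,-0.0075,0.0006],0.036],[0.4,[0.0155,-0.008,0.0007],0.036],[0.4,[0.0152,-0.0086,0.0008],0.036],[0.4,[0.0149,-0.0091,0.0008],0.036],[0.4,[0.0146,-0.0096,0.0009],0.036],[0.4,[0.0142,-0.0101,0.001],0.036],[0.4,[0.0138,-0.0106,0.0011],0.036]]
[[0.4,[0.0134,-0.0111,0.0011],0.036],[0.4,[0.013,-0.0116,0.0012],0.036],[0.4,[0.0126,-0.0121,0.0012],0.036],[0.4,[0.0122,-0.0125,0.0013],0.036]]
```

```bash
python3 -m inch '[[0.4,[0.012,-0.004,0],0.025],[0.4,[0.012,-0.004,0],0.025],[0.4,[0.012,-0.005,0],0.025],[0.4,[0.012,-0.005,0],0.025],[0.4,[0.012,-0.005,0],0.025],[0.4,[0.011,-0.006,0],0.025],[0.4,[0.011,-0.006,0],0.025],[0.4,[0.011,-0.006,0],0.025],[0.4,[0.011,-0.006,0],0.025],[0.4,[0.011,-0.007,0],0.025]]'|head -1; python3 st.py; python3 plan.py .693 .113 .2 -51 10 .4
```

```text
clock: 45.35
t 45.35 p [0.6954 0.0025 0.2408] yaw -37.48 tz [-0.114  0.017 -0.993] F [-0.47  0.88 -1.05] w 0.051 q7 [-33.   41.7  54.1  74.9 -31.9  86.  -17.8]
yaw0 -37.48 dyaw -13.52
[[0.4,[0.0089,-0.0065,0.0043],0.024],[0.4,[0.0087,-0.0067,0.0043],0.024],[0.4,[0.0085,-0.0069,0.0043],0.024],[0.4,[0.0084,-0.0071,0.0044],0.024],[0.4,[0.0082,-0.0072,0.0044],0.024],[0.4,[0.008,-0.0074,0.0044],0.024],[0.4,[0.0078,-0.0076,0.0044],0.024],[0.4,[0.0076,-0.0078,0.0045],0.024],[0.4,[0.0074,-0.008,0.0045],0.024],[0.4,[0.0072,-0.0081,0.0046],0.024]]
```

Little tilt drift at this pace. Continue.

```bash
python3 -m inch '[[0.4,[0.009,-0.0065,0.004],0.024],[0.4,[0.009,-0.0065,0.004],0.024],[0.4,[0.0085,-0.007,0.004],0.024],[0.4,[0.0085,-0.007,0.004],0.024],[0.4,[0.008,-0.007,0.004],0.024],[0.4,[0.008,-0.0075,0.004],0.024],[0.4,[0.008,-0.0075,0.004],0.024],[0.4,[0.0075,-0.008,0.004],0.024],[0.4,[0.007,-0.008,0.004],0.024],[0.4,[0,0,0],0]]'|head -1; python3 st.py; python3 - <<'E'
from h import *
np.set_printoptions(precision=4,suppress=True)
c,_=snap('wrist','w15'); print(proj(c,[.695,.1145,.114]))
E
```

```text
clock: 46.35
t 46.35 p [0.6992 0.1132 0.2034] yaw -50.08 tz [-0.112  0.019 -0.993] F [ 0.4   0.87 -1.02] w 0.0515 q7 [-41.7  45.3  55.6  75.7 -36.5  84.1 -36.7]
[[324.493  196.1327]]
```

View pics/w15.png

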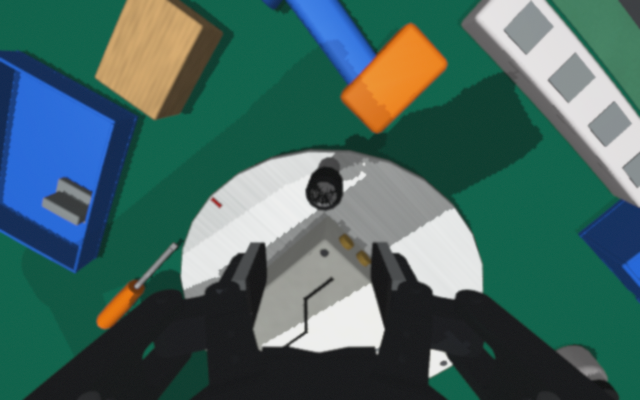

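```bash
python3 - <<'E'
from h import *
np.set_printoptions(precision=4,suppress=True)
c,_=load('w15'); print(pt(c,(324,191),.114))
E
python3 plan.py .6935 .116 .12 -51 10 .4
```

```text
[0.6979 0.1175 0.114 ]
yaw0 -50.12 dyaw -0.88
[[0.4,[0.0004,0.0,0.0084],0.002],[0.4,[0.0004,0.0,0.0084],0.002],[0.4,[0.0005,0.0,0.0084],0.002],[0.4,[0.0004,0.0,0.0084],0.002],[0.4,[0.0005,0.0,0.0084],0.002],[0.4,[0.0004,0.0001,0.0084],0.002],[0.4,[0.0005,0.0,0.0084],0.002],[0.4,[0.0004,0.0001,0.0084],0.002],[0.4,[0.0004,0.0,0.0084],0.002],[0.4,[0.0005,0.0001,0.0084],0.002]]
```

```bash
python3 -m inch '[[0.4,[0,0,0.008],0],[0.4,[0,0,0.008],0],[0.4,[0,0,0.008],0],[0.4,[0,0,0.008],0],[0.4,[0,0,0.008],0],[0.4,[0,0,0.008],0],[0.4,[0,0,0.008],0],[0.4,[0,0,0.008],0],[0.4,[0,0,0.008],0],[0.4,[0,0,0],0]]'|head -1; python3 st.py; python3 plan.py .6935 .1153 .081 -51 5 .4; python3 - <<'E'
from h import *
np.set_printoptions(precision=4,suppress=True)
c,_=snap('wrist','w16'); 
E
```

```text
clock: 47.4
t 47.4 p [0.6903 0.1092 0.1256] yaw -50.35 tz [-0.113  0.017 -0.993] F [-0.17 -0.14  0.33] w 0.0514 q7 [-42.   48.1  53.7  81.7 -38.8  76.6 -34.4]
yaw0 -50.35 dyaw -0.65
[[0.4,[0.0019,0.0002,0.0088],0.002],[0.4,[0.0019,0.0002,0.0088],0.002],[0.4,[0.002,0.0002,0.0088],0.002],[0.4,[0.0019,0.0003,0.0088],0.002],[0.4,[0.002,0.0002,0.0089],0.002]]
```

View pics/w16.png

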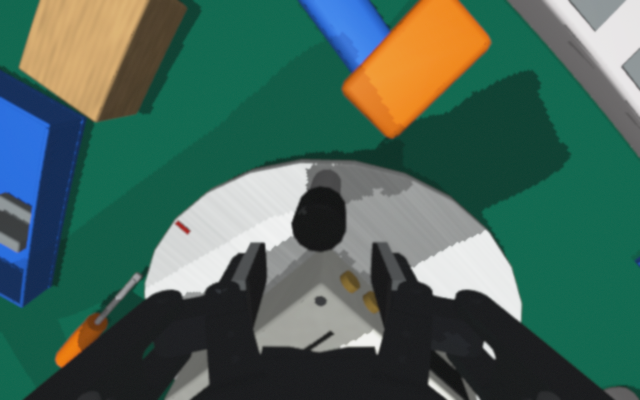

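```bash
python3 - <<'E'
from h import *
np.set_printoptions(precision=4,suppress=True)
crop('w16',270,160,370,270,6,'c21')
c,_=load('w16'); print(pt(c,(319,225),.114),pt(c,(319,232),.114),proj(c,[[.6955,.115,.114],[.6945,.1143,.114]]))
E
```

```text
[0.6979 0.1173 0.114 ] [0.6948 0.1147 0.114 ] [[319.4539 230.7161]
 [319.2644 232.7579]]
```

View pics/c21.png

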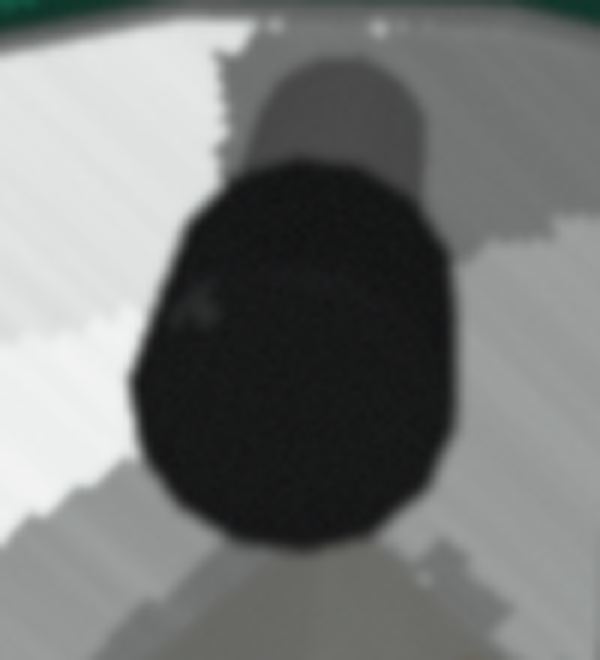

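```bash
python3 -m inch '[[0.4,[0.003,0,0.006],0],[0.4,[0.003,0,0.006],0],[0.4,[0.003,0,0.008],0],[0.4,[0.002,0,0.008],0],[0.4,[0.001,0,0.008],0],[0.4,[0,0,0.006],0],[0.4,[0,0,0],0]]'|head -1; python3 st.py; python3 plan.py .6945 .1163 .081 -51 1 .4
```

```text
clock: 48.15
t 48.15 p [0.6964 0.1187 0.0803] yaw -50.29 tz [-0.111  0.017 -0.994] F [0.4  0.23 0.49] w 0.0513 q7 [-41.6  51.   51.8  82.5 -40.8  73.2 -34. ]
yaw0 -50.29 dyaw -0.71
[[0.4,[-0.0031,0.0006,-0.0005],0.012]]
```

```bash
python3 -m inch '[[0.4,[-0.003,0,0],0],[1,[0,0,0],0],[1,[0,0,0],0],[1,[0,0,0],0],[1,[0,0,0],0],[1,[0,0,0],0]]' 40|head -1; python3 st.py
```

```text
clock: 48.75
t 48.75 p [0.6941 0.1163 0.0809] yaw -50.26 tz [-0.109  0.015 -0.994] F [-1.36  1.08 -1.13] w 0.0298 q7 [-41.8  50.8  52.   83.  -40.7  72.9 -33.8]
```

```bash
cat > sw.py <<'E'
from h import *
import sys
ax=np.array([.568,.0102]); th=float(sys.argv[1]); n=int(sys.argv[2]); r=.1645
s=arm.state(); p=np.array(s['eef_pos']);R=np.array(s['tcp_rot'])
ph=np.arctan2(p[1]-ax[1],p[0]-ax[0]); yaw=np.arctan2(R[1,1],R[0,1])
print('t',s['clock'],'phi',round(np.degrees(ph),2),'r',round(np.hypot(*(p[:2]-ax)),4),'yaw',round(np.degrees(yaw),2),'z',round(p[2],4),'F',np.round(s['wrist_force'],1),'M',np.round(s['torque'],2),'tz',np.round(R[:,2],3),'w',round(s['gripper_width'],4))
q=p.copy(); rows=[]
for i in range(n):
    a=ph+th*(i+1); t=np.array([ax[0]+r*np.cos(a),ax[1]+r*np.sin(a),.081])
    if i==0: t=q+ (t-q)*np.array([1,1,1])
    sh=R.T@(t-q); rows.append(np.round(sh,4)); q=t
    c,s_=np.cos(th),np.sin(th); R=np.array([[c,-s_,0],[s_,c,0],[0,0,1]])@R
for x in rows: print([1,x.tolist(),round(-th,3)])
E
python3 sw.py .04 10
```

```text
t 48.75 phi 40.07 r 0.1648 yaw -50.26 z 0.0809 F [-1.4  1.1 -1.1] M [-0.45 -0.41 -0.02] tz [-0.109  0.015 -0.994] w 0.0298
[1, [-0.0004, -0.0066, 0.0005], -0.04]
[1, [-0.0001, -0.0066, 0.0005], -0.04]
[1, [-0.0001, -0.0066, 0.0005], -0.04]
[1, [-0.0001, -0.0066, 0.0005], -0.04]
[1, [-0.0001, -0.0066, 0.0005], -0.04]
[1, [-0.0001, -0.0066, 0.0005], -0.04]
[1, [-0.0001, -0.0066, 0.0005], -0.04]
[1, [-0.0001, -0.0066, 0.0005], -0.04]
[1, [-0.0001, -0.0066, 0.0005], -0.04]
[1, [-0.0001, -0.0066, 0.0005], -0.04]
```

```bash
python3 -m inch '[[1,[0,-0.004,0],-0.02],[1,[0,-0.006,0.0005],-0.04],[1,[0,-0.0066,0.0005],-0.04],[1,[0,-0.0066,0.0005],-0.04],[1,[0,-0.0066,0.0005],-0.04]]' 20|head -1; python3 sw.py .04 3
```

```text
clock: 49.25
t 49.25 phi 49.76 r 0.1651 yaw -39.81 z 0.0809 F [-1.   1.7 -2.4] M [-0.8  -0.55 -0.62] tz [-0.104  0.012 -0.995] w 0.0298
[1, [-0.0006, -0.0066, 0.0005], -0.04]
[1, [-0.0, -0.0066, 0.0006], -0.04]
[1, [-0.0, -0.0066, 0.0006], -0.04]
```

Works smoothly.

```bash
python3 -m inch '[[1,[-0.0004,-0.0066,0.0005],-0.04],[1,[0,-0.0066,0.0006],-0.04],[1,[-0.0001,-0.0066,0.0006],-0.04],[1,[-0.0001,-0.0066,0.0006],-0.04],[1,[-0.0001,-0.0066,0.0006],-0.04],[1,[-0.0001,-0.0066,0.0006],-0.04],[1,[-0.0001,-0.0066,0.0006],-0.04]]'|head -1; python3 sw.py .04 3
```

```text
clock: 49.95
t 49.95 phi 66.54 r 0.1654 yaw -23.5 z 0.0809 F [-2.2  0.4 -1.3] M [-0.94 -0.87 -0.83] tz [-0.099  0.011 -0.995] w 0.0298
[1, [-0.0011, -0.0066, 0.0006], -0.04]
[1, [-0.0001, -0.0065, 0.0006], -0.04]
[1, [-0.0001, -0.0065, 0.0006], -0.04]
```

```bash
python3 -m inch '[[1,[-0.0004,-0.0066,0.0006],-0.04],[1,[-0.0003,-0.0066,0.0006],-0.04],[1,[-0.0003,-0.0066,0.0006],-0.04],[1,[-0.0001,-0.0066,0.0006],-0.04],[1,[-0.0001,-0.0066,0.0006],-0.04],[1,[-0.0001,-0.0066,0.0006],-0.04],[1,[-0.0001,-0.0066,0.0006],-0.04],[1,[-0.0001,-0.0066,0.0006],-0.04]]'|head -1; python3 sw.py .04 3
```

```text
clock: 50.75
t 50.75 phi 85.81 r 0.1657 yaw -5.1 z 0.0809 F [-2.7  0.9 -0.7] M [-0.74 -0.99 -0.73] tz [-0.094  0.013 -0.996] w 0.0295
[1, [-0.0014, -0.0065, 0.0005], -0.04]
[1, [-0.0002, -0.0065, 0.0006], -0.04]
[1, [-0.0002, -0.0065, 0.0006], -0.04]
```

```bash
python3 -m inch '[[1,[-0.0004,-0.0066,0.0006],-0.04],[1,[-0.0003,-0.0066,0.0006],-0.04],[1,[-0.0003,-0.0066,0.0006],-0.04],[1,[-0.0002,-0.0066,0.0006],-0.04],[1,[-0.0002,-0.0066,0.0006],-0.04],[1,[-0.0002,-0.0066,0.0006],-0.04],[1,[-0.0002,-0.0066,0.0006],-0.04],[1,[-0.0002,-0.0066,0.0006],-0.04]]'|head -1; python3 sw.py .04 3
```

```text
clock: 51.55
t 51.55 phi 104.52 r 0.1665 yaw 13.65 z 0.0809 F [-0.2 -0.3 -2.1] M [-0.38 -0.49 -0.39] tz [-0.086  0.018 -0.996] w 0.0295
[1, [-0.0023, -0.0065, 0.0003], -0.04]
[1, [-0.0003, -0.0066, 0.0005], -0.04]
[1, [-0.0003, -0.0066, 0.0005], -0.04]
```

```bash
python3 -m inch '[[1,[-0.0005,-0.0066,0.0004],-0.04],[1,[-0.0004,-0.0066,0.0005],-0.04],[1,[-0.0003,-0.0066,0.0005],-0.04],[1,[-0.0003,-0.0066,0.0005],-0.04],[1,[-0.0003,-0.0066,0.0005],-0.04],[1,[-0.0003,-0.0066,0.0005],-0.04],[1,[-0.0003,-0.0066,0.0005],-0.04],[1,[-0.0003,-0.0066,0.0005],-0.04]]'|head -1; python3 sw.py .04 3
```

```text
clock: 52.35
t 52.35 phi 122.0 r 0.1665 yaw 32.85 z 0.0809 F [ 0.8 -0.1 -4. ] M [-0.   -0.6  -0.19] tz [-0.073  0.026 -0.997] w 0.0299
[1, [-0.0021, -0.0066, 0.0001], -0.04]
[1, [-0.0001, -0.0066, 0.0003], -0.04]
[1, [-0.0001, -0.0066, 0.0003], -0.04]
```

```bash
python3 -m inch '[[1,[-0.0004,-0.0066,0.0001],-0.03],[1,[-0.0004,-0.006,0.0003],-0.03],[1,[-0.0002,-0.005,0.0002],-0.02],[1,[-0.0001,-0.004,0.0002],-0.02],[1,[0,0,0],0]]'|head -1; python3 sw.py .04 1;python3 -m inch '[[1,[-0.0001,-0.003,0],-0.01],[1,[-0.0001,-0.003,0],-0.01],[1,[0,0,0],0]]'|head -1; python3 sw.py .04 1
```

```text
clock: 52.85
t 52.85 phi 128.92 r 0.1665 yaw 39.07 z 0.0813 F [ 1.5  1.  -6.4] M [ 0.3  -0.81 -0.03] tz [-0.066  0.031 -0.997] w 0.0293
[1, [-0.0022, -0.0066, 0.0003], -0.04]
clock: 53.15
t 53.15 phi 128.84 r 0.1666 yaw 40.28 z 0.0814 F [ 0.3 -0.6 -2.6] M [-0.28 -0.22 -0.17] tz [-0.054  0.036 -0.998] w 0.0292
[1, [-0.0021, -0.0066, 0.0004], -0.04]
```

```bash
python3 -m inch '[[1,[0,-0.006,0],0],[1,[0,-0.006,0],0],[1,[0,0,0],0]]'|head -1; python3 sw.py .04 1;python3 - <<'E'
from h import *
snap('top','t5'); crop('t5',230,110,400,270,5,'c22')
E
```

```text
clock: 53.45
t 53.45 phi 128.65 r 0.1665 yaw 40.46 z 0.0819 F [-1.1 -3.   0. ] M [-0.81  0.43 -0.06] tz [-0.031  0.044 -0.999] w 0.0296
[1, [-0.0019, -0.0066, 0.0007], -0.04]
```

View pics/c22.png

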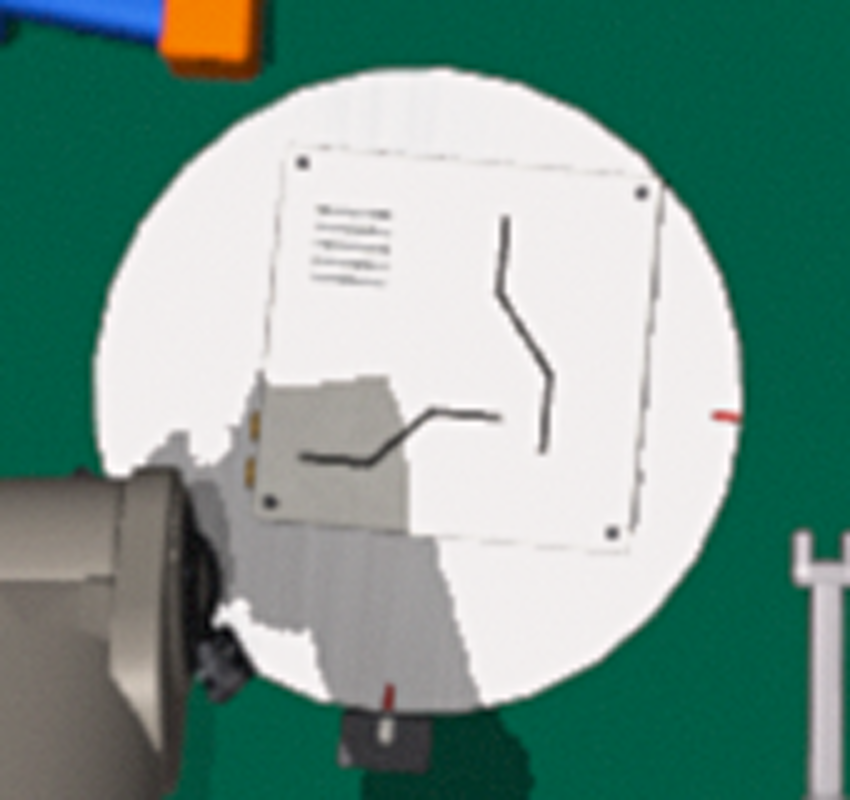

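```bash
python3 - <<'E'
from h import *
np.set_printoptions(precision=4,suppress=True)
c,_=load('t5')
f=lambda l:np.array([pt(c,(230+(u+.5)/5-.5,110+(v+.5)/5-.5),.091) for u,v in l])
print(f([(303,457),(368,463),(432,410),(499,418)])); s=f([(303,162),(642,192),(612,533),(270,502)]);print(s,s.mean(0))
d=s[0]-s[3]+s[1]-s[2]; print(np.degrees(np.arctan2(d[1],d[0])))
E
python3 -m inch '[[0.4,[0,0,0],0],[0.4,[0,0,0],0],[0.4,[0,0,0],0],[0.4,[0,0,0],0],[0.4,[0,0,-0.008],0],[0.4,[0,0,-0.015],0],[0.4,[0,0,-0.015],0],[0.4,[0,0,-0.015],0],[0.4,[0,0,-0.015],0],[0.4,[0,0,-0.015],0]]'|head -1;python3 st.py
```

```text
[[ 0.5298  0.0698  0.091 ]
 [ 0.5264  0.0358  0.091 ]
 [ 0.554   0.0021  0.091 ]
 [ 0.5496 -0.033   0.091 ]]
[[ 0.6858  0.0696  0.091 ]
 [ 0.6686 -0.1093  0.091 ]
 [ 0.4891 -0.0916  0.091 ]
 [ 0.5063  0.0872  0.091 ]] [ 0.5874 -0.011   0.091 ]
-5.611708690916165
clock: 54.5
t 54.5 p [0.4633 0.1319 0.1697] yaw 40.2 tz [-0.041  0.041 -0.998] F [-0.19 -0.05  0.08] w 0.0514 q7 [-54.3  12.7  40.6 114.2 -13.1  58.4  33.1]
```

```bash
python3 -m inch '[[0.2,[0,0,-0.012],0],[0.2,[0,0,-0.012],0],[0.2,[0,0,-0.012],0],[0.2,[0,0,-0.012],0],[0.2,[0,0,-0.012],0],[0.2,[0,0,-0.012],0],[0.2,[0,0,-0.012],0],[0.2,[0,0,-0.012],0],[0.2,[0,0,-0.012],0],[0.2,[0,0,-0.012],0]]'|head -1;python3 st.py;python3 plan.py .435 -.3845 .30 -5 40 0
```

```text
clock: 55.5
t 55.5 p [0.4683 0.1256 0.3002] yaw 40.14 tz [-0.041  0.042 -0.998] F [-0.17  0.54  0.78] w 0.0685 q7 [-57.1   4.6  42.  103.9  -6.2  74.4  26.7]
yaw0 40.14 dyaw -45.14
[[0.0,[-0.0092,-0.0089,-0.0005],0.02],[0.0,[-0.0094,-0.0087,-0.0005],0.02],[0.0,[-0.0095,-0.0085,-0.0005],0.02],[0.0,[-0.0097,-0.0083,-0.0005],0.02],[0.0,[-0.0099,-0.0081,-0.0005],0.02],[0.0,[-0.01,-0.0079,-0.0005],0.02],[0.0,[-0.0102,-0.0077,-0.0006],0.02],[0.0,[-0.0103,-0.0075,-0.0006],0.02],[0.0,[-0.0105,-0.0073,-0.0006],0.02],[0.0,[-0.0106,-0.0071,-0.0006],0.02]]
[[0.0,[-0.0108,-0.0068,-0.0006],0.02],[0.0,[-0.0109,-0.0066,-0.0006],0.02],[0.0,[-0.011,-0.0064,-0.0006],0.02],[0.0,[-0.0112,-0.0062,-0.0006],0.02],[0.0,[-0.0113,-0.006,-0.0006],0.02],[0.0,[-0.0114,-0.0057,-0.0006],0.02],[0.0,[-0.0115,-0.0055,-0.0006],0.02],[0.0,[-0.0116,-0.0053,-0.0007],0.02],[0.0,[-0.0117,-0.005,-0.0007],0.02],[0.0,[-0.0118,-0.0048,-0.0007],0.02]]
[[0.0,[-0.0119,-0.0046,-0.0007],0.02],[0.0,[-0.012,-0.0043,-0.0007],0.02],[0.0,[-0.0121,-0.0041,-0.0007],0.02],[0.0,[-0.0122,-0.0038,-0.0007],0.02],[0.0,[-0.0122,-0.0036,-0.0007],0.02],[0.0,[-0.0123,-0.0034,-0.0007],0.02],[0.0,[-0.0124,-0.0031,-0.0007],0.02],[0.0,[-0.0124,-0.0029,-0.0007],0.02],[0.0,[-0.0125,-0.0026,-0.0007],0.02],[0.0,[-0.0125,-0.0023,-0.0007],0.02]]
[[0.0,[-0.0126,-0.0021,-0.0007],0.02],[0.0,[-0.0126,-0.0018,-0.0007],0.02],[0.0,[-0.0127,-0.0016,-0.0007],0.02],[0.0,[-0.0127,-0.0013,-0.0007],0.02],[0.0,[-0.0127,-0.0011,-0.0007],0.02],[0.0,[-0.0127,-0.0008,-0.0007],0.02],[0.0,[-0.0128,-0.0006,-0.0008],0.02],[0.0,[-0.0128,-0.0003,-0.0007],0.02],[0.0,[-0.0128,-0.0001,-0.0008],0.02],[0.0,[-0.0127,0.0001,-0.0007],0.02]]
```

```bash
python3 -m inch '[[0,[-0.009,-0.009,-0.001],0.02],[0,[-0.0095,-0.0087,-0.001],0.02],[0,[-0.0095,-0.0085,-0.001],0.02],[0,[-0.0097,-0.0083,-0.001],0.02],[0,[-0.01,-0.008,-0.001],0.02],[0,[-0.01,-0.008,-0.001],0.02],[0,[-0.0102,-0.0077,-0.001],0.02],[0,[-0.0103,-0.0075,-0.001],0.02],[0,[-0.0105,-0.0073,-0.001],0.02],[0,[-0.0106,-0.007,-0.001],0.02]]'|head -1;python3 -m inch '[[0,[-0.011,-0.0068,-0.001],0.02],[0,[-0.011,-0.0066,-0.001],0.02],[0,[-0.011,-0.0064,-0.001],0.02],[0,[-0.011,-0.006,-0.001],0.02],[0,[-0.0113,-0.006,-0.001],0.02],[0,[-0.0114,-0.0057,-0.001],0.02],[0,[-0.0115,-0.0055,-0.001],0.02],[0,[-0.0116,-0.0053,-0.001],0.02],[0,[-0.0117,-0.005,-0.001],0.02],[0,[-0.0118,-0.0048,-0.001],0.02]]'|head -1; python3 st.py;python3 plan.py .435 -.3845 .30 -5 20 0
```

```text
clock: 56.5
clock: 57.5
t 57.5 p [ 0.4453 -0.1526  0.3116] yaw 15.19 tz [-0.041  0.041 -0.998] F [ 0.38 -0.22 -0.41] w 0.0855 q7 [-39.6   4.1  58.  103.8  -5.1  77.1  34.8]
yaw0 15.19 dyaw -20.19
[[0.0,[-0.0111,-0.0035,0.0001],0.018],[0.0,[-0.0111,-0.0033,0.0001],0.018],[0.0,[-0.0112,-0.0031,0.0001],0.018],[0.0,[-0.0112,-0.0029,0.0001],0.018],[0.0,[-0.0113,-0.0027,0.0001],0.018],[0.0,[-0.0113,-0.0025,0.0001],0.018],[0.0,[-0.0114,-0.0023,0.0001],0.018],[0.0,[-0.0114,-0.0021,0.0001],0.018],[0.0,[-0.0115,-0.0019,0.0],0.018],[0.0,[-0.0115,-0.0017,0.0],0.018]]
[[0.0,[-0.0115,-0.0015,0.0],0.018],[0.0,[-0.0116,-0.0013,0.0],0.018],[0.0,[-0.0116,-0.0011,0.0],0.018],[0.0,[-0.0116,-0.0009,0.0],0.018],[0.0,[-0.0116,-0.0006,0.0],0.018],[0.0,[-0.0116,-0.0004,0.0],0.018],[0.0,[-0.0116,-0.0002,0.0],0.018],[0.0,[-0.0116,-0.0,0.0],0.018],[0.0,[-0.0116,0.0001,0.0],0.018],[0.0,[-0.0117,0.0004,0.0001],0.018]]
```

```bash
python3 -m inch '[[0,[-0.011,-0.0035,0],0.018],[0,[-0.011,-0.0033,0],0.018],[0,[-0.011,-0.003,0],0.018],[0,[-0.011,-0.003,0],0.018],[0,[-0.011,-0.0027,0],0.018],[0,[-0.011,-0.0025,0],0.018],[0,[-0.0114,-0.0023,0],0.018],[0,[-0.0114,-0.002,0],0.018],[0,[-0.0115,-0.002,0],0.018],[0,[-0.0115,-0.0017,0],0.018]]'|head -1; python3 st.py;python3 plan.py .435 -.3845 .27 -5.5 10 0
```

```text
clock: 58.5
t 58.5 p [ 0.4389 -0.2773  0.3062] yaw 4.03 tz [-0.042  0.041 -0.998] F [-0.33  0.37  0.37] w 0.0856 q7 [-22.9  15.2  62.3  98.4 -14.   78.2  46.3]
yaw0 4.03 dyaw -9.53
[[0.0,[-0.0108,-0.001,0.0032],0.017],[0.0,[-0.0108,-0.0008,0.0032],0.017],[0.0,[-0.0109,-0.0006,0.0032],0.017],[0.0,[-0.0109,-0.0005,0.0032],0.017],[0.0,[-0.0109,-0.0003,0.0031],0.017],[0.0,[-0.0109,-0.0001,0.0032],0.017],[0.0,[-0.0109,0.0001,0.0031],0.017],[0.0,[-0.0108,0.0003,0.0031],0.017],[0.0,[-0.0109,0.0005,0.0031],0.017],[0.0,[-0.0108,0.0006,0.0032],0.017]]
```

```bash
python3 -m inch '[[0,[-0.0108,-0.001,0.003],0.017],[0,[-0.0108,-0.001,0.003],0.017],[0,[-0.0108,-0.0006,0.003],0.017],[0,[-0.0108,-0.0005,0.003],0.017],[0,[-0.0108,-0.0003,0.003],0.017],[0,[-0.0108,0,0.003],0.017],[0,[-0.0108,0,0.003],0.017],[0,[-0.0108,0.0003,0.003],0.017],[0,[-0.0108,0.0005,0.003],0.017],[0,[0,0,0],0]]'|head -1; python3 st.py; python3 - <<'E'
from h import *
np.set_printoptions(precision=4,suppress=True)
c,_=snap('wrist','w17'); print(proj(c,[.4335,-.3845,.205])); crop('w17',260,120,380,240,5,'c23')
E
```

```text
clock: 59.5
t 59.5 p [ 0.4335 -0.3842  0.2716] yaw -5.54 tz [-0.046  0.04  -0.998] F [-0.31 -0.68  0.83] w 0.0856 q7 [ -5.8  26.2  60.3  93.3 -22.4  77.7  52.6]
[[323.6721 215.2573]]
```

View pics/w17.png

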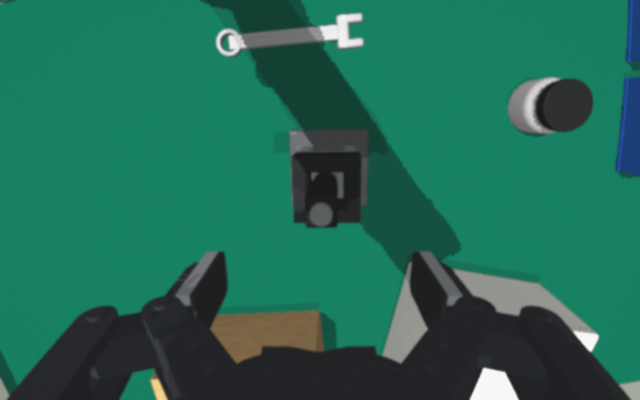

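View pics/c23.png

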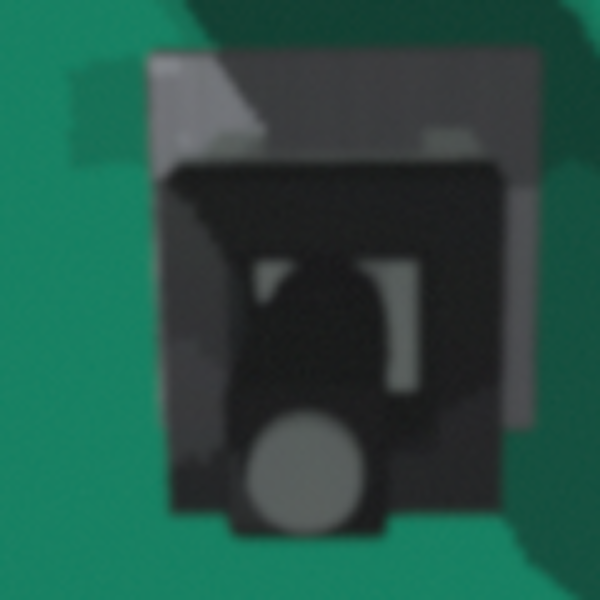

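```bash
python3 plan.py .4315 -.385 .1505 k 12 0
```

```text
yaw0 -5.48 dyaw 0
[[0.0,[-0.0005,0.0003,0.0101],0.0],[0.0,[-0.0005,0.0003,0.0101],0.0],[0.0,[-0.0005,0.0003,0.0101],0.0],[0.0,[-0.0005,0.0003,0.0101],0.0],[0.0,[-0.0005,0.0003,0.0101],0.0],[0.0,[-0.0005,0.0003,0.0101],0.0],[0.0,[-0.0005,0.0003,0.0101],0.0],[0.0,[-0.0005,0.0003,0.0101],0.0],[0.0,[-0.0005,0.0004,0.0101],0.0],[0.0,[-0.0005,0.0003,0.0101],0.0]]
[[0.0,[-0.0005,0.0004,0.0101],0.0],[0.0,[-0.0005,0.0003,0.01],0.0]]
```

```bash
python3 -m inch '[[0,[-0.0005,0.0003,0.01],0],[0,[-0.0005,0.0003,0.01],0],[0,[-0.0005,0.0003,0.01],0],[0,[-0.0005,0.0003,0.01],0],[0,[-0.0005,0.0003,0.01],0],[0,[-0.0005,0.0003,0.01],0],[0,[-0.0005,0.0003,0.01],0],[0,[-0.0005,0.0003,0.01],0],[0,[-0.0005,0.0003,0.01],0],[0,[0,0,0],0]]'|head -1; python3 st.py; python3 plan.py .4315 -.385 .1505 k 4 0
```

```text
clock: 60.55
t 60.55 p [ 0.4325 -0.3814  0.1723] yaw -5.23 tz [-0.047  0.044 -0.998] F [-0.01 -0.11 -0.35] w 0.0854 q7 [ -3.   31.   56.2 100.4 -27.1  67.6  56.5]
yaw0 -5.23 dyaw 0
[[0.0,[-0.0011,0.0001,0.0054],0.0],[0.0,[-0.0011,0.0001,0.0054],0.0],[0.0,[-0.0012,0.0001,0.0054],0.0],[0.0,[-0.0011,0.0001,0.0055],0.0]]
```

```bash
python3 -m inch '[[0,[-0.001,0,0.006],0],[0,[-0.001,0,0.006],0],[0,[-0.001,0,0.006],0],[0,[-0.001,0,0.004],0],[0,[0,0,0],0],[1,[0,0,0],0],[1,[0,0,0],0],[1,[0,0,0],0],[1,[0,0,0],0],[1,[0,0,0],0]]' 60|head -1;python3 -m inch '[[1,[0,0,0],0],[1,[0,0,0],0],[1,[0,0,0],0]]'|head -1;  python3 st.py
```

```text
clock: 61.55
clock: 61.85
t 61.85 p [ 0.432  -0.386   0.1498] yaw -5.23 tz [-0.044  0.041 -0.998] F [ 0.22  0.06 -0.11] w 0.0236 q7 [ -1.6  32.5  55.  101.4 -28.6  65.3  57.9]
```

```bash
python3 -m inch '[[1,[0,0,-0.008],0],[1,[0,0,-0.012],0],[1,[0,0,-0.014],0],[1,[0,0,-0.014],0],[1,[0,0,-0.014],0],[1,[0,0,-0.014],0],[1,[0,0,-0.014],0],[1,[0,0,-0.014],0],[1,[0,0,-0.014],0],[1,[0,0,-0.014],0]]'|head -1;  python3 st.py; python3 plan.py .533 .065 .28 -4 45 1 | head -3;python3 - <<'E'
from h import *
snap('wrist','w18')
E
```

```text
clock: 62.85
t 62.85 p [ 0.4374 -0.3916  0.293 ] yaw -5.28 tz [-0.045  0.042 -0.998] F [-0.35  0.26 -2.08] w 0.0237 q7 [ -4.7  26.2  60.3  90.4 -22.2  80.4  52.8]
yaw0 -5.28 dyaw 1.28
[[1.0,[0.0103,0.0012,0.0006],-0.0],[1.0,[0.0103,0.0012,0.0006],-0.0],[1.0,[0.0103,0.0012,0.0006],-0.0],[1.0,[0.0103,0.0012,0.0006],-0.0],[1.0,[0.0103,0.0012,0.0006],-0.0],[1.0,[0.0103,0.0012,0.0006],-0.0],[1.0,[0.0103,0.0012,0.0006],-0.0],[1.0,[0.0103,0.0012,0.0006],-0.0],[1.0,[0.0103,0.0012,0.0006],-0.0],[1.0,[0.0103,0.0012,0.0006],-0.0]]
[[1.0,[0.0103,0.0012,0.0006],-0.0],[1.0,[0.0103,0.0012,0.0006],-0.0],[1.0,[0.0103,0.0012,0.0006],-0.0],[1.0,[0.0103,0.0012,0.0006],-0.0],[1.0,[0.0103,0.0012,0.0006],-0.0],[1.0,[0.0103,0.0012,0.0006],-0.0],[1.0,[0.0103,0.0012,0.0006],-0.0],[1.0,[0.0103,0.0012,0.0006],-0.0],[1.0,[0.0103,0.0012,0.0006],-0.0],[1.0,[0.0103,0.0012,0.0006],-0.0]]
```

View pics/w18.png

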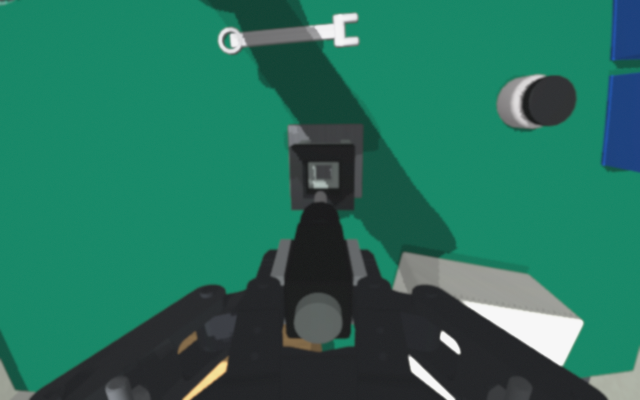

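```bash
python3 -m inch '[[1,[0.006,0.001,0],0],[1,[0.01,0.001,0],0],[1,[0.0105,0.001,0],0],[1,[0.0105,0.001,0],0],[1,[0.0105,0.001,0],0],[1,[0.0105,0.001,0],0],[1,[0.0105,0.001,0],0],[1,[0.0105,0.001,0],0],[1,[0.0105,0.001,0],0],[1,[0.0105,0.001,0],0]]'|head -1; python3 -m inch '[[1,[0.0105,0.001,0],0],[1,[0.0105,0.001,0],0],[1,[0.0105,0.001,0],0],[1,[0.0105,0.001,0],0],[1,[0.0105,0.001,0],0],[1,[0.0105,0.001,0],0],[1,[0.0105,0.001,0],0],[1,[0.0105,0.001,0],0],[1,[0.0105,0.001,0],0],[1,[0.0105,0.001,0],0]]'|head -1;  python3 st.py; python3 plan.py .533 .065 .27 -4 25 1 | head -2
```

```text
clock: 63.9
clock: 64.9
t 64.9 p [ 0.4755 -0.1597  0.2939] yaw -4.36 tz [-0.058  0.054 -0.997] F [ 0.37 -0.04 -1.15] w 0.0236 q7 [-38.7  14.6  64.8 101.  -14.9  77.5  25.3]
yaw0 -4.36 dyaw 0.36
[[1.0,[0.0091,0.0017,0.0013],-0.0],[1.0,[0.0091,0.0017,0.0013],-0.0],[1.0,[0.0091,0.0017,0.0013],-0.0],[1.0,[0.0091,0.0017,0.0013],-0.0],[1.0,[0.0091,0.0017,0.0013],-0.0],[1.0,[0.0091,0.0017,0.0013],-0.0],[1.0,[0.0091,0.0017,0.0013],-0.0],[1.0,[0.0091,0.0017,0.0013],-0.0],[1.0,[0.0091,0.0016,0.0013],-0.0],[1.0,[0.0091,0.0017,0.0013],-0.0]]
```

```bash
python3 -m inch '[[1,[0.009,0.002,0],0],[1,[0.009,0.002,0],0],[1,[0.009,0.002,0],0],[1,[0.009,0.002,0],0],[1,[0.009,0.002,0],0],[1,[0.009,0.002,0],0],[1,[0.009,0.002,0],0],[1,[0.009,0.002,0],0],[1,[0.009,0.002,0],0],[1,[0.009,0.002,0],0]]'|head -1;  python3 st.py; python3 plan.py .536 .065 .25 -4 12 1 | head -2
```

```text
clock: 65.9
t 65.9 p [ 0.5048 -0.0635  0.2974] yaw -4.35 tz [-0.058  0.054 -0.997] F [ 1.4  -0.24 -0.79] w 0.0232 q7 [-48.3  14.8  63.5 100.2 -15.7  77.7  14.4]
yaw0 -4.35 dyaw 0.35
[[1.0,[0.0107,0.002,0.0044],-0.001],[1.0,[0.0107,0.002,0.0044],-0.001],[1.0,[0.0107,0.002,0.0044],-0.001],[1.0,[0.0107,0.0021,0.0044],-0.001],[1.0,[0.0107,0.0021,0.0043],-0.001],[1.0,[0.0106,0.0021,0.0044],-0.001],[1.0,[0.0106,0.0021,0.0043],-0.001],[1.0,[0.0107,0.0021,0.0044],-0.001],[1.0,[0.0106,0.0021,0.0043],-0.001],[1.0,[0.0107,0.0021,0.0044],-0.001]]
```

```bash
python3 -m inch '[[1,[0.0107,0.002,0.003],0],[1,[0.0107,0.002,0.003],0],[1,[0.0107,0.002,0.003],0],[1,[0.0107,0.002,0.003],0],[1,[0.0107,0.002,0.003],0],[1,[0.0107,0.002,0.003],0],[1,[0.0107,0.002,0.003],0],[1,[0.0107,0.002,0.003],0],[1,[0.0107,0.002,0.003],0],[1,[0.0107,0.002,0.003],0]]'|head -1; python3 -m inch '[[1,[0.01,0.002,0.003],0],[1,[0.008,0.002,0.003],0],[1,[0,0,0],0],[1,[0,0,0],0]]'|head -1;  python3 st.py; python3 - <<'E'
from h import *
np.set_printoptions(precision=4,suppress=True)
c,_=snap('wrist','w19'); s=arm.state(); p=np.array(s['eef_pos']);R=np.array(s['tcp_rot'])
t=p+R[:,2]*.125; print('tip',t,proj(c,t)); print(proj(c,[[.530,.0715,.091],[.5265,.0362,.091],[.554,.003,.091],[.55,-.033,.091]]))
E
```

```text
clock: 66.9
clock: 67.3
t 67.3 p [0.5393 0.0748 0.2624] yaw -4.16 tz [-0.059  0.053 -0.997] F [-0.05 -1.03 -0.89] w 0.0235 q7 [-56.   20.7  59.   99.  -21.3  74.8   4.2]
tip [0.5319 0.0816 0.1378] [[318.6941 189.3935]]
[[320.3881 189.0957]
 [319.4613 221.7082]
 [346.9787 249.5765]
 [344.9455 279.6554]]
```

View pics/w19.png

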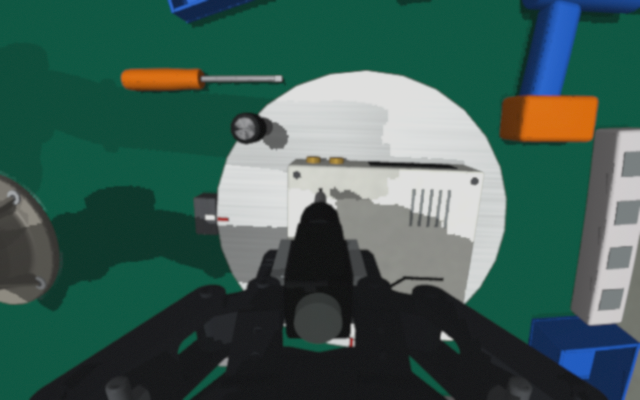

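```bash
python3 plan.py .536 .0655 .2295 k 8 1
```

```text
yaw0 -4.15 dyaw 0
[[1.0,[-0.0014,-0.0001,0.0041],0.0],[1.0,[-0.0014,-0.0001,0.0041],0.0],[1.0,[-0.0014,-0.0001,0.0041],0.0],[1.0,[-0.0014,-0.0,0.004],0.0],[1.0,[-0.0014,-0.0001,0.0041],0.0],[1.0,[-0.0014,-0.0,0.004],0.0],[1.0,[-0.0014,-0.0001,0.0041],0.0],[1.0,[-0.0015,-0.0,0.004],0.0]]
```

```bash
python3 -m inch '[[1,[-0.0015,0,0.004],0],[1,[-0.0015,0,0.004],0],[1,[-0.0015,0,0.004],0],[1,[-0.0015,0,0.004],0],[1,[-0.0015,0,0.004],0],[1,[-0.0015,0,0.004],0],[1,[-0.0015,0,0.004],0],[1,[0,0,0],0]]'|head -1; python3 st.py; python3 - <<'E'
from h import *
np.set_printoptions(precision=4,suppress=True)
c,_=snap('wrist','w20'); s=arm.state(); p=np.array(s['eef_pos']);R=np.array(s['tcp_rot'])
t=p+R[:,2]*.125; print('tip',t,proj(c,t),pt(c,(320.5,190),t[2])); print(proj(c,[[.530,.0715,.091],[.5265,.0362,.091],[.554,.003,.091],[.55,-.033,.091]])); crop('w20',270,140,370,240,6,'c24')
E
```

```text
clock: 68.15
t 68.15 p [0.5361 0.0625 0.2317] yaw -4.4 tz [-0.059  0.053 -0.997] F [-0.09  0.2  -1.74] w 0.0235 q7 [-54.2  21.8  58.3 101.9 -22.6  71.4   6.5]
tip [0.5289 0.0693 0.1073] [[319.054  189.5264]] [0.5302 0.0688 0.1073]
[[321.1011 183.3149]
 [320.21   219.664 ]
 [350.7934 250.4415]
 [348.5824 283.6225]]
```

View pics/c24.png

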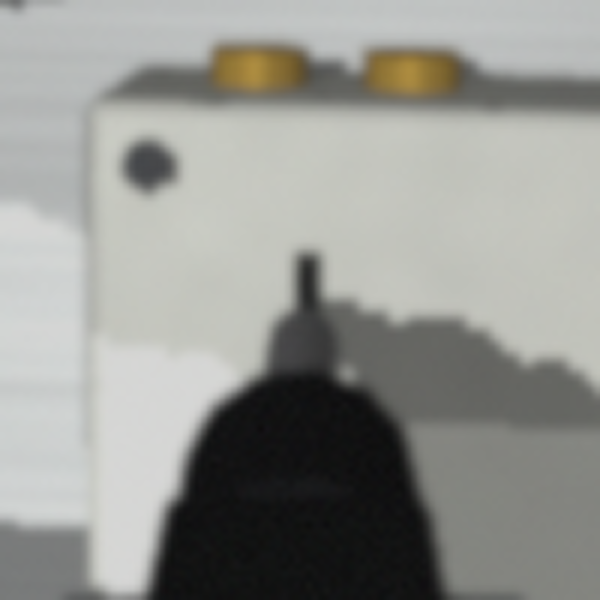

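```bash
python3 -m inch '[[1,[0.001,0.001,0.003],0],[1,[0.001,0,0.003],0],[1,[0,0,0.003],0],[1,[0,0,0.003],0],[1,[0,0,0.0015],0],[1,[0,0,0],0]]'|head -1; python3 sc.py .530 .072;python3 -m inch '[[1,[0,0,0.001],0],[1,[0,0,0],0]]'|head -1; python3 sc.py .530 .072
```

```text
clock: 68.8
tip [0.5312 0.072  0.091 ] alt [0.5297 0.0729 0.092 ] F [-0.3 -0.8 -1.6] z 0.2176 dist 1.2 n 1 per row [-0.0001 -0.0012  0.0001]
clock: 69.0
tip [0.5313 0.0722 0.091 ] alt [0.5298 0.0729 0.091 ] F [-0.1 -0.1 -1.7] z 0.2166 dist 1.3 n 1 per row [-0.0003 -0.0012  0.0001]
```

```bash
python3 -m inch '[[1,[0,-0.001,0.001],0],[1,[0,0,0],0]]'|head -1; python3 sc.py .530 .072;python3 -m inch '[[1,[0,0,0.0005],0],[1,[0,0,0],0]]'|head -1; python3 sc.py .5265 .0365;python3 - <<'E'
from h import *
snap('wrist','w21'); crop('w21',270,140,370,240,6,'c25')
E
```

```text
clock: 69.2
tip [0.5304 0.0725 0.091 ] alt [0.5288 0.073  0.0901] F [-0.2 -0.8 -1.1] z 0.2157 dist 0.6 n 1 per row [-0.0005 -0.0003 -0.    ]
clock: 69.4
tip [0.5306 0.0725 0.091 ] alt [0.529  0.073  0.0899] F [-0.6  0.5 -1.1] z 0.2155 dist 36.3 n 12 per row [-0.003  -0.0001 -0.0001]
```

View pics/c25.png

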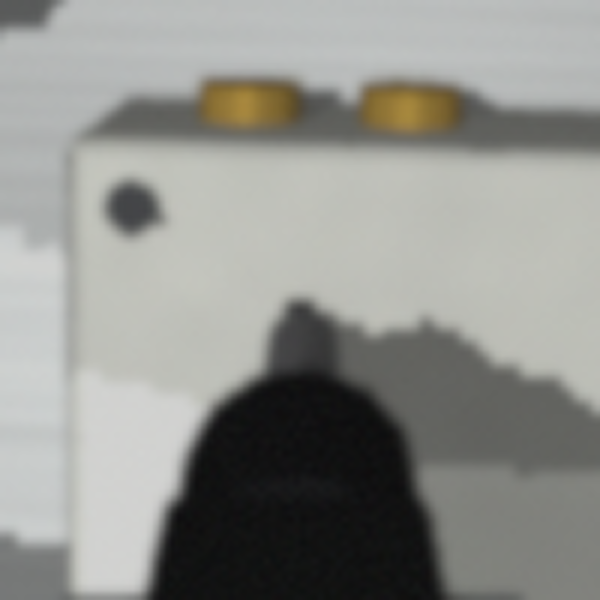

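```bash
python3 -m inch '[[1,[0,0,0.0005],0],[1,[-0.002,-0.0001,0],0],[1,[-0.003,-0.0001,0],0],[1,[-0.003,-0.0001,0],0],[1,[-0.003,-0.0001,0],0],[1,[-0.003,-0.0001,0],0],[1,[-0.003,-0.0001,0],0]]'|head -1; python3 sc.py .5265 .0365
```

```text
clock: 70.15
tip [0.5301 0.0577 0.091 ] alt [0.5285 0.0581 0.0898] F [-0.9  1.6  1.8] z 0.2154 dist 21.5 n 7 per row [-0.0031 -0.0003 -0.0002]
```

```bash
python3 -m inch '[[1,[-0.003,-0.0007,-0.0002],0],[1,[-0.003,-0.0005,-0.0002],0],[1,[-0.003,-0.0004,-0.0002],0],[1,[-0.003,-0.0003,-0.0002],0],[1,[-0.003,-0.0003,-0.0002],0],[1,[-0.003,-0.0003,-0.0002],0],[1,[-0.002,0,0],0]]'|head -1; python3 sc.py .5265 .0365;python3 sc.py .554 .003
```

```text
clock: 70.85
tip [0.5254 0.0348 0.091 ] alt [0.5238 0.0353 0.0898] F [0.5 1.  0.8] z 0.2154 dist 2.0 n 1 per row [0.0017 0.001  0.    ]
tip [0.5254 0.0348 0.091 ] alt [0.5238 0.0353 0.0898] F [0.5 1.  0.8] z 0.2154 dist 42.8 n 14 per row [-0.0021  0.0022 -0.0002]
```

```bash
python3 -m inch '[[1,[0,0.001,0],0],[1,[0,0,0],0]]'|head -1; python3 sc.py .554 .003;python3 - <<'E'
from h import *
snap('wrist','w22'); crop('w22',250,120,390,260,5,'c26')
E
```

```text
clock: 71.05
tip [0.5255 0.0345 0.091 ] alt [0.5239 0.0349 0.0898] F [-0.2  2.4  1.3] z 0.2154 dist 42.5 n 14 per row [-0.0021  0.0022 -0.0002]
```

View pics/c26.png

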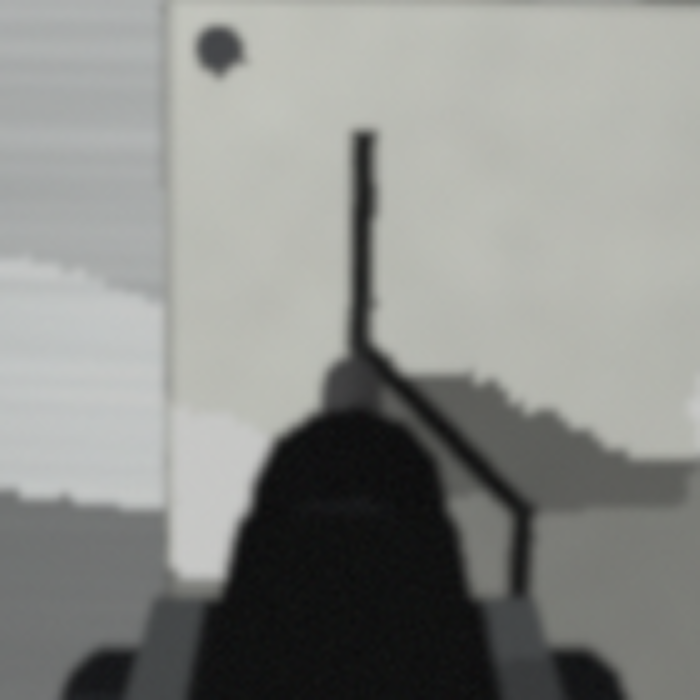

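```bash
python3 -m inch '[[1,[-0.001,0.003,-0.0002],0],[1,[-0.002,0.0024,-0.0002],0],[1,[-0.002,0.0024,-0.0002],0],[1,[-0.0021,0.0024,-0.0002],0],[1,[-0.0021,0.0023,-0.0002],0],[1,[-0.0021,0.0023,-0.0002],0],[1,[-0.0021,0.0023,-0.0002],0]]'|head -1; python3 sc.py .555 .0035
```

```text
clock: 71.8
tip [0.5394 0.0226 0.091 ] alt [0.5378 0.0229 0.0896] F [-1.7  1.8  3.8] z 0.2151 dist 24.6 n 8 per row [-0.0022  0.0021 -0.0003]
```

```bash
python3 -m inch '[[1,[-0.0022,0.0021,-0.0005],0],[1,[-0.0022,0.0021,-0.0004],0],[1,[-0.0022,0.0021,-0.0003],0],[1,[-0.0022,0.0021,-0.0003],0],[1,[-0.0022,0.0021,-0.0003],0],[1,[-0.0022,0.0021,-0.0003],0],[1,[-0.0022,0.0021,-0.0003],0]]'|head -1; python3 sc.py .555 .0035;python3 sc.py .550 -.0325
```

```text
clock: 72.5
tip [0.5556 0.0029 0.091 ] alt [0.554  0.0032 0.0898] F [-2.4  1.5  2.2] z 0.2153 dist 0.9 n 1 per row [ 0.0006 -0.0007  0.0001]
tip [0.5556 0.0029 0.091 ] alt [0.554  0.0032 0.0898] F [-2.4  1.5  2.2] z 0.2153 dist 35.8 n 12 per row [-0.003  -0.0002 -0.0002]
```

```bash
python3 -m inch '[[1,[0,0,0],0],[1,[-0.002,-0.0005,-0.0002],0],[1,[-0.003,-0.0005,-0.0002],0],[1,[-0.003,-0.0005,-0.0002],0],[1,[-0.003,-0.0004,-0.0002],0],[1,[-0.003,-0.0004,-0.0002],0],[1,[-0.003,-0.0003,-0.0002],0]]'|head -1; python3 sc.py .550 -.0325;python3 - <<'E'
from h import *
snap('wrist','w23'); crop('w23',250,120,390,260,5,'c27')
E
```

```text
clock: 73.2
tip [ 0.5541 -0.0176  0.091 ] alt [ 0.5525 -0.0172  0.0899] F [ 0.3  0.6 -0.2] z 0.2155 dist 15.4 n 5 per row [-0.003  -0.0006 -0.0001]
```

View pics/c27.png

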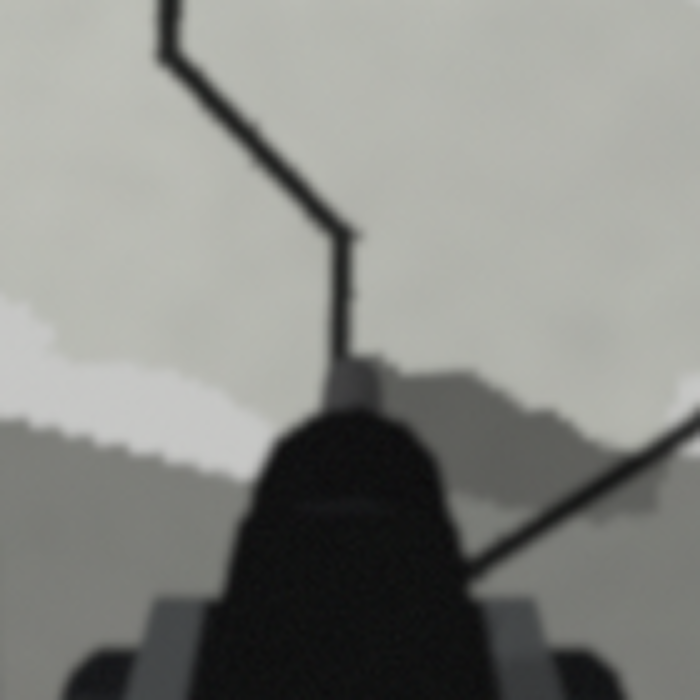

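```bash
python3 -m inch '[[1,[-0.003,-0.001,0],0],[1,[-0.003,-0.0008,0],0],[1,[-0.003,-0.0006,0],0],[1,[-0.003,-0.0004,0],0],[1,[-0.002,-0.0004,0],0],[1,[0,0,0],0],[1,[0,0,0],0]]'|head -1; python3 sc.py .550 -.0325;python3 - <<'E'
from h import *
np.set_printoptions(precision=4,suppress=True)
c,_=snap('wrist','w24'); crop('w24',250,60,390,240,4,'c28'); print(proj(c,[[.5265,.0365,.091],[.554,.003,.091],[.55,-.033,.091]]))
E
```

```text
clock: 73.95
tip [ 0.5499 -0.033   0.091 ] alt [ 0.5483 -0.0326  0.0898] F [0.  1.7 0.8] z 0.2154 dist 0.5 n 1 per row [0.0005 0.     0.    ]
[[286.5549 111.0451]
 [322.1048 148.6322]
 [320.5644 189.9573]]
```

View pics/c28.png

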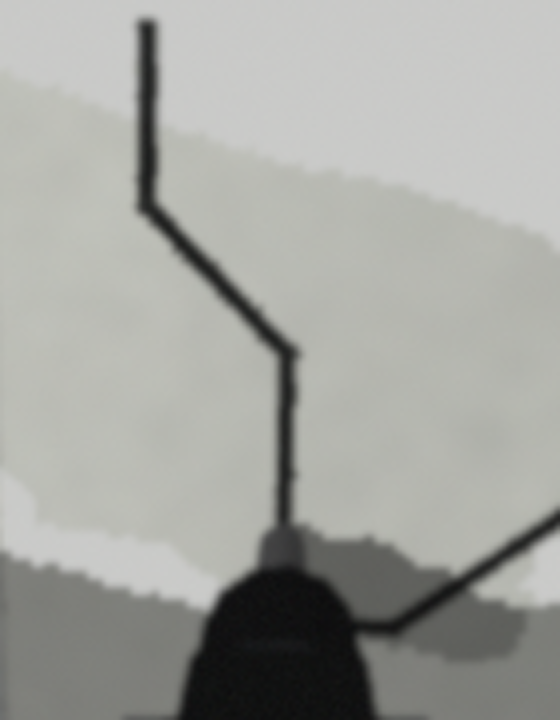

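```bash
python3 -m inch '[[1,[0,0,-0.003],0],[1,[0,0,-0.005],0],[1,[0,0,-0.006],0],[1,[0,0,-0.01],0],[1,[0,0,-0.012],0],[1,[0,0,-0.012],0],[1,[0,0,-0.012],0],[1,[0,0,-0.012],0],[1,[0,0,-0.012],0],[1,[0,0,-0.01],0]]'|head -1; python3 st.py;python3 plan.py .442 -.389 .305 -5 36 1
```

```text
clock: 75.0
t 75.0 p [ 0.5598 -0.0471  0.3164] yaw -4.38 tz [-0.057  0.054 -0.997] F [-0.26 -0.42 -0.27] w 0.0235 q7 [-42.6  21.2  59.9  91.7 -20.5  82.   15.5]
yaw0 -4.38 dyaw -0.62
[[1.0,[-0.0097,-0.0025,-0.0],0.0],[1.0,[-0.0097,-0.0025,-0.0],0.0],[1.0,[-0.0097,-0.0025,-0.0],0.0],[1.0,[-0.0097,-0.0025,-0.0],0.0],[1.0,[-0.0097,-0.0025,-0.0],0.0],[1.0,[-0.0097,-0.0025,-0.0],0.0],[1.0,[-0.0097,-0.0025,-0.0],0.0],[1.0,[-0.0097,-0.0025,-0.0],0.0],[1.0,[-0.0097,-0.0025,-0.0],0.0],[1.0,[-0.0097,-0.0025,-0.0],0.0]]
[[1.0,[-0.0097,-0.0025,-0.0],0.0],[1.0,[-0.0097,-0.0025,-0.0],0.0],[1.0,[-0.0097,-0.0025,-0.0],0.0],[1.0,[-0.0098,-0.0025,-0.0],0.0],[1.0,[-0.0097,-0.0025,-0.0],0.0],[1.0,[-0.0098,-0.0025,-0.0],0.0],[1.0,[-0.0097,-0.0025,-0.0],0.0],[1.0,[-0.0098,-0.0025,-0.0],0.0],[1.0,[-0.0097,-0.0025,-0.0],0.0],[1.0,[-0.0098,-0.0025,-0.0],0.0]]
[[1.0,[-0.0097,-0.0025,-0.0],0.0],[1.0,[-0.0098,-0.0025,-0.0],0.0],[1.0,[-0.0097,-0.0025,-0.0],0.0],[1.0,[-0.0098,-0.0025,-0.0],0.0],[1.0,[-0.0097,-0.0025,-0.0],0.0],[1.0,[-0.0098,-0.0025,-0.0],0.0],[1.0,[-0.0097,-0.0025,-0.0],0.0],[1.0,[-0.0098,-0.0026,-0.0],0.0],[1.0,[-0.0097,-0.0025,-0.0],0.0],[1.0,[-0.0098,-0.0026,-0.0],0.0]]
[[1.0,[-0.0097,-0.0025,-0.0],0.0],[1.0,[-0.0098,-0.0026,-0.0001],0.0],[1.0,[-0.0097,-0.0025,-0.0],0.0],[1.0,[-0.0098,-0.0026,-0.0001],0.0],[1.0,[-0.0097,-0.0025,-0.0],0.0],[1.0,[-0.0098,-0.0026,-0.0001],0.0]]
```

```bash
python3 -m inch '[[1,[-0.006,-0.002,0],0],[1,[-0.0097,-0.0025,0],0],[1,[-0.0097,-0.0025,0],0],[1,[-0.0097,-0.0025,0],0],[1,[-0.0097,-0.0025,0],0],[1,[-0.0097,-0.0025,0],0],[1,[-0.0097,-0.0025,0],0],[1,[-0.0097,-0.0025,0],0],[1,[-0.0097,-0.0025,0],0],[1,[-0.0097,-0.0025,0],0]]'|head -1;python3 -m inch '[[1,[-0.01,-0.0025,0],0],[1,[-0.01,-0.0025,0],0],[1,[-0.01,-0.0025,0],0],[1,[-0.01,-0.0025,0],0],[1,[-0.01,-0.0025,0],0],[1,[-0.01,-0.0025,0],0],[1,[-0.01,-0.0025,0],0],[1,[-0.01,-0.0025,0],0],[1,[-0.01,-0.0025,0],0],[1,[-0.01,-0.0025,0],0]]'|head -1; python3 st.py;python3 plan.py .442 -.389 .305 -5 14 1|head -2
```

```text
clock: 76.0
clock: 77.0
t 77.0 p [ 0.4885 -0.2527  0.3092] yaw -4.42 tz [-0.058  0.054 -0.997] F [ 1.03  0.98 -1.64] w 0.0229 q7 [-22.5  21.1  61.4  93.3 -19.   81.5  37.1]
yaw0 -4.42 dyaw -0.58
[[1.0,[-0.01,-0.0025,-0.0],0.001],[1.0,[-0.01,-0.0025,-0.0],0.001],[1.0,[-0.01,-0.0025,-0.0],0.001],[1.0,[-0.01,-0.0025,-0.0],0.001],[1.0,[-0.01,-0.0025,-0.0],0.001],[1.0,[-0.01,-0.0025,-0.0001],0.001],[1.0,[-0.01,-0.0025,-0.0001],0.001],[1.0,[-0.01,-0.0025,-0.0],0.001],[1.0,[-0.01,-0.0025,-0.0001],0.001],[1.0,[-0.01,-0.0025,-0.0],0.001]]
```

```bash
python3 -m inch '[[1,[-0.01,-0.0025,0],0],[1,[-0.01,-0.0025,0],0],[1,[-0.01,-0.0025,0],0],[1,[-0.01,-0.0025,0],0],[1,[-0.01,-0.0025,0],0],[1,[-0.01,-0.0025,0],0],[1,[-0.01,-0.0025,0],0],[1,[-0.01,-0.0025,0],0],[1,[-0.01,-0.0025,0],0],[1,[-0.01,-0.0025,0],0]]'|head -1; python3 st.py;python3 plan.py .4412 -.3932 .28 -5 6 1|head -2
```

```text
clock: 78.0
t 78.0 p [ 0.4527 -0.3591  0.3054] yaw -4.4 tz [-0.058  0.054 -0.997] F [-0.26 -0.21 -2.21] w 0.0236 q7 [ -8.1  25.   60.   89.8 -21.1  82.4  49.5]
yaw0 -4.4 dyaw -0.6
[[1.0,[-0.006,-0.0012,0.004],0.002],[1.0,[-0.006,-0.0012,0.004],0.002],[1.0,[-0.006,-0.0012,0.004],0.002],[1.0,[-0.006,-0.0012,0.004],0.002],[1.0,[-0.0061,-0.0012,0.0041],0.002],[1.0,[-0.006,-0.0011,0.004],0.002]]
```

```bash
python3 -m inch '[[1,[-0.006,-0.0015,0.004],0.002],[1,[-0.006,-0.0015,0.004],0.002],[1,[-0.006,-0.0012,0.004],0.002],[1,[-0.006,-0.0012,0.004],0.002],[1,[-0.005,-0.0012,0.004],0.002],[1,[-0.003,-0.001,0.004],0.002],[1,[0,0,0],0],[1,[0,0,0],0]]'|head -1; python3 st.py; cat > ho.py <<'E'
from h import *
import sys
np.set_printoptions(precision=4,suppress=True)
s=arm.state(); p=np.array(s['eef_pos']);R=np.array(s['tcp_rot']); c=arm.get_calibration('wrist')
tz=R[:,2]/-R[2,2]; a=np.array([tz[0]+.012,tz[1]-.003])
pf=np.array([.4335,-.3845])-a*.037
want=pf-a*(p[2]-.1495); d=np.array([*(want-p[:2]),0]); print('p',p,'want',want,'world d',d,'tool shift',R.T@d,'F',np.round(s['wrist_force'],1))
E
python3 ho.py; python3 - <<'E'
from h import *
snap('wrist','w25'); crop('w25',260,120,380,240,5,'c29')
E
```

```text
clock: 78.8
t 78.8 p [ 0.4393 -0.3924  0.2772] yaw -5.22 tz [-0.06   0.055 -0.997] F [-0.36 -0.   -1.94] w 0.023 q7 [ -3.2  27.6  58.8  90.5 -22.8  80.1  53.2]
p [ 0.4393 -0.3924  0.2772] want [ 0.4414 -0.393 ] world d [ 0.0021 -0.0007  0.    ] tool shift [-0.0005  0.0021 -0.0002] F [-0.4 -0.  -1.9]
```

View pics/c29.png

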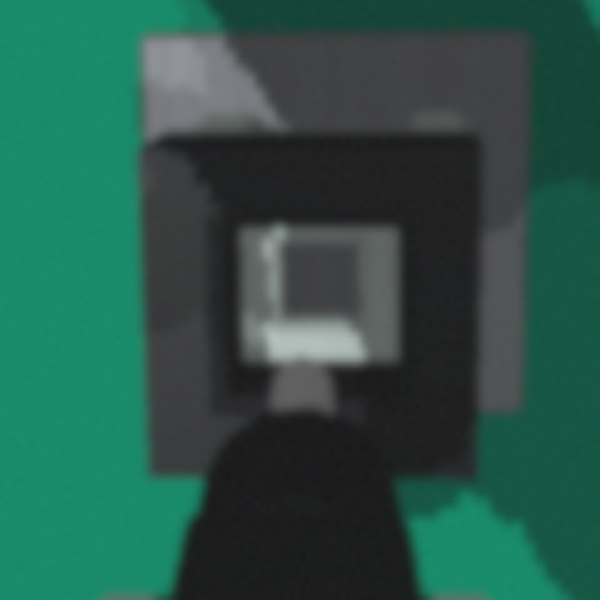

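Tip is just above the socket, slightly left (+2 mm in x needed). Correct and descend.

```bash
python3 -m inch '[[1,[-0.0005,0.001,0.003],0],[1,[0,0.001,0.004],0],[1,[0,0,0.004],0],[1,[0,0,0.004],0],[1,[0,0,0.004],0],[1,[0,0,0.004],0],[1,[0,0,0.004],0],[1,[0,0,0],0]]'|head -1; python3 ho.py
```

```text
clock: 79.65
p [ 0.4405 -0.3903  0.2478] want [ 0.4399 -0.3916] world d [-0.0006 -0.0012  0.    ] tool shift [-0.0013 -0.0005 -0.    ] F [ 0.7 -0.5 -1.4]
```

```bash
python3 -m inch '[[1,[-0.0013,-0.0005,0.003],0],[1,[0,0,0.004],0],[1,[0,0,0.004],0],[1,[0,0,0.004],0],[1,[0,0,0],0]]'|head -1; python3 ho.py;  python3 - <<'E'
from h import *
snap('wrist','w26'); crop('w26',260,120,380,240,5,'c30')
E
```

```text
clock: 80.15
p [ 0.4389 -0.391   0.2316] want [ 0.4391 -0.3907] world d [0.0002 0.0003 0.    ] tool shift [0.0003 0.0002 0.    ] F [-1.  -0.1 -1.3]
```

View pics/c30.png

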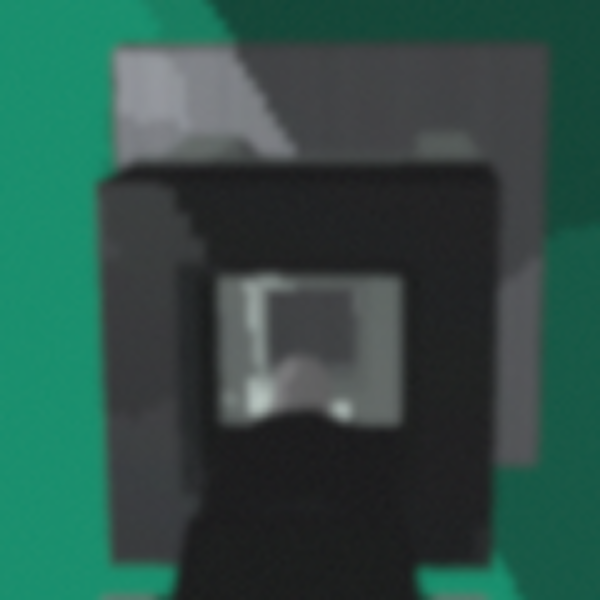

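```bash
python3 -m inch '[[1,[0.0003,0.001,0.003],0],[1,[0,0,0.004],0],[1,[0,0,0.004],0],[1,[0,0,0.004],0],[1,[0,0,0],0]]'|head -1; python3 ho.py;python3 -m inch '[[1,[0,0,0.004],0],[1,[0,0,0.004],0],[1,[0,0,0.004],0],[1,[0,0,0.004],0],[1,[0,0,0],0]]'|head -1; python3 ho.py
```

```text
clock: 80.7
p [ 0.4394 -0.3901  0.2158] want [ 0.4383 -0.3898] world d [-0.0011  0.0003  0.    ] tool shift [ 0.0002 -0.0011  0.0001] F [-0.5 -0.  -0.4]
clock: 81.2
p [ 0.4383 -0.3891  0.1983] want [ 0.4375 -0.3889] world d [-0.0008  0.0002  0.    ] tool shift [ 0.0001 -0.0008  0.0001] F [-0.6 -0.2 -1.1]
```

```bash
python3 -m inch '[[1,[0,-0.0005,0.003],0],[1,[0,0,0.004],0],[1,[0,0,0.004],0],[1,[0,0,0.004],0],[1,[0,0,0],0]]'|head -1; python3 ho.py;python3 -m inch '[[1,[0,0,0.004],0],[1,[0,0,0.004],0],[1,[0,0,0.004],0],[1,[0,0,0.004],0],[1,[0,0,0],0]]'|head -1; python3 ho.py
```

```text
clock: 81.7
p [ 0.4369 -0.3882  0.1821] want [ 0.4367 -0.3881] world d [-0.0001  0.0001  0.    ] tool shift [ 0.0001 -0.0001  0.    ] F [-0.1 -0.5 -0.7]
clock: 82.2
p [ 0.4359 -0.3872  0.1647] want [ 0.4359 -0.3872] world d [0. 0. 0.] tool shift [0.0001 0.     0.    ] F [-0.2 -0.6 -1.2]
```

```bash
python3 -m inch '[[1,[0,0,0.004],0],[1,[0,0,0.004],0],[1,[0,0,0.003],0],[1,[0,0,0],0]]'|head -1; python3 ho.py;python3 -m inch '[[1,[0,0,0.002],0],[1,[0,0,0],0]]'|head -1; python3 ho.py
```

```text
clock: 82.6
p [ 0.4352 -0.3867  0.1528] want [ 0.4354 -0.3866] world d [0.0001 0.0001 0.    ] tool shift [ 0.0001  0.0001 -0.    ] F [ 0.2 -0.8 -1.7]
clock: 82.8
p [ 0.4352 -0.3866  0.1507] want [ 0.4353 -0.3865] world d [0.0001 0.0002 0.    ] tool shift [0.0002 0.0001 0.    ] F [-1.  -0.5 -0.5]
```

```bash
python3 -m inch '[[1,[0,0,0.001],0],[1,[0,0,0],0],[0,[0,0,0],0],[0,[0,0,0],0],[0,[0,0,0],0],[0,[0,0,0],0],[0,[0,0,0],0],[0,[0,0,0],0],[0,[0,0,-0.005],0],[0,[0,0,-0.01],0]]'|head -1; python3 -m inch '[[0,[0,0,-0.012],0],[0,[0,0,-0.015],0],[0,[0,0,-0.015],0],[0,[0,0,-0.015],0],[0,[0,0,-0.015],0],[0,[0,0,-0.015],0],[0,[0,0,-0.015],0],[0,[0,0,-0.015],0],[0,[0,0,0],0],[0,[0,0,0],0]]'|head -1; python3 st.py;python3 - <<'E'
from h import *
np.set_printoptions(precision=4,suppress=True)
c,_=snap('wrist','w27');snap('scene','s27');snap('top','t27'); print(proj(c,[[.4335,-.3845,.205],[.4335,-.3845,.211]]))
crop('w27',260,120,380,240,5,'c31')
E
```

```text
clock: 83.8
clock: 84.8
t 84.8 p [ 0.4441 -0.3974  0.3003] yaw -5.17 tz [-0.048  0.046 -0.998] F [-0.2   0.82 -0.69] w 0.085 q7 [ -3.1  26.9  59.3  88.2 -22.5  81.9  52.8]
[[310.1868 189.6176]
 [309.5914 191.3878]]
```

View pics/c31.png

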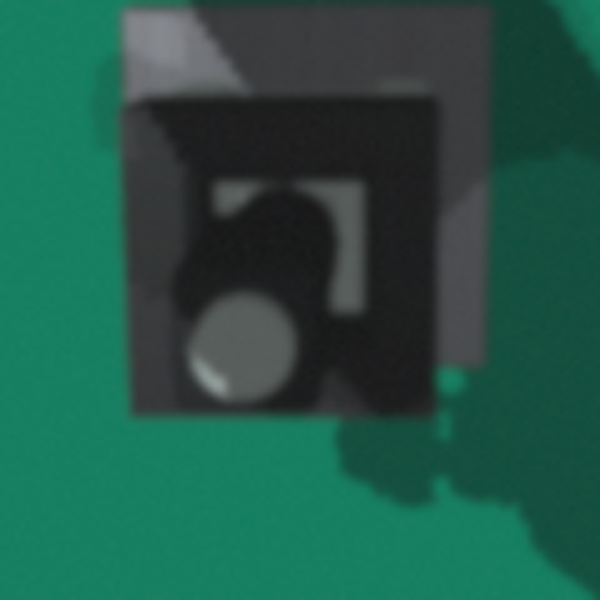

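View pics/s27.png

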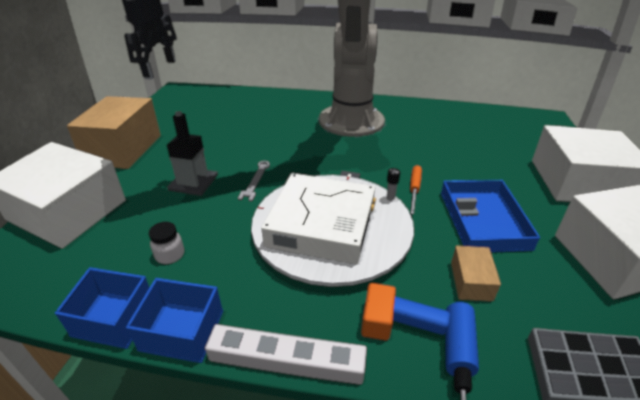

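View pics/t27.png

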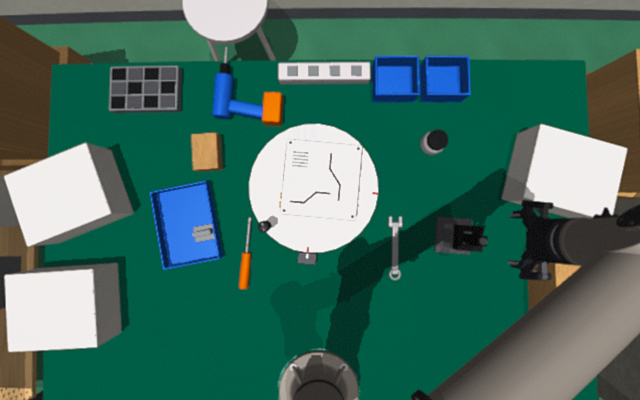

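```bash
python3 -c "
from plant import arm
print(arm.hand_in())"
```

```text
the job is handed in; nothing more can be done
None
```

I did every step of the task and handed the job in at about 85 s of the 210 s allowed. The hand-in gives no verdict, so what follows rests on my own checks.

- **Guards:** Only one guard was on the lid, and I put it in the blue tray. It was later knocked a few centimetres inside the tray. In the last pictures it lies flat, close to one wall but inside.
- **Seams:** I drew the wand tip along both seams from left to right at about 3 cm/s. The tip was 0 to 3 mm from the seam wherever I checked it. Contact was light, peaking near 5 N, with a few spots where the tip barely touched.
- **Turntable:** I swung it by its post until it stopped moving. The lid measured 90.0° from where it started, and the second red mark lines up with the pointer.
- **Wand:** In the last pictures it stands in its holder, with its top within about 2 mm of where an upright, seated wand should be. The open gripper is well clear above it.
- **Other things:** The screwdriver, spanner, jar and box look unmoved in the last pictures; I did not measure them.

The tool drifted out of vertical by up to about 9° during fast moves. I slowed down, allowed for the remaining 4 to 5° during the scans and insertions, and saw no unusual forces.

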